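# Free the jammed price-plaque dispenser and load the price board

## Robot

A 6-joint arm with a two-finger parallel gripper is mounted at the origin on the work surface. World frame = base frame: x ahead of the robot, y to its left, z up, the work surface at z = 0. Lengths are in m, angles in rad, forces in N, time in s.
With the tool pointing down it reaches from about 0.35 to 0.95 m from the base axis. Payload 17.4 kg.
Tool frame: the origin (TCP) lies midway between the tips of the shut fingers; the grasp point (between the pads) lies 19 mm behind it; z points along the fingers, y is the direction in which the jaws open and shut (so a half turn about z gives the same grasp; the last joint's range is limited). The gripper opens to 93 mm and grips with 3 to 60 N. Pads are 15 mm wide; open, the fingers measure 128 mm over their backs; the gripper's body (75 mm by 188 mm) begins 65 mm behind the grasp point.
Start: joints at [-1.31, 0.116, 1.442, -0, 1.584, -0.038], TCP at [0.199, -0.645, 0.219] pointing down, gripper open.
Joint ranges: [-2.83, 2.83], [-0.83, 2.19], [0.07, 2.5], [-1.14, 4.28], [0.01, 3], [-2.97, 2.97]. Speed limits (rad/s): [1.89, 1.89, 2.22, 3.14, 3.14, 3.14].

## Interface

Orientations are given as a unit quaternion [w, x, y, z].
In Python, from plant import ctrl gives the robot as it stands.
- The arm moves only by the tool apply_moves, never from a script. Its argument "series" is a list of rows, each an object of numbers: "x", "y", "z": the shift along the tool's x, y, z in mm; "wx", "wy", "wz": the turn, a rotation vector about the tool's x, y, z in degrees; "fingers": the opening, from 0 (shut) to 1 (fully open). A call has 1 to 12 rows; each row is the pose to reach, as a shift and turn from the pose commanded when the call began, along the tool's axes at that moment; what a row does not reach only later rows make up. A row lasts 1/10 s, in which the tool goes at most 50 mm and 8.59 degrees, less where a joint would pass 70% of its speed; a pose out of reach is approached as far as the arm can. A call with a gripper value outside its range is refused whole. The fingers move at their own pace and stop on an object; "grip_force" is the grip in N (left out, the last holds). Time passes only in rows, so rows that repeat a pose let the fingers close. It gives the time, the measured TCP pose, the force and the opening at its end, in the units of the state.
- ctrl.sense(): the state, without advancing time (a new reading comes with each control period).
- ctrl.get_image(name): name is "scene" or "top"; returns the picture (384x512x3 uint8, blue, green, red); there is no depth.
- ctrl.get_calibration(name): a dict with "intrinsics" (3x3 intrinsics, pixels), "k1" (the pictures are not rectified: a ray, as slopes to the right and down, at radius r is drawn at 1 + k1 r^2 times it, then the intrinsics apply), "world_from_camera" (4x4, takes a point from camera to world coordinates). Camera axes: x right, y down, z forward; pixel columns grow to the right and rows downward; lengths in m; the calibration is good to about 2 mm. A picture is of the moment at which its call begins. get_calibration takes no time and is no camera call.
- ctrl.finish_job(): hands the job in, once; it reports no verdict.
The state is a dict: "time": time; "joint_positions": joint angles; "dq": joint speeds; "joint_efforts": joint torques, N m; "ee_pos": TCP position; "ee_rot": TCP orientation; "contact_force": force on the tool from outside, world axes, zero at the start; "moment": the same for the moment, N m; "width": finger opening in m.
Only numpy, scipy, OpenCV 4.12 (cv2) and the standard library are available. Lean on these libraries where they do the work, as an engineer would, in place of code of your own. Each camera call takes 0.05 s, during which the arm holds its last target.

## Task

The spring gate of the price-plaque dispenser is held shut by a jammed brass pin: use the green drift punch to drive the pin out, from its plain end, into the catch tray behind it, so that the gate drops. Slide each plaque along its lane over the front edge until it can be gripped by its sides, and seat it flat and square, fully down, in the price board's pocket of its own colour. Leave the punch lying with its handle on the blue tool mat, and do not tip over or push away the jar, the mug or the green box beside the work.

Things in the scene. Friction and masses are not known exactly. Their poses are not given: they have to be found in the camera images.
- dispenser: Fixed grey plaque dispenser. Origin under the middle of its bed, on the counter; x away from the robot, y left, z up. Bed 180 (x) by 230 (y) mm, top z = 60, front edge x = -90. Three lanes along x, 54 wide, at y = -76, 0, 76, between dark rails 12 high; rear rail at x = 84. Left of the bed two grey lugs (x = 0 to 30 and 44 to 56, y = 154 to 202, up to z = 78) hold the pin in a bore along x.
- bore_mouth (a point): Centre of the bore's mouth, on the lugs' face towards the robot, 59 mm above the counter; x points into the bore. Bore 20 wide, 18 high, 56 mm deep to the tray. Driving takes about 8 N; the pin's plain end must go about 60 mm past the mouth to fall into the tray. In front of the mouth all is free, save the gate's arm 47 to 53 mm to the right (-y).
- tray_floor (a point): Middle of the floor of the open grey catch tray behind the lugs, 137 (x) by 66 mm inside, 6 mm above the counter.
- edge_mid (a point): Middle of the bed's front edge, at the height of the lane floors (60 mm); axes as the dispenser's.
- gate (a joint): Drop in m of the 6 mm steel gate just before the bed's front edge (dispenser x = -98 to -92): 0 = up, its top 14 mm above the lane floors, held by the pin; 0.018 = down, its top 4 mm below them. A spring drops it by itself once pin and punch are out from under its tongue.
- pin_mid (a point): Brass pin, middle of its shaft's axis; x towards the head. Shaft 15 mm thick, 78 long; head 24 thick, 8 long at the far (+x) end. At the start it is jammed in the bore under the gate's tongue, plain end 6 to 8 mm inside the mouth, head out behind, over the tray. The head cannot pass the bore: it goes out only away from the robot.
- punch_mid (a point): Drift punch lying on the counter: green square handle 90 mm long, 28 by 28 mm, and a round steel nose 12 mm thick, 85 mm long. This point is the centre of the handle (14 mm above what it lies on); x points along the punch to the nose tip, which is 130 mm away. Total 175 mm, about 0.2 kg, the mass centre some 26 mm ahead of this point.
- mat_top (a point): Centre of the top of the blue tool mat, fixed, 90 (x) by 220 (y) mm, 3 mm thick, on the counter in front of the price board.
- plaque_red_mid (a point): Centre of the red price plaque with a white field (may be absent): plate 110 (x) by 50 by 6 mm, 60 g, flat in any of the lanes, x along it, 25 to 60 mm free behind. The rails cover its sides; pressed with about 6 N by shut fingertips it can be dragged over the edge. It tips off when over 55 mm stand out.
- plaque_yellow_mid (a point): Centre of the yellow price plaque with a white field (may be absent): plate 110 (x) by 50 by 6 mm, 60 g, flat in any of the lanes, x along it, 25 to 60 mm free behind. The rails cover its sides; pressed with about 6 N by shut fingertips it can be dragged over the edge. It tips off when over 55 mm stand out.
- plaque_blue_mid (a point): Centre of the blue price plaque with a white field (may be absent): plate 110 (x) by 50 by 6 mm, 60 g, flat in any of the lanes, x along it, 25 to 60 mm free behind. The rails cover its sides; pressed with about 6 N by shut fingertips it can be dragged over the edge. It tips off when over 55 mm stand out.
- pocket_red (a point): Centre of the floor of the red-ribbed pocket, 32 mm above the counter; x along it, away from the robot, y left. 114.6 by 54.6 mm, ribs 7 high: a stop at each end, side ribs by its far half only (x = 7 to 57). The near half is open at the sides for fingers, down to 8 mm above the counter. Pockets 76 apart, red rightmost (-y), yellow, blue.
- pocket_yellow (a point): Centre of the floor of the yellow-ribbed pocket, 32 mm above the counter; x along it, away from the robot, y left. 114.6 by 54.6 mm, ribs 7 high: a stop at each end, side ribs by its far half only (x = 7 to 57). The near half is open at the sides for fingers, down to 8 mm above the counter. Pockets 76 apart, red rightmost (-y), yellow, blue.
- pocket_blue (a point): Centre of the floor of the blue-ribbed pocket, 32 mm above the counter; x along it, away from the robot, y left. 114.6 by 54.6 mm, ribs 7 high: a stop at each end, side ribs by its far half only (x = 7 to 57). The near half is open at the sides for fingers, down to 8 mm above the counter. Pockets 76 apart, red rightmost (-y), yellow, blue.
- jar: Bystander: glass jar with a green lid, 60 mm thick, 90 mm tall, origin under its middle. To be left standing.
- teabox: Bystander: low green box, 110 by 70 by 65 mm tall, origin under its middle. To be left standing.
- mug: Bystander: white mug, 80 mm thick, 90 mm tall, origin under its middle. To be left standing.
Mind the look-alikes: they are no part of the job. There is more than one size of the part that bears plaque_red_mid; the job needs the largest.

How it is judged:
By the outcome, as a careful person would: the job done as asked, in the order asked, and still so for the second after the job is handed in, with the robot touching nothing.
Of plaque_red, plaque_yellow, plaque_blue only 2 to 3 are there at a start; the rules pass over those that are not, and their reading is None.
At some moment in a run one of punch may be knocked a few centimetres aside while the robot is not near it.
It also fails if it takes over 210 s, if anything falls off the work surface, if the arm or the gripper's body presses on something with over 40 N, if the wrist force passes 120 N, or if a joint passes its speed limit or range.

## Working session

There is one attempt and no reset: what is moved stays moved. The work goes in short steps, Python scripts to look and compute and a tool call to move; the robot and the scene stay as the last step left them, time stands still between calls to the robot, and variables do not carry over. Pictures are saved under pics/ and viewed, and the job is handed in when it is done.

Besides the shell and the picture viewer there is one more tool, called after "Call:" in YAML: its name, and indented under it one key for each argument. apply_moves: Moves the arm, as the interface text tells. Its arguments: {"type":"object","properties":{"series":{"type":"array"},"grip_force":{"type":"number"}},"required":["series"]}

```bash
ls; mkdir -p pics; python3 - <<'E'
from plant import ctrl
import cv2
s=ctrl.sense();print(s)
for n in("scene","top"):
    c=ctrl.get_calibration(n);print(n,c)
    cv2.imwrite(f"pics/{n}0.png",ctrl.get_image(n))
E
```

```text
pics
{'time': 0.0, 'joint_positions': array([-1.30977953e+00,  1.16465563e-01,  1.44230522e+00, -2.66044448e-06,
        1.58401280e+00, -3.78014322e-02]), 'dq': array([ 0.00176666, -0.00083627, -0.00262053, -0.00091608, -0.00046673,
       -0.00026069]), 'joint_efforts': array([-4.63228585e-03, -7.21274042e+01, -6.22604513e+01,  7.77694280e-02,
        2.37846962e-02, -6.02617297e-05]), 'ee_pos': array([ 0.19864538, -0.64487221,  0.21789415]), 'ee_rot': array([-5.91613492e-04,  9.88859033e-01,  1.48853814e-01, -6.76425849e-05]), 'contact_force': array([-0.02858978, -0.06862127, -0.49780484]), 'moment': array([-0.01597973, -0.01883099,  0.02359301]), 'width': 0.09306725064909879}
scene {'intrinsics': array([[350.38694346,   0.        , 258.3937458 ],
       [  0.        , 350.38694346, 192.10898026],
       [  0.        ,   0.        ,   1.        ]]), 'k1': -0.02193664534570288, 'world_from_camera': array([[ 0.70789137,  0.44972383, -0.54464511,  1.05486453],
       [ 0.70601936, -0.42798564,  0.56423838, -0.43108498],
       [ 0.02065116, -0.78394947, -0.62048107,  0.61427196],
       [ 0.        ,  0.        ,  0.        ,  1.        ]])}
top {'intrinsics': array([[472.00439586,   0.        , 262.92269166],
       [  0.        , 472.00439586, 200.55491258],
       [  0.        ,   0.        ,   1.        ]]), 'k1': 0.025202975678756703, 'world_from_camera': array([[-0.02699787, -0.99376696,  0.1081589 ,  0.42198751],
       [-0.99955554,  0.02546881, -0.01549396,  0.08419549],
       [ 0.01264271, -0.10852913, -0.99401287,  1.34596231],
       [ 0.        ,  0.        ,  0.        ,  1.        ]])}
```

View pics/scene0.png

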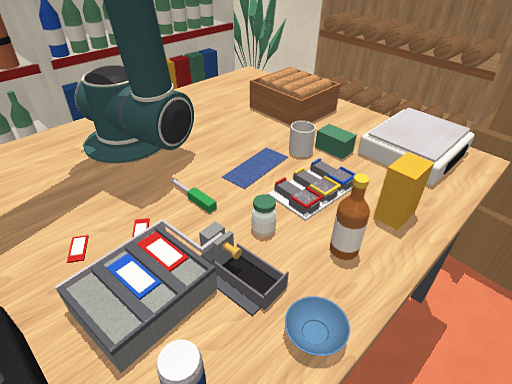

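View pics/top0.png

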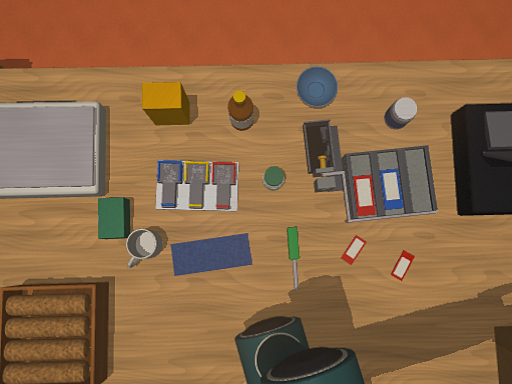

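The top view (up = +x, left = +y) shows the dispenser at about (390,180) with red in the left lane and blue in the middle. There is no yellow plaque. The pin is at (323,162), the punch handle at (293,242) with its nose towards the robot, and the board at (197,186). The mat is at (211,254). The jar is at (274,177), the mug at (144,243) and the green box at (114,217). The two small red plates on the counter are decoys. Next I'll enlarge.

```bash
cat > h.py <<'E'
import numpy as np,cv2
from plant import ctrl
from scipy.spatial.transform import Rotation as R
def ray(n,u,v):
    c=ctrl.get_calibration(n);K=c["intrinsics"];k=c["k1"];T=c["world_from_camera"]
    d=np.array([(u-K[0,2])/K[0,0],(v-K[1,2])/K[1,1]]);s=d.copy()
    for _ in range(30): s=d/(1+k*(s@s))
    return T[:3,3],T[:3,:3]@np.array([s[0],s[1],1])
def p2w(n,u,v,z):
    o,d=ray(n,u,v);return o+d*(z-o[2])/d[2]
def w2p(n,P):
    c=ctrl.get_calibration(n);K=c["intrinsics"];T=c["world_from_camera"]
    q=T[:3,:3].T@(np.array(P)-T[:3,3]);s=q[:2]/q[2];s=s*(1+c["k1"]*(s@s))
    return s*K[0,0]+K[:2,2]
def snap(n,f,crop=None,sc=1):
    im=ctrl.get_image(n)
    cv2.imwrite(f"pics/{f}_full.png",im)
    if crop: x0,y0,x1,y1=crop; im=im[y0:y1,x0:x1]
    cv2.imwrite(f"pics/{f}.png",cv2.resize(im,None,fx=sc,fy=sc,interpolation=cv2.INTER_CUBIC))
def tri(uvs,uvt):
    o1,d1=ray("scene",*uvs);o2,d2=ray("top",*uvt)
    A=np.stack([d1,-d2],1);s=np.linalg.lstsq(A,o2-o1,rcond=None)[0]
    a=o1+d1*s[0];b=o2+d2*s[1];return (a+b)/2,np.linalg.norm(a-b)
E
python3 - <<'E'
import cv2
im=cv2.imread("pics/top0.png")
def c(f,x0,y0,x1,y1,s): cv2.imwrite(f"pics/{f}.png",cv2.resize(im[y0:y1,x0:x1],None,fx=s,fy=s,interpolation=cv2.INTER_CUBIC))
c("c1",290,110,450,230,5)
c("c2",150,150,250,220,8) 
c("c3",160,220,320,300,5)
E
```

```text
(no output)
```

View pics/c1.png

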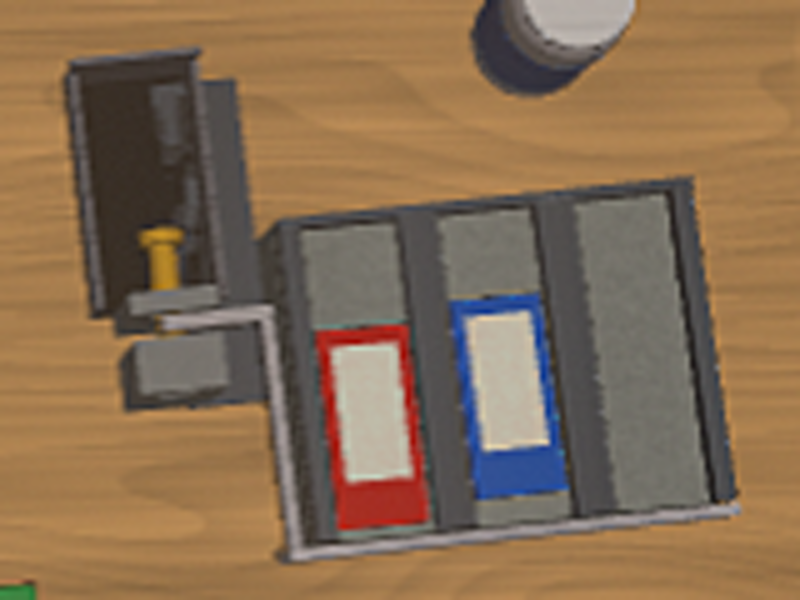

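View pics/c2.png

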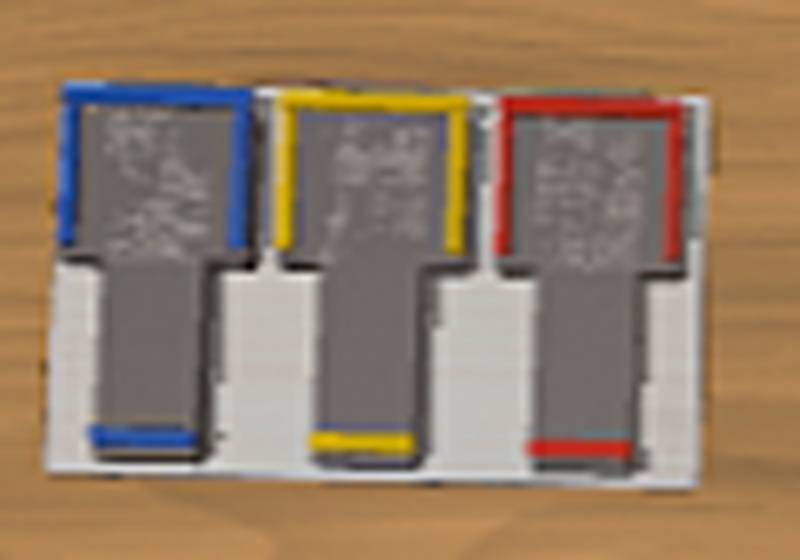

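View pics/c3.png

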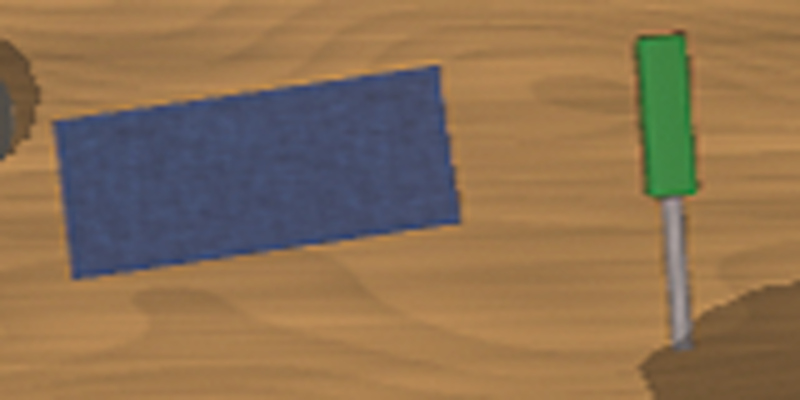

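```bash
python3 - <<'E'
import cv2
im=cv2.imread("pics/scene0.png")
def c(f,x0,y0,x1,y1,s): cv2.imwrite(f"pics/{f}.png",cv2.resize(im[y0:y1,x0:x1],None,fx=s,fy=s,interpolation=cv2.INTER_CUBIC))
c("d1",50,215,210,335,5)
c("d2",160,170,300,275,5.7)
c("d3",260,145,370,225,7)
E
```

```text
(no output)
```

View pics/d2.png

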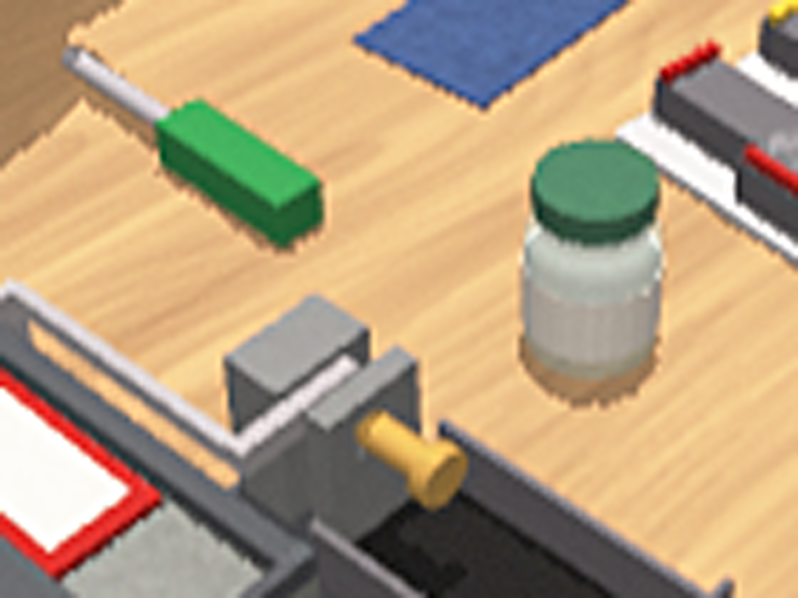

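View pics/d3.png

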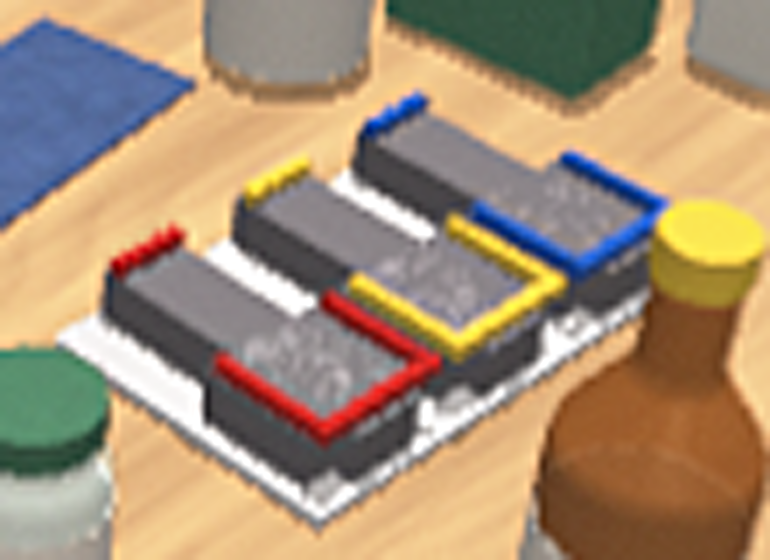

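View pics/d1.png

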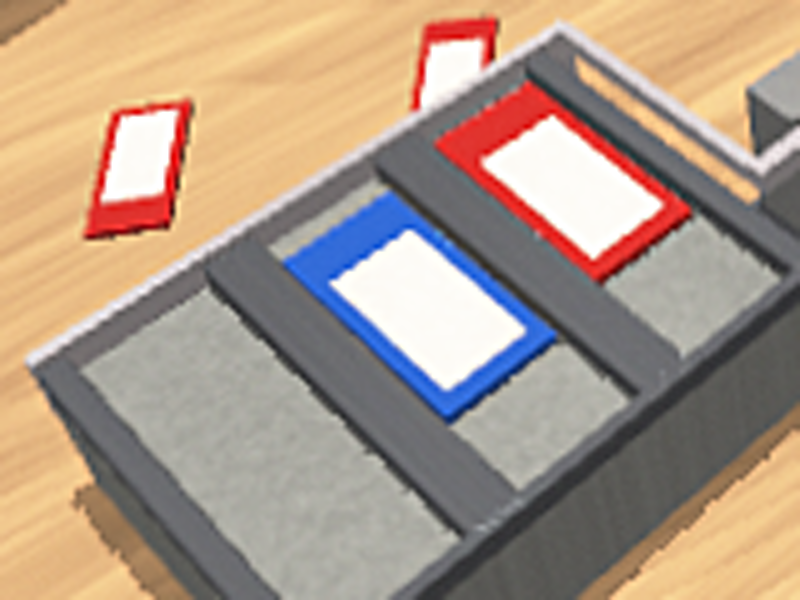

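```bash
cat > fit.py <<'E'
from h import *
from scipy.optimize import least_squares
def C(x0,y0,s): return lambda u,v:((u+.5)/s-.5+x0,(v+.5)/s-.5+y0)
def fit(pts,g):
    def f(p):
        r=[]
        for n,uv,P in pts:
            c,s=np.cos(p[2]),np.sin(p[2]);P=np.array(P)/1000
            r+=list(w2p(n,[p[0]+c*P[0]-s*P[1],p[1]+s*P[0]+c*P[1],P[2]])-np.array(uv))
        return np.array(r)
    o=least_squares(f,g,loss="soft_l1");return o.x,f(o.x).reshape(-1,2)
E
python3 - <<'E'
from fit import *
np.set_printoptions(precision=4,suppress=True)
c1=C(290,110,5);d1=C(50,215,5);d2=C(160,170,5.7);c2=C(150,150,8);d3=C(260,145,7);c3=C(160,220,5)
pts=[("top",c1(133,345),(30,202,78)),("top",c1(222,333),(30,154,78)),("top",c1(140,397),(0,202,78)),("top",c1(229,385),(0,154,78)),
("top",c1(692,179),(90,-115,72)),("top",c1(275,222),(90,115,72)),("top",c1(740,512),(-98,-115,74)),
("scene",d2(228,358),(0,154,78)),("scene",d2(318,297),(0,202,78)),("scene",d2(368,330),(30,202,78)),
("scene",d2(400,348),(44,202,78)),("scene",d2(310,418),(44,154,78)),("scene",d2(418,362),(56,202,78)),("scene",d2(325,432),(56,154,78)),
("scene",d2(312,555),(90,115,72)),("scene",d1(28,362),(-98,-115,74))]
p,r=fit(pts,[.5,-.2,.1]);print("disp",p,np.degrees(p[2]));print(r)
for n in("top","scene"): pass
# board
B=[]
for yc,(a,b,c,d) in {0:((505,97),(684,104),(530,455),(633,458)),76:((277,93),(468,100),(310,447),(415,452)),152:((62,86),(254,92),(90,440),(195,446))}.items(): B.append((yc,a,b))
# outer rib corners: far stop thickness unknown t; use inner corners: x=57.3,y=+-27.3,z=39 top
pts=[("top",c2(513,116),(57.3,27.3,39)),("top",c2(667,122),(57.3,-27.3,39)),
("top",c2(296,111),(57.3,103.3,39)),("top",c2(449,116),(57.3,48.7,39)),
("top",c2(78,104),(57.3,179.3,39)),("top",c2(235,109),(57.3,124.7,39)),
("top",c2(530,440),(-57.3,18,39)),("scene",d3(404,361),(57.3,27.3,39)),("scene",d3(320,425),(57.3,-27.3,39))]
p,r=fit(pts[:6]+pts[7:],[.5,.15,0]);print("board",p,np.degrees(p[2]));print(r)
for q in [(505,97),(684,104),(530,455)]: print(p2w("top",*c2(*q),.039))
# mat
m=np.array([p2w("top",*c3(*q),.003) for q in[(53,121),(440,66),(460,223),(74,278)]]);print("mat",m.mean(0),[np.linalg.norm(m[i]-m[i-1]) for i in range(4)]);e=m[1]-m[2];print(np.degrees(np.arctan2(e[1],e[0])))
# punch
m=np.array([p2w("top",*c3(*q),.028) for q in[(637,37),(684,33),(696,193),(647,196)]]);print("handle",m.mean(0),[np.linalg.norm(m[i]-m[i-1]) for i in range(4)]);
t=p2w("top",*c3(682,348),.014);print("tip",t, np.linalg.norm(t[:2]-m.mean(0)[:2]));e=m[2]+m[3]-m[0]-m[1];print(np.degrees(np.arctan2(e[1],e[0])));e=t-m.mean(0);print(np.degrees(np.arctan2(e[1],e[0])))
for nm,q in dict(red=[(318,331),(408,324),(430,523),(338,529)],blue=[(450,301),(538,294),(567,489),(476,500)]).items():
    m=np.array([p2w("top",*c1(*k),.066) for k in q]);print(nm,m.mean(0),[np.linalg.norm(m[i]-m[i-1]) for i in range(4)])
print("jar",p2w("top",273.5,177,.09),"mug",p2w("top",147,243,.09),"box",p2w("top",116,215,.065))
E
```

```text
disp [ 0.6056 -0.2873  0.0771] 4.415407479406752
[[ 0.5211 -1.3642]
 [ 0.2257 -0.7466]
 [ 0.4023 -0.8887]
 [ 0.1494 -0.2823]
 [ 0.2496 -0.9163]
 [ 0.7376 -1.0917]
 [ 0.7214  0.1076]
 [-0.6024 -0.3282]
 [-0.2242 -1.0291]
 [ 0.5862 -0.5568]
 [-0.4257 -0.7082]
 [-0.7365 -0.8756]
 [ 0.4296 -0.5432]
 [ 0.6704 -0.5056]
 [ 0.9688 -0.5242]
 [-1.0679 -1.4861]]
board [ 0.6115  0.1744 -0.0531] -3.044617902633124
[[ 0.1633  0.1532]
 [ 0.3921 -0.0436]
 [ 0.1264  0.0018]
 [ 0.5212 -0.0647]
 [ 0.1457  0.0926]
 [ 0.0914  0.0318]
 [ 2.0449 -0.8125]
 [ 0.1425 -1.2046]]
[0.6775 0.2018 0.039 ]
[0.6735 0.1391 0.039 ]
[0.5511 0.1951 0.039 ]
mat [0.4204 0.2137 0.003 ] [np.float64(0.08868321885321742), np.float64(0.2205253718786864), np.float64(0.08909566684408779), np.float64(0.218349891914624)]
5.93141063626432
handle [ 0.4459 -0.0163  0.028 ] [np.float64(0.08826474464777852), np.float64(0.02639232116669819), np.float64(0.08892035198549658), np.float64(0.027255728822511493)]
tip [ 0.3166 -0.0219  0.014 ] 0.12939658254272776
-177.99143377150924
-177.5443227126746
red [ 0.5698 -0.2134  0.066 ] [np.float64(0.10941675351864003), np.float64(0.049742158225707135), np.float64(0.11008997926585229), np.float64(0.05032259292650794)]
blue [ 0.5849 -0.2878  0.066 ] [np.float64(0.11050402384526667), np.float64(0.048706568954311816), np.float64(0.10852818672517314), np.float64(0.05018109576606462)]
jar [0.6217 0.0344 0.09  ] mug [0.4539 0.3734 0.09  ] box [0.5323 0.4624 0.065 ]
```

```bash
cat >> h.py <<'E'
def go(x,y,z,yaw):
    s=ctrl.sense();q=s["ee_rot"];Rm=R.from_quat([q[1],q[2],q[3],q[0]]).as_matrix()
    d=Rm.T@(np.array([x,y,z])-s["ee_pos"])*1000
    c,sn=np.cos(np.radians(yaw)),np.sin(np.radians(yaw))
    T=np.array([[c,sn,0],[sn,-c,0],[0,0,-1.]])
    w=R.from_matrix(Rm.T@T).as_rotvec(degrees=True)
    print("shift",d.round(1),"rot",w.round(2),"yaw now",round(np.degrees(np.arctan2(Rm[1,0],Rm[0,0])),2),"pos",s["ee_pos"].round(4),"j",np.degrees(s["joint_positions"]).round(1),"t",round(s["time"],2),"w",round(s["width"],4),"F",s["contact_force"].round(1))
E
python3 -c "
from h import *
go(.436,-.0167,.2,182)"
```

```text
shift [ 411.8 -530.5   18.5] rot [-1.0000e-02 -9.0000e-02 -1.6488e+02] yaw now 17.12 pos [ 0.1986 -0.6449  0.218 ] j [-75.    6.7  82.6  -0.   90.8  -2.2] t 0.1 w 0.093 F [-0.3  0.2  0.7]
```

Call:
apply_moves:
  series:
    - {"x": 412,"y": -530,"z": 18,"wz": -165}
    - {"x": 412,"y": -530,"z": 18,"wz": -165}
    - {"x": 412,"y": -530,"z": 18,"wz": -165}
    - {"x": 412,"y": -530,"z": 18,"wz": -165}
    - {"x": 412,"y": -530,"z": 18,"wz": -165}
    - {"x": 412,"y": -530,"z": 18,"wz": -165}
    - {"x": 412,"y": -530,"z": 18,"wz": -165}
    - {"x": 412,"y": -530,"z": 18,"wz": -165}
    - {"x": 412,"y": -530,"z": 18,"wz": -165}
    - {"x": 412,"y": -530,"z": 18,"wz": -165}
    - {"x": 412,"y": -530,"z": 18,"wz": -165}
    - {"x": 412,"y": -530,"z": 18,"wz": -165}

```text
invalid input
```

```bash
python3 -c "
from h import *
go(.436,-.0167,.2,182)"
```

```text
shift [ 411.8 -530.5   18.5] rot [-1.0000e-02 -9.0000e-02 -1.6488e+02] yaw now 17.12 pos [ 0.1986 -0.6449  0.218 ] j [-75.    6.7  82.6  -0.   90.8  -2.2] t 0.1 w 0.093 F [-0.3  0.2  0.7]
```

Call:
apply_moves:
  series:
    - {"x": 40,"y": -50,"z": 0,"wx": 0,"wy": 0,"wz": -8,"fingers": 1}

```text
time: 0.2
ee_pos: [0.2157, -0.6004, 0.2163]
ee_rot: [-0.001, 0.976, 0.216, -0.0]
contact_force: [1.3, 0.7, -0.5]
width: 0.0925
```

Works with all the fields. I'll send the rest of the move.

Call:
apply_moves:
  series:
    - {"x": 280,"y": -540,"z": 18,"wx": 0,"wy": 0,"wz": -157,"fingers": 1}
    - {"x": 280,"y": -540,"z": 18,"wx": 0,"wy": 0,"wz": -157,"fingers": 1}

```text
time: 0.4
ee_pos: [0.2211, -0.4969, 0.2147]
ee_rot: [-0.001, 0.932, 0.364, 0.0]
contact_force: [-0.8, 0.7, 0.5]
width: 0.0933
```

```bash
python3 -c "
from h import *
go(.436,-.0167,.2,182)"
```

```text
shift [ 483.5 -207.5   15.2] rot [ 1.0000e-02 -1.0000e-01 -1.3934e+02] yaw now 42.66 pos [ 0.2211 -0.4969  0.2147] j [-68.7  -9.7  99.    0.   90.8 -21.4] t 0.4 w 0.0933 F [-0.8  0.7  0.5]
```

Call:
apply_moves:
  series:
    - {"x": 483,"y": -207,"z": 15,"wx": 0,"wy": 0,"wz": -139,"fingers": 1}
    - {"x": 483,"y": -207,"z": 15,"wx": 0,"wy": 0,"wz": -139,"fingers": 1}
    - {"x": 483,"y": -207,"z": 15,"wx": 0,"wy": 0,"wz": -139,"fingers": 1}
    - {"x": 483,"y": -207,"z": 15,"wx": 0,"wy": 0,"wz": -139,"fingers": 1}
    - {"x": 483,"y": -207,"z": 15,"wx": 0,"wy": 0,"wz": -139,"fingers": 1}
    - {"x": 483,"y": -207,"z": 15,"wx": 0,"wy": 0,"wz": -139,"fingers": 1}
    - {"x": 483,"y": -207,"z": 15,"wx": 0,"wy": 0,"wz": -139,"fingers": 1}
    - {"x": 483,"y": -207,"z": 15,"wx": 0,"wy": 0,"wz": -139,"fingers": 1}
    - {"x": 483,"y": -207,"z": 15,"wx": 0,"wy": 0,"wz": -139,"fingers": 1}
    - {"x": 483,"y": -207,"z": 15,"wx": 0,"wy": 0,"wz": -139,"fingers": 1}
    - {"x": 483,"y": -207,"z": 15,"wx": 0,"wy": 0,"wz": -139,"fingers": 1}
    - {"x": 483,"y": -207,"z": 15,"wx": 0,"wy": 0,"wz": -139,"fingers": 1}

```text
time: 1.6
ee_pos: [0.4395, -0.0177, 0.2001]
ee_rot: [-0.001, 0.292, 0.956, 0.0]
contact_force: [-0.4, -0.1, -0.0]
width: 0.0928
```

```bash
python3 -c "
from h import *
go(.436,-.0167,.2,182)
snap('top','t1');snap('scene','s1')"
```

```text
shift [ 3.4 -1.1  0.1] rot [ 2.000e-02 -7.000e-02 -3.598e+01] yaw now 146.02 pos [ 0.4395 -0.0177  0.2001] j [ -5.6 -23.5 111.3   0.   92.3 -61.7] t 1.6 w 0.0928 F [-0.4 -0.1 -0. ]
```

View pics/t1.png

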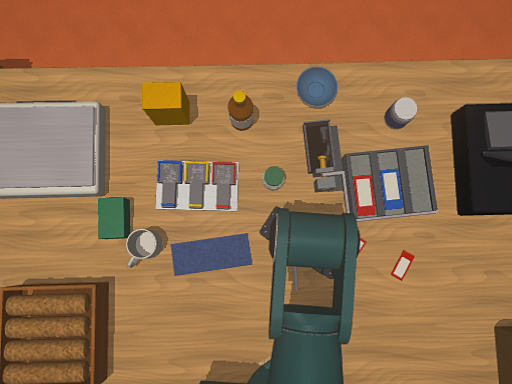

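View pics/s1.png

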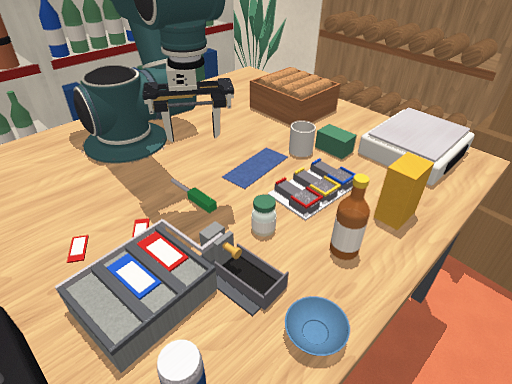

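The punch is still at (202,200) in the scene view, so it hasn't moved. I'll finish the turn and descend.

Call:
apply_moves:
  series:
    - {"x": 3.4,"y": -1,"z": 0,"wx": 0,"wy": 0,"wz": -36,"fingers": 1}
    - {"x": 3.4,"y": -1,"z": 0,"wx": 0,"wy": 0,"wz": -36,"fingers": 1}
    - {"x": 3.4,"y": -1,"z": 50,"wx": 0,"wy": 0,"wz": -36,"fingers": 1}
    - {"x": 3.4,"y": -1,"z": 90,"wx": 0,"wy": 0,"wz": -36,"fingers": 1}
    - {"x": 3.4,"y": -1,"z": 120,"wx": 0,"wy": 0,"wz": -36,"fingers": 1}
    - {"x": 3.4,"y": -1,"z": 150,"wx": 0,"wy": 0,"wz": -36,"fingers": 1}
    - {"x": 3.4,"y": -1,"z": 150,"wx": 0,"wy": 0,"wz": -36,"fingers": 1}

```text
time: 2.4
ee_pos: [0.4333, -0.0198, 0.0472]
ee_rot: [-0.003, -0.01, 1.0, 0.0]
contact_force: [-0.9, -0.1, 0.9]
width: 0.093
```

```bash
python3 -c "
from h import *
go(.436,-.0167,.005,182)
snap('scene','s2',(140,130,280,235),5.7)"
```

```text
shift [-3.   3.  42.2] rot [ 0.04 -0.32 -0.88] yaw now -178.88 pos [ 0.4333 -0.0198  0.0472] j [ -6.  -19.  122.4  -0.   77.  -97.1] t 2.4 w 0.093 F [-0.9 -0.1  0.9]
```

View pics/s2.png

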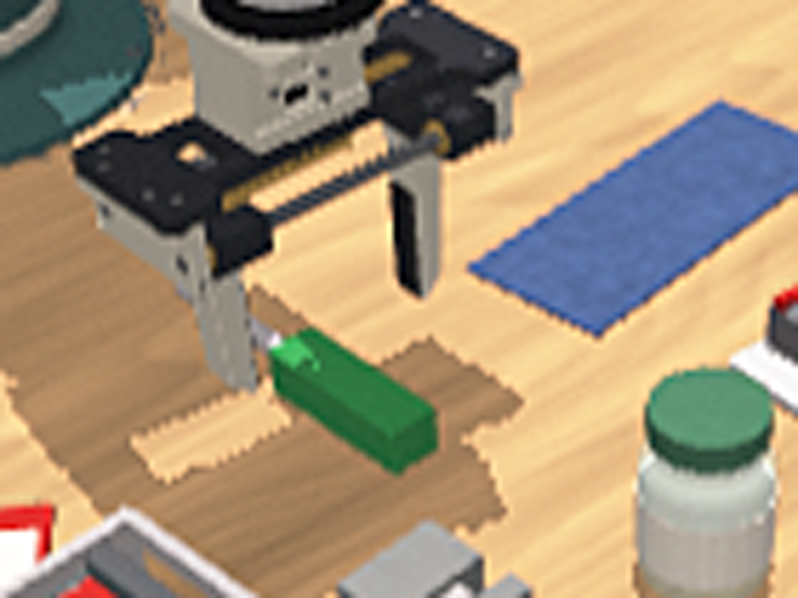

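Call:
apply_moves:
  series:
    - {"x": -3,"y": 3,"z": 30,"wx": 0,"wy": -0.3,"wz": -0.9,"fingers": 1}
    - {"x": -3,"y": 3,"z": 41,"wx": 0,"wy": -0.3,"wz": -0.9,"fingers": 1}
    - {"x": -3,"y": 3,"z": 42,"wx": 0,"wy": -0.3,"wz": -0.9,"fingers": 1}
    - {"x": -3,"y": 3,"z": 42,"wx": 0,"wy": -0.3,"wz": -0.9,"fingers": 0}
    - {"x": -3,"y": 3,"z": 42,"wx": 0,"wy": -0.3,"wz": -0.9,"fingers": 0}
    - {"x": -3,"y": 3,"z": 42,"wx": 0,"wy": -0.3,"wz": -0.9,"fingers": 0}
    - {"x": -3,"y": 3,"z": 42,"wx": 0,"wy": -0.3,"wz": -0.9,"fingers": 0}
    - {"x": -3,"y": 3,"z": 42,"wx": 0,"wy": -0.3,"wz": -0.9,"fingers": 0}
  grip_force: 45

```text
time: 3.25
ee_pos: [0.4386, -0.0164, 0.009]
ee_rot: [0.003, -0.02, 1.0, 0.0]
contact_force: [0.2, 0.5, 0.3]
width: 0.0572
```

```bash
python3 -c "
from h import *
go(.436,-.0167,.005,182)"
```

```text
shift [ 2.6 -0.2  4. ] rot [-0.01  0.32  0.33] yaw now -177.67 pos [ 0.4386 -0.0164  0.009 ] j [ -5.5 -16.3 124.1   0.   71.8 -97.8] t 3.25 w 0.0572 F [0.2 0.5 0.3]
```

Call:
apply_moves:
  series:
    - {"x": 2,"y": 0,"z": 4,"wx": 0,"wy": 0,"wz": 0,"fingers": 0}
    - {"x": 2,"y": 0,"z": 4,"wx": 0,"wy": 0,"wz": 0,"fingers": 0}
    - {"x": 2,"y": 0,"z": 4,"wx": 0,"wy": 0,"wz": 0,"fingers": 0}
    - {"x": 2,"y": 0,"z": 4,"wx": 0,"wy": 0,"wz": 0,"fingers": 0}
    - {"x": 2,"y": 0,"z": 4,"wx": 0,"wy": 0,"wz": 0,"fingers": 0}
    - {"x": 2,"y": 0,"z": 4,"wx": 0,"wy": 0,"wz": 0,"fingers": 0}

```text
time: 3.85
ee_pos: [0.4365, -0.0164, 0.0046]
ee_rot: [0.003, -0.02, 1.0, 0.0]
contact_force: [0.4, -0.3, -1.0]
width: 0.028
```

```bash
python3 -c "
from h import *
go(.436,-.0167,.16,182)"
```

```text
shift [  -0.3   -0.3 -155.4] rot [-0.    0.29  0.34] yaw now -177.66 pos [ 0.4365 -0.0164  0.0046] j [ -5.5 -16.3 124.6   0.   71.4 -97.9] t 3.85 w 0.028 F [ 0.4 -0.3 -1. ]
```

Call:
apply_moves:
  series:
    - {"x": 0,"y": 0,"z": -40,"wx": 0,"wy": 0.3,"wz": 0,"fingers": 0}
    - {"x": 0,"y": 0,"z": -80,"wx": 0,"wy": 0.3,"wz": 0,"fingers": 0}
    - {"x": 0,"y": 0,"z": -120,"wx": 0,"wy": 0.3,"wz": 0,"fingers": 0}
    - {"x": 0,"y": 0,"z": -155,"wx": 0,"wy": 0.3,"wz": 8,"fingers": 0}
    - {"x": 0,"y": 0,"z": -155,"wx": 0,"wy": 0.3,"wz": 16,"fingers": 0}
    - {"x": 0,"y": 0,"z": -155,"wx": 0,"wy": 0.3,"wz": 24,"fingers": 0}
    - {"x": 0,"y": 0,"z": -155,"wx": 0,"wy": 0.3,"wz": 32,"fingers": 0}
    - {"x": 0,"y": 0,"z": -155,"wx": 0,"wy": 0.3,"wz": 40,"fingers": 0}
    - {"x": 0,"y": 0,"z": -155,"wx": 0,"wy": 0.3,"wz": 48,"fingers": 0}
    - {"x": 0,"y": 0,"z": -155,"wx": 0,"wy": 0.3,"wz": 56,"fingers": 0}
    - {"x": 0,"y": 0,"z": -155,"wx": 0,"wy": 0.3,"wz": 64,"fingers": 0}
    - {"x": 0,"y": 0,"z": -155,"wx": 0,"wy": 0.3,"wz": 72,"fingers": 0}

```text
time: 5.05
ee_pos: [0.4356, -0.0164, 0.1595]
ee_rot: [-0.001, 0.573, 0.819, 0.001]
contact_force: [-0.2, -0.2, -2.4]
width: 0.0272
```

```bash
python3 -c "
from h import *
go(.45,-.09,.16,4.4)"
```

```text
shift [-74.1 -11.6  -0.7] rot [-6.0000e-02 -1.9000e-01  1.0561e+02] yaw now 110.01 pos [ 0.4356 -0.0164  0.1595] j [ -5.6 -23.5 115.    0.2  88.5 -25.6] t 5.05 w 0.0272 F [-0.2 -0.2 -2.4]
```

Call:
apply_moves:
  series:
    - {"x": -98,"y": -2,"z": 0,"wx": 0,"wy": 0,"wz": 105.6,"fingers": 0}
    - {"x": -98,"y": -2,"z": 0,"wx": 0,"wy": 0,"wz": 105.6,"fingers": 0}
    - {"x": -98,"y": -2,"z": 0,"wx": 0,"wy": 0,"wz": 105.6,"fingers": 0}
    - {"x": -98,"y": -2,"z": 0,"wx": 0,"wy": 0,"wz": 105.6,"fingers": 0}
    - {"x": -98,"y": -2,"z": 0,"wx": 0,"wy": 0,"wz": 105.6,"fingers": 0}
    - {"x": -98,"y": -2,"z": 0,"wx": 0,"wy": 0,"wz": 105.6,"fingers": 0}
    - {"x": -98,"y": -2,"z": 0,"wx": 0,"wy": 0,"wz": 105.6,"fingers": 0}
    - {"x": -98,"y": -2,"z": 0,"wx": 0,"wy": 0,"wz": 105.6,"fingers": 0}
    - {"x": -98,"y": -2,"z": 0,"wx": 0,"wy": 0,"wz": 105.6,"fingers": 0}
    - {"x": -98,"y": -2,"z": 0,"wx": 0,"wy": 0,"wz": 105.6,"fingers": 0}
    - {"x": -98,"y": -2,"z": 0,"wx": 0,"wy": 0,"wz": 105.6,"fingers": 0}
    - {"x": -98,"y": -2,"z": 0,"wx": 0,"wy": 0,"wz": 105.6,"fingers": 0}

```text
time: 6.25
ee_pos: [0.4677, -0.109, 0.1592]
ee_rot: [-0.002, 0.998, 0.06, 0.0]
contact_force: [-0.1, 1.3, -2.3]
width: 0.0279
```

```bash
python3 -c "
from h import *
go(.4423,-.1213,.0496,4.4)"
```

```text
shift [-26.8   9.5 109.6] rot [-0.17 -0.06  2.46] yaw now 6.86 pos [ 0.4677 -0.109   0.1592] j [-16.3 -17.1 110.3   0.2  86.9  66.9] t 6.25 w 0.0279 F [-0.1  1.3 -2.3]
```

Call:
apply_moves:
  series:
    - {"x": -27,"y": 9.5,"z": 0,"wx": -0.2,"wy": 0,"wz": 2.5,"fingers": 0}
    - {"x": -27,"y": 9.5,"z": 30,"wx": -0.2,"wy": 0,"wz": 2.5,"fingers": 0}
    - {"x": -27,"y": 9.5,"z": 60,"wx": -0.2,"wy": 0,"wz": 2.5,"fingers": 0}
    - {"x": -27,"y": 9.5,"z": 90,"wx": -0.2,"wy": 0,"wz": 2.5,"fingers": 0}
    - {"x": -27,"y": 9.5,"z": 109.5,"wx": -0.2,"wy": 0,"wz": 2.5,"fingers": 0}
    - {"x": -27,"y": 9.5,"z": 109.5,"wx": -0.2,"wy": 0,"wz": 2.5,"fingers": 0}
    - {"x": -27,"y": 9.5,"z": 109.5,"wx": -0.2,"wy": 0,"wz": 2.5,"fingers": 0}

```text
time: 6.95
ee_pos: [0.4425, -0.1215, 0.0504]
ee_rot: [0.0, 0.999, 0.041, 0.001]
contact_force: [-0.0, 0.9, -1.6]
width: 0.0277
```

```bash
python3 -c "
from h import *
go(.4423,-.1213,.0496,4.4)
snap('scene','s3',(160,170,300,275),5.7);snap('top','t3',(270,130,370,205),8)"
```

```text
shift [-0.2 -0.2  0.8] rot [ 0.03 -0.07  0.31] yaw now 4.71 pos [ 0.4425 -0.1215  0.0504] j [-18.5 -15.8 119.6  -0.   76.1  66.7] t 6.95 w 0.0277 F [-0.   0.9 -1.6]
```

View pics/s3.png

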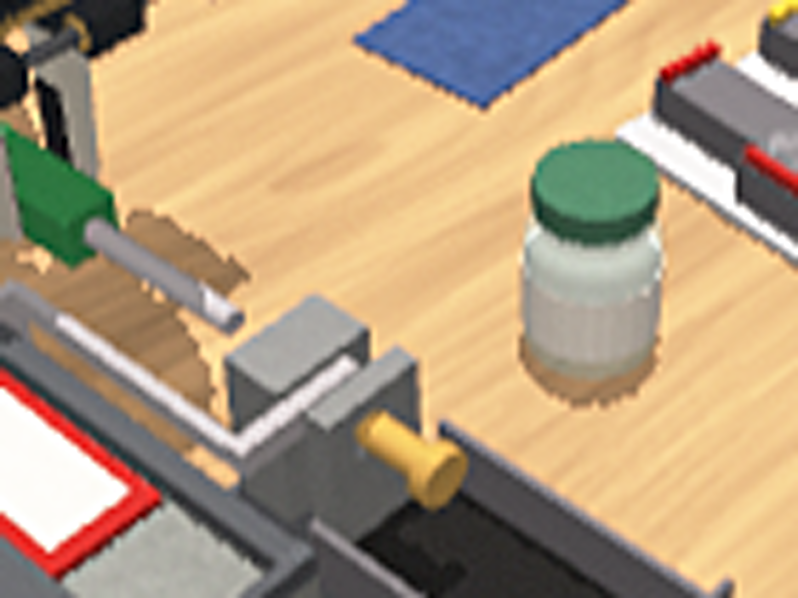

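View pics/t3.png

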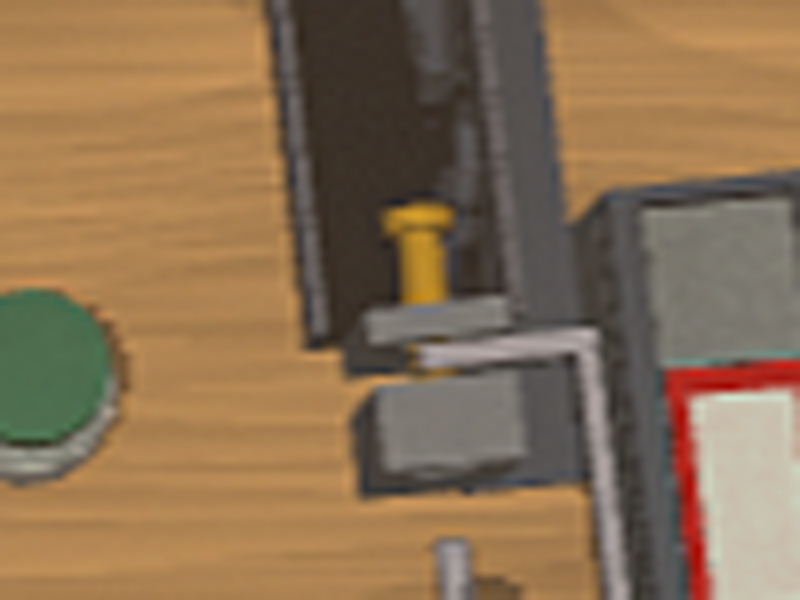

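```bash
python3 - <<'E'
from fit import *
a=C(270,130,8);b=C(160,170,5.7)
np.set_printoptions(precision=4,suppress=True)
P=np.array([.6056,-.2873]);th=.0771;Rt=np.array([[np.cos(th),np.sin(th)],[-np.sin(th),np.cos(th)]])
for nm,q in dict(tip=(453,540),nose=(457,595),head=(418,208),sh1=(422,245),sh2=(425,300)).items():
    w=p2w("top",*a(*q),.062);print(nm,w,Rt@(w[:2]-P))
for nm,q in dict(l1=(376,388),l2=(520,372),l3=(380,470),l4=(526,458)).items():
    w=p2w("top",*a(*q),.078);print(nm,w,Rt@(w[:2]-P))
print(tri(b(234,322),a(453,540)))
print("expected tip",.4425+.12*np.cos(.0822),-.1215+.12*np.sin(.0822),.0598)
for P3 in [(.4425+.12*np.cos(.0822),-.1215+.12*np.sin(.0822),.0598)]:
    for n,(x0,y0,s) in dict(scene=(160,170,5.7),top=(270,130,8)).items():
        u=w2p(n,P3);print(n,(u[0]-x0)*s,(u[1]-y0)*s)
E
```

```text
tip [ 0.5669 -0.1095  0.062 ] [-0.0249  0.1802]
nose [ 0.5479 -0.1101  0.062 ] [-0.0439  0.1811]
head [ 0.6828 -0.1022  0.062 ] [0.0912 0.1786]
sh1 [ 0.6697 -0.103   0.062 ] [0.0781 0.1788]
sh2 [ 0.6505 -0.1033  0.062 ] [0.0589 0.18  ]
l1 [ 0.6177 -0.0831  0.078 ] [0.0278 0.2027]
l2 [ 0.622  -0.1323  0.078 ] [0.0283 0.1533]
l3 [ 0.5896 -0.0833  0.078 ] [-0.0002  0.2046]
l4 [ 0.5924 -0.1331  0.078 ] [-0.0012  0.1548]
(array([ 0.5668, -0.1099,  0.0611]), np.float64(0.0005045728931277762))
expected tip 0.5620948178230263 -0.11164710449273199 0.0598
scene 221.61414834408887 318.2399421807416
top 455.3187168702357 550.9328748306827
```

Call:
apply_moves:
  series:
    - {"x": 8,"y": 0,"z": 1,"wx": 0,"wy": 0,"wz": 0.3,"fingers": 0}
    - {"x": 16,"y": 0,"z": 1,"wx": 0,"wy": 0,"wz": 0.3,"fingers": 0}
    - {"x": 22,"y": 0,"z": 1,"wx": 0,"wy": 0,"wz": 0.3,"fingers": 0}
    - {"x": 26,"y": 0,"z": 1,"wx": 0,"wy": 0,"wz": 0.3,"fingers": 0}
    - {"x": 29,"y": 0,"z": 1,"wx": 0,"wy": 0,"wz": 0.3,"fingers": 0}
    - {"x": 29,"y": 0,"z": 1,"wx": 0,"wy": 0,"wz": 0.3,"fingers": 0}
  grip_force: 55

```text
time: 7.65
ee_pos: [0.4715, -0.1191, 0.0488]
ee_rot: [0.0, 0.999, 0.039, 0.001]
contact_force: [0.0, 0.4, -2.7]
width: 0.0275
```

```bash
python3 -c "
from h import *
go(.4423,-.1213,.0496,4.4)
snap('scene','s4',(160,170,300,275),5.7);snap('top','t4',(270,130,370,205),8)"
```

```text
shift [-29.3  -0.   -0.8] rot [ 0.03 -0.07  0.02] yaw now 4.42 pos [ 0.4715 -0.1191  0.0488] j [-17.2 -11.8 116.5  -0.   75.2  68.4] t 7.65 w 0.0275 F [ 0.   0.4 -2.7]
```

View pics/s4.png

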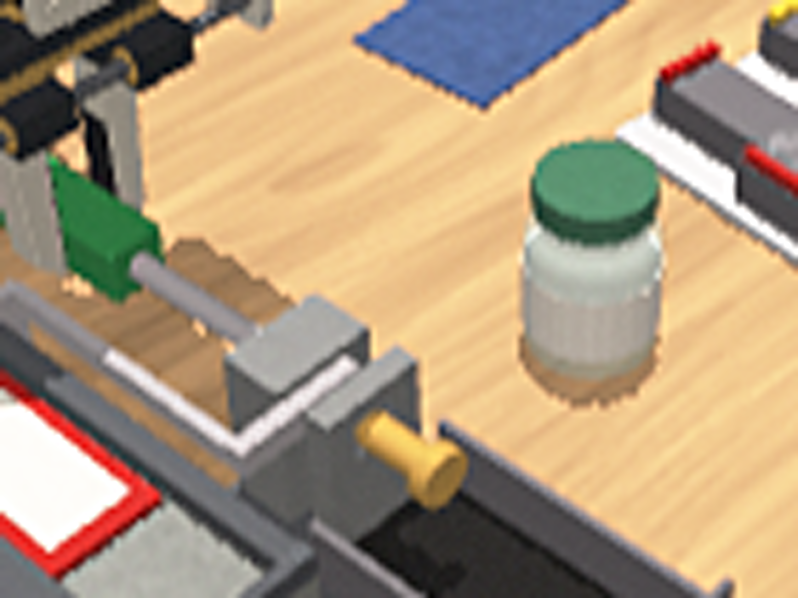

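View pics/t4.png

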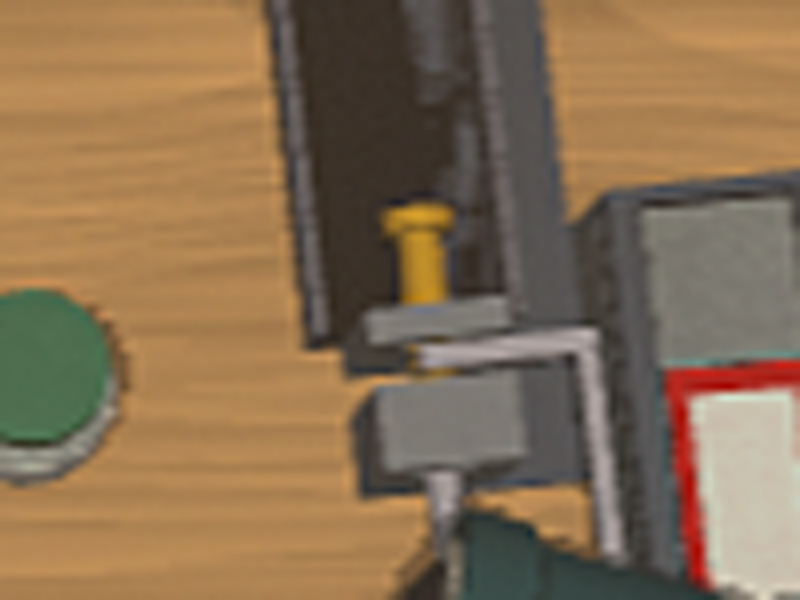

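The nose has entered the bore with no side load. I'll keep driving.

Call:
apply_moves:
  series:
    - {"x": 4,"y": 0,"z": -1,"wx": 0,"wy": 0,"wz": 0,"fingers": 0}
    - {"x": 8,"y": 0,"z": -1,"wx": 0,"wy": 0,"wz": 0,"fingers": 0}
    - {"x": 12,"y": 0,"z": -1,"wx": 0,"wy": 0,"wz": 0,"fingers": 0}
    - {"x": 16,"y": 0,"z": -1,"wx": 0,"wy": 0,"wz": 0,"fingers": 0}
    - {"x": 20,"y": 0,"z": -1,"wx": 0,"wy": 0,"wz": 0,"fingers": 0}
    - {"x": 24,"y": 0,"z": -1,"wx": 0,"wy": 0,"wz": 0,"fingers": 0}

```text
time: 8.35
ee_pos: [0.4946, -0.1173, 0.0495]
ee_rot: [0.0, 0.999, 0.038, -0.0]
contact_force: [-7.2, -0.9, -2.7]
width: 0.0274
```

```bash
python3 -c "
from h import *
go(.4423,-.1213,.0496,4.4)
snap('scene','s5',(160,170,300,275),5.7)"
```

```text
shift [-52.4  -0.1  -0. ] rot [ 0.03  0.05 -0.  ] yaw now 4.4 pos [ 0.4946 -0.1173  0.0495] j [-16.2  -8.7 113.8  -0.   74.9  69.4] t 8.35 w 0.0274 F [-7.2 -0.9 -2.7]
```

View pics/s5.png

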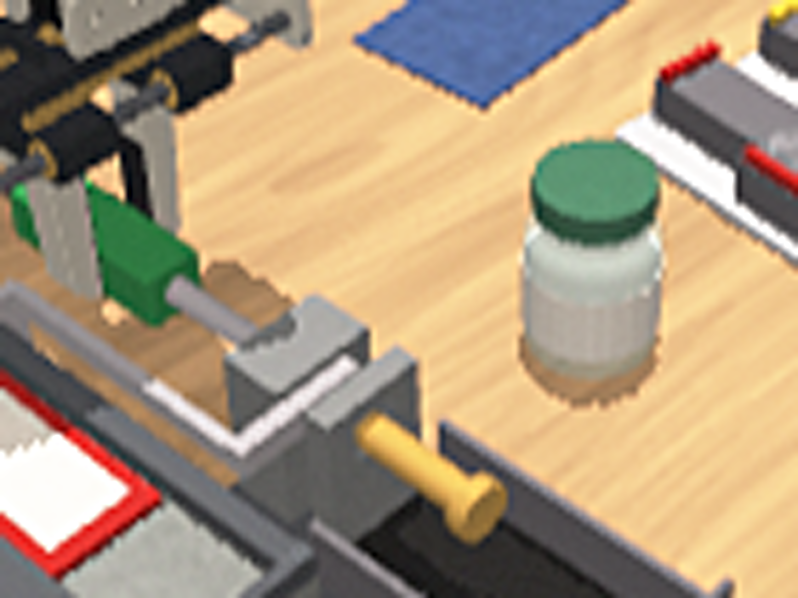

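Call:
apply_moves:
  series:
    - {"x": 4,"y": 0,"z": 0,"wx": 0,"wy": 0,"wz": 0,"fingers": 0}
    - {"x": 8,"y": 0,"z": 0,"wx": 0,"wy": 0,"wz": 0,"fingers": 0}
    - {"x": 12,"y": 0,"z": 0,"wx": 0,"wy": 0,"wz": 0,"fingers": 0}
    - {"x": 16,"y": 0,"z": 0,"wx": 0,"wy": 0,"wz": 0,"fingers": 0}
    - {"x": 20,"y": 0,"z": 0,"wx": 0,"wy": 0,"wz": 0,"fingers": 0}
    - {"x": 24,"y": 0,"z": 0,"wx": 0,"wy": 0,"wz": 0,"fingers": 0}
    - {"x": 28,"y": 0,"z": 0,"wx": 0,"wy": 0,"wz": 0,"fingers": 0}
    - {"x": 32,"y": 0,"z": 0,"wx": 0,"wy": 0,"wz": 0,"fingers": 0}
    - {"x": 36,"y": 0,"z": 0,"wx": 0,"wy": 0,"wz": 0,"fingers": 0}
    - {"x": 40,"y": 0,"z": 0,"wx": 0,"wy": 0,"wz": 0,"fingers": 0}
    - {"x": 40,"y": 0,"z": 0,"wx": 0,"wy": 0,"wz": 0,"fingers": 0}

```text
time: 9.5
ee_pos: [0.5354, -0.1142, 0.0497]
ee_rot: [0.0, 0.999, 0.038, 0.001]
contact_force: [2.8, -0.5, -8.3]
width: 0.0278
```

```bash
python3 -c "
from h import *
go(.4423,-.1213,.0496,4.4)
snap('scene','s6',(160,170,300,275),5.7)"
```

```text
shift [-93.4  -0.1  -0.1] rot [ 0.03 -0.08  0.01] yaw now 4.41 pos [ 0.5354 -0.1142  0.0497] j [-14.7  -3.7 109.2  -0.   74.4  70.9] t 9.5 w 0.0278 F [ 2.8 -0.5 -8.3]
```

View pics/s6.png

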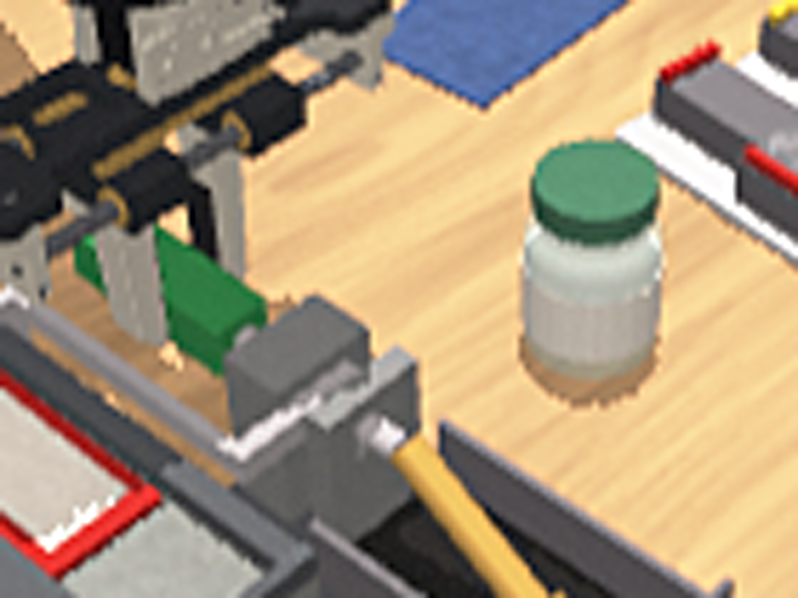

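The pin is out and tipped into the tray, leaning at the nose tip. I'll retract.

Call:
apply_moves:
  series:
    - {"x": -8,"y": 0,"z": 0,"wx": 0,"wy": 0,"wz": 0,"fingers": 0}
    - {"x": -18,"y": 0,"z": 0,"wx": 0,"wy": 0,"wz": 0,"fingers": 0}
    - {"x": -30,"y": 0,"z": 0,"wx": 0,"wy": 0,"wz": 0,"fingers": 0}
    - {"x": -45,"y": 0,"z": 0,"wx": 0,"wy": 0,"wz": 0,"fingers": 0}
    - {"x": -60,"y": 0,"z": 0,"wx": 0,"wy": 0,"wz": 0,"fingers": 0}
    - {"x": -75,"y": 0,"z": 0,"wx": 0,"wy": 0,"wz": 0,"fingers": 0}
    - {"x": -90,"y": 0,"z": 0,"wx": 0,"wy": 0,"wz": 0,"fingers": 0}
    - {"x": -105,"y": 0,"z": 0,"wx": 0,"wy": 0,"wz": 0,"fingers": 0}
    - {"x": -105,"y": 0,"z": -30,"wx": 0,"wy": 0,"wz": 0,"fingers": 0}
    - {"x": -105,"y": 0,"z": -70,"wx": 0,"wy": 0,"wz": 0,"fingers": 0}
    - {"x": -105,"y": 0,"z": -110,"wx": 0,"wy": 0,"wz": 0,"fingers": 0}

```text
time: 10.65
ee_pos: [0.4291, -0.1222, 0.1616]
ee_rot: [0.0, 0.999, 0.038, 0.001]
contact_force: [-0.2, -0.3, -1.7]
width: 0.0274
```

```bash
python3 -c "
from h import *
go(.4423,-.1213,.0496,4.4)
snap('scene','s7',(50,200,300,350),3.2);snap('top','t7',(290,110,450,230),5)"
```

```text
shift [ 13.  -0. 112.] rot [ 0.06 -0.12 -0.02] yaw now 4.38 pos [ 0.4291 -0.1222  0.1616] j [-19.2 -22.1 113.8  -0.   88.2  66.4] t 10.65 w 0.0274 F [-0.2 -0.3 -1.7]
```

View pics/s7.png

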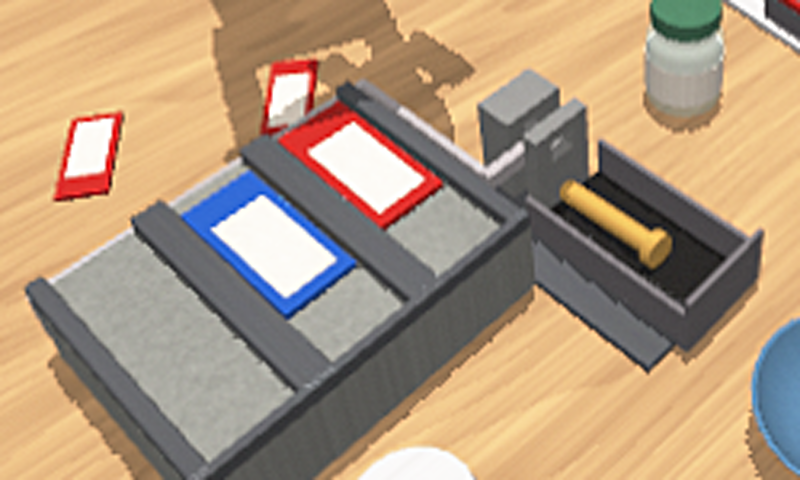

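View pics/t7.png

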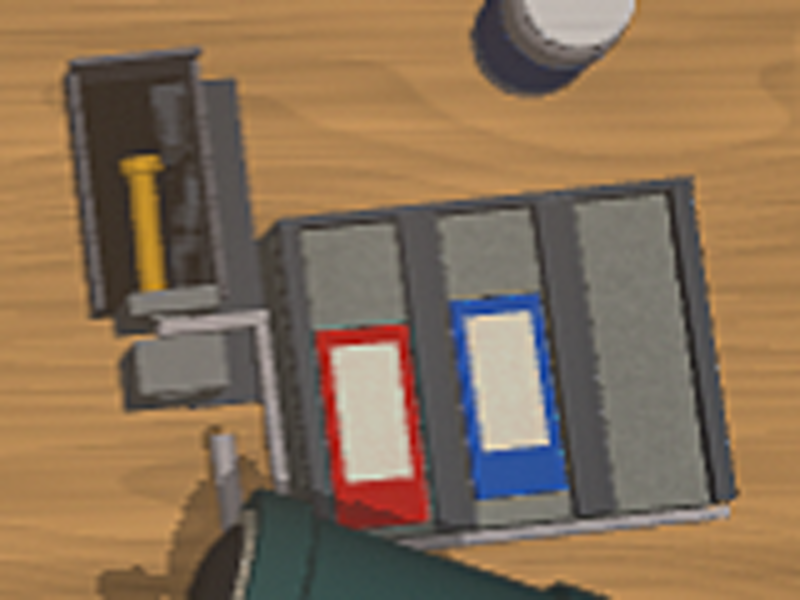

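The pin lies in the tray and the gate has dropped. Next I'll lay the punch on the mat, along its length.

```bash
python3 -c "
from h import *
go(.4251,.169,.12,95.9)"
```

```text
shift [  15.8 -291.8   44.8] rot [  0.63  -0.23 -91.51] yaw now 4.39 pos [ 0.4313 -0.1229  0.1659] j [-19.2 -22.2 113.5  -0.   88.2  66.4] t 10.75 w 0.0275 F [-0.3 -0.2 -2.4]
```

Call:
apply_moves:
  series:
    - {"x": 16,"y": -292,"z": 10,"wx": 0,"wy": 0,"wz": -91.5,"fingers": 0}
    - {"x": 16,"y": -292,"z": 10,"wx": 0,"wy": 0,"wz": -91.5,"fingers": 0}
    - {"x": 16,"y": -292,"z": 10,"wx": 0,"wy": 0,"wz": -91.5,"fingers": 0}
    - {"x": 16,"y": -292,"z": 10,"wx": 0,"wy": 0,"wz": -91.5,"fingers": 0}
    - {"x": 16,"y": -292,"z": 10,"wx": 0,"wy": 0,"wz": -91.5,"fingers": 0}
    - {"x": 16,"y": -292,"z": 10,"wx": 0,"wy": 0,"wz": -91.5,"fingers": 0}
    - {"x": 16,"y": -292,"z": 10,"wx": 0,"wy": 0,"wz": -91.5,"fingers": 0}
    - {"x": 16,"y": -292,"z": 20,"wx": 0,"wy": 0,"wz": -91.5,"fingers": 0}
    - {"x": 16,"y": -292,"z": 30,"wx": 0,"wy": 0,"wz": -91.5,"fingers": 0}
    - {"x": 16,"y": -292,"z": 45,"wx": 0,"wy": 0,"wz": -91.5,"fingers": 0}
    - {"x": 16,"y": -292,"z": 45,"wx": 0,"wy": 0,"wz": -91.5,"fingers": 0}
    - {"x": 16,"y": -292,"z": 45,"wx": 0,"wy": 0,"wz": -91.5,"fingers": 0}

```text
time: 11.95
ee_pos: [0.4231, 0.1696, 0.114]
ee_rot: [0.001, 0.669, 0.743, 0.0]
contact_force: [0.9, 0.1, -1.8]
width: 0.0278
```

```bash
python3 -c "
from h import *
go(.4251,.169,.0085,95.9)"
```

```text
shift [ -0.8   1.8 105.5] rot [0.06 0.05 0.09] yaw now 95.99 pos [0.4231 0.1696 0.114 ] j [ 1.870e+01 -1.920e+01  1.161e+02 -1.000e-01  8.300e+01  1.270e+01] t 11.95 w 0.0278 F [ 0.9  0.1 -1.8]
```

Call:
apply_moves:
  series:
    - {"x": -1,"y": 2,"z": 35,"wx": 0,"wy": 0,"wz": 0,"fingers": 0}
    - {"x": -1,"y": 2,"z": 70,"wx": 0,"wy": 0,"wz": 0,"fingers": 0}
    - {"x": -1,"y": 2,"z": 92,"wx": 0,"wy": 0,"wz": 0,"fingers": 0}
    - {"x": -1,"y": 2,"z": 101,"wx": 0,"wy": 0,"wz": 0,"fingers": 0}
    - {"x": -1,"y": 2,"z": 105,"wx": 0,"wy": 0,"wz": 0,"fingers": 0}
    - {"x": -1,"y": 2,"z": 106,"wx": 0,"wy": 0,"wz": 0,"fingers": 0}
    - {"x": -1,"y": 2,"z": 106,"wx": 0,"wy": 0,"wz": 0,"fingers": 0}

```text
time: 12.65
ee_pos: [0.4267, 0.1694, 0.0098]
ee_rot: [0.001, 0.67, 0.742, 0.001]
contact_force: [-0.6, -1.0, -1.6]
width: 0.0276
```

```bash
python3 -c "
from h import *
go(.4251,.169,.0085,95.9)
snap('scene','s8',(200,110,320,200),6)"
```

```text
shift [-0.3 -1.6  1.3] rot [ 0.17  0.02 -0.03] yaw now 95.87 pos [0.4267 0.1694 0.0098] j [ 1.850e+01 -1.330e+01  1.216e+02 -1.000e-01  7.150e+01  1.270e+01] t 12.65 w 0.0276 F [-0.6 -1.  -1.6]
```

View pics/s8.png

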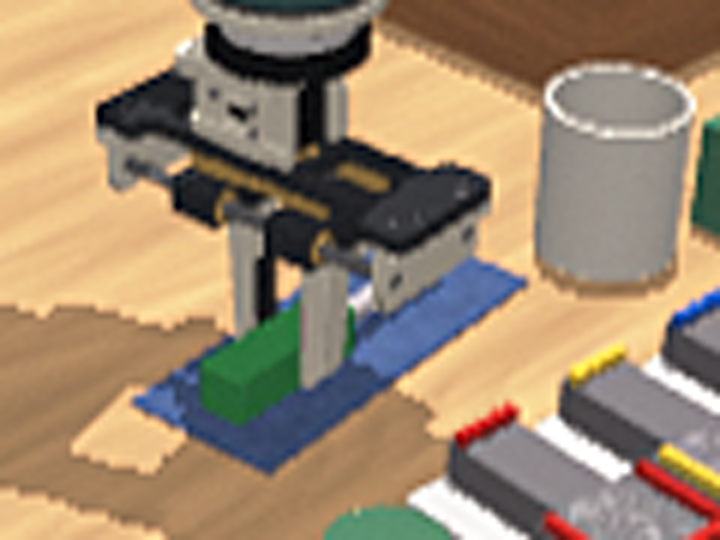

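The handle is just above the mat. I'll go 1.5 mm lower, open and lift.

Call:
apply_moves:
  series:
    - {"x": 0,"y": -1,"z": 1.5,"wx": 0,"wy": 0,"wz": 0,"fingers": 0}
    - {"x": 0,"y": -1,"z": 1.5,"wx": 0,"wy": 0,"wz": 0,"fingers": 0}
    - {"x": 0,"y": -1,"z": 1.5,"wx": 0,"wy": 0,"wz": 0,"fingers": 0.6}
    - {"x": 0,"y": -1,"z": 1.5,"wx": 0,"wy": 0,"wz": 0,"fingers": 1}
    - {"x": 0,"y": -1,"z": 1.5,"wx": 0,"wy": 0,"wz": 0,"fingers": 1}
    - {"x": 0,"y": -1,"z": 1.5,"wx": 0,"wy": 0,"wz": 0,"fingers": 1}
    - {"x": 0,"y": -1,"z": 1.5,"wx": 0,"wy": 0,"wz": 0,"fingers": 1}
    - {"x": 0,"y": -1,"z": -30,"wx": 0,"wy": 0,"wz": 0,"fingers": 1}
    - {"x": 0,"y": -1,"z": -75,"wx": 0,"wy": 0,"wz": 0,"fingers": 1}
    - {"x": 0,"y": -1,"z": -120,"wx": 0,"wy": 0,"wz": 0,"fingers": 1}
    - {"x": 0,"y": -1,"z": -150,"wx": 0,"wy": 0,"wz": 0,"fingers": 1}

```text
time: 13.8
ee_pos: [0.4252, 0.1694, 0.162]
ee_rot: [0.001, 0.67, 0.743, 0.001]
contact_force: [-0.2, 0.5, -0.1]
width: 0.0919
```

```bash
python3 -c "
from h import *
go(.55,-.215,.16,94.4)
snap('scene','s9',(200,110,320,200),6)"
```

```text
shift [-395.2   84.6    2.4] rot [0.23 0.   1.51] yaw now 95.91 pos [0.4252 0.1694 0.162 ] j [ 1.860e+01 -2.050e+01  1.126e+02 -1.000e-01  8.770e+01  1.270e+01] t 13.8 w 0.0919 F [-0.2  0.5 -0.1]
```

View pics/s9.png

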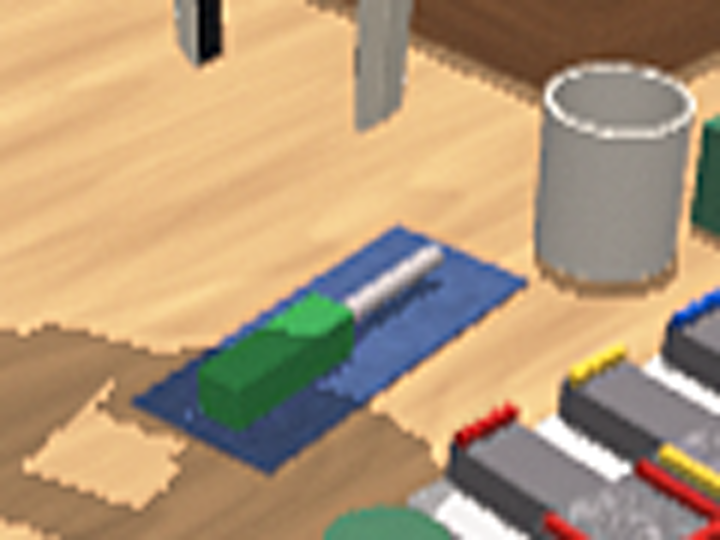

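The punch lies with its handle on the mat. Next I'll hover over the red plaque with the fingers shut.

```bash
python3 -c "
from h import *
go(.5848,-.2125,.16,4.4)"
```

```text
shift [-396.6  118.1    6.8] rot [ 0.34 -0.43 91.51] yaw now 95.91 pos [0.4264 0.1698 0.1661] j [ 1.860e+01 -2.060e+01  1.123e+02 -1.000e-01  8.780e+01  1.270e+01] t 13.85 w 0.0924 F [ 0.7 -0.2  5.6]
```

Call:
apply_moves:
  series:
    - {"x": -396,"y": 118,"z": 5,"wx": 0,"wy": 0,"wz": 91.5,"fingers": 0}
    - {"x": -396,"y": 118,"z": 5,"wx": 0,"wy": 0,"wz": 91.5,"fingers": 0}
    - {"x": -396,"y": 118,"z": 5,"wx": 0,"wy": 0,"wz": 91.5,"fingers": 0}
    - {"x": -396,"y": 118,"z": 5,"wx": 0,"wy": 0,"wz": 91.5,"fingers": 0}
    - {"x": -396,"y": 118,"z": 5,"wx": 0,"wy": 0,"wz": 91.5,"fingers": 0}
    - {"x": -396,"y": 118,"z": 5,"wx": 0,"wy": 0,"wz": 91.5,"fingers": 0}
    - {"x": -396,"y": 118,"z": 5,"wx": 0,"wy": 0,"wz": 91.5,"fingers": 0}
    - {"x": -396,"y": 118,"z": 5,"wx": 0,"wy": 0,"wz": 91.5,"fingers": 0}
    - {"x": -396,"y": 118,"z": 5,"wx": 0,"wy": 0,"wz": 91.5,"fingers": 0}
    - {"x": -396,"y": 118,"z": 5,"wx": 0,"wy": 0,"wz": 91.5,"fingers": 0}
    - {"x": -396,"y": 118,"z": 5,"wx": 0,"wy": 0,"wz": 91.5,"fingers": 0}
    - {"x": -396,"y": 118,"z": 5,"wx": 0,"wy": 0,"wz": 91.5,"fingers": 0}
  grip_force: 20

```text
time: 15.05
ee_pos: [0.5829, -0.2127, 0.1535]
ee_rot: [0.0, 0.999, 0.037, 0.0]
contact_force: [0.6, 0.1, -0.6]
width: 0.0025
```

```bash
python3 -c "
from h import *
go(.5848,-.2125,.072,4.4)"
```

```text
shift [ 1.8 -0.1 81.5] rot [ 0.02 -0.05 -0.1 ] yaw now 4.3 pos [ 0.5829 -0.2127  0.1535] j [-22.4   1.3  94.3   0.   84.4  63.3] t 15.05 w 0.0025 F [ 0.6  0.1 -0.6]
```

Call:
apply_moves:
  series:
    - {"x": 2,"y": 0,"z": 35,"wx": 0,"wy": 0,"wz": 0,"fingers": 0}
    - {"x": 2,"y": 0,"z": 65,"wx": 0,"wy": 0,"wz": 0,"fingers": 0}
    - {"x": 2,"y": 0,"z": 78,"wx": 0,"wy": 0,"wz": 0,"fingers": 0}
    - {"x": 2,"y": 0,"z": 82,"wx": 0,"wy": 0,"wz": 0,"fingers": 0}
    - {"x": 2,"y": 0,"z": 82,"wx": 0,"wy": 0,"wz": 0,"fingers": 0}

```text
time: 15.55
ee_pos: [0.5853, -0.2124, 0.0726]
ee_rot: [0.0, 0.999, 0.039, 0.001]
contact_force: [0.1, -0.2, -0.2]
width: 0.0002
```

```bash
python3 -c "
from h import *
go(.5848,-.2125,.066,4.4)
snap('scene','s10',(50,200,210,320),5)"
```

```text
shift [-0.5  0.   6.6] rot [ 0.05 -0.1   0.08] yaw now 4.48 pos [ 0.5853 -0.2124  0.0726] j [-22.3   4.5  98.7   0.   76.7  63.2] t 15.55 w 0.0002 F [ 0.1 -0.2 -0.2]
```

View pics/s10.png

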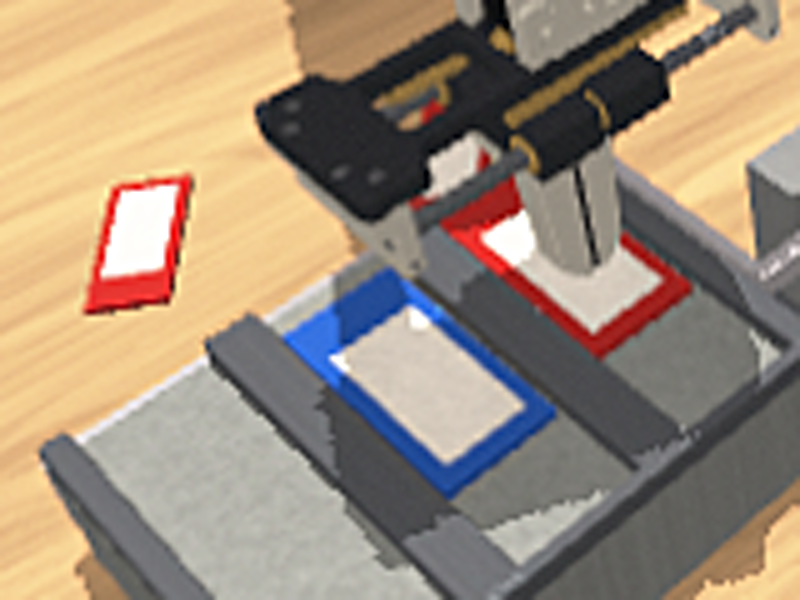

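Well centred in the lane over the red plaque. I'll press down in small steps.

Call:
apply_moves:
  series:
    - {"x": 0,"y": 0,"z": 3,"wx": 0,"wy": 0,"wz": 0,"fingers": 0}
    - {"x": 0,"y": 0,"z": 5,"wx": 0,"wy": 0,"wz": 0,"fingers": 0}
    - {"x": 0,"y": 0,"z": 6.5,"wx": 0,"wy": 0,"wz": 0,"fingers": 0}
    - {"x": 0,"y": 0,"z": 6.5,"wx": 0,"wy": 0,"wz": 0,"fingers": 0}

```text
time: 16.0
ee_pos: [0.5854, -0.2125, 0.0663]
ee_rot: [0.001, 0.999, 0.038, 0.001]
contact_force: [-0.6, -0.7, 4.4]
width: 0.0002
```

Call:
apply_moves:
  series:
    - {"x": 0,"y": 0,"z": 0.4,"wx": 0,"wy": 0,"wz": 0,"fingers": 0}
    - {"x": 0,"y": 0,"z": 0.4,"wx": 0,"wy": 0,"wz": 0,"fingers": 0}

```text
time: 16.2
ee_pos: [0.5855, -0.2125, 0.0663]
ee_rot: [0.001, 0.999, 0.038, 0.001]
contact_force: [-2.2, 0.7, 7.5]
width: 0.0003
```

Call:
apply_moves:
  series:
    - {"x": -5,"y": 0,"z": 0.2,"wx": 0,"wy": 0,"wz": 0,"fingers": 0}
    - {"x": -10,"y": 0,"z": 0.2,"wx": 0,"wy": 0,"wz": 0,"fingers": 0}
    - {"x": -15,"y": 0,"z": 0.2,"wx": 0,"wy": 0,"wz": 0,"fingers": 0}
    - {"x": -20,"y": 0,"z": 0.2,"wx": 0,"wy": 0,"wz": 0,"fingers": 0}

```text
time: 16.6
ee_pos: [0.5659, -0.2142, 0.0663]
ee_rot: [0.001, 0.999, 0.039, 0.002]
contact_force: [1.8, 0.6, 7.1]
width: 0.0002
```

```bash
python3 -c "
from h import *
go(.5848,-.2125,.066,4.4)
snap('scene','s11',(50,200,210,320),5)"
```

```text
shift [19.  -0.2  0.3] rot [ 0.1  -0.22  0.01] yaw now 4.41 pos [ 0.5659 -0.2142  0.0663] j [-23.2   2.6 101.3   0.   75.8  62.4] t 16.6 w 0.0002 F [1.8 0.6 7.1]
```

View pics/s11.png

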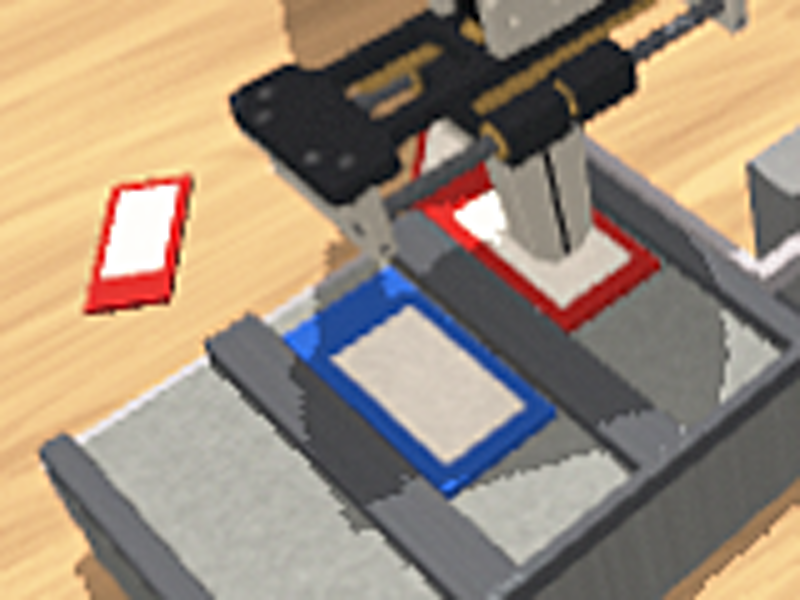

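The plaque follows the fingers. I'll drag 30 mm more, then lift.

Call:
apply_moves:
  series:
    - {"x": -5,"y": 0,"z": 0,"wx": 0,"wy": 0,"wz": 0,"fingers": 0}
    - {"x": -10,"y": 0,"z": 0,"wx": 0,"wy": 0,"wz": 0,"fingers": 0}
    - {"x": -15,"y": 0,"z": 0,"wx": 0,"wy": 0,"wz": 0,"fingers": 0}
    - {"x": -20,"y": 0,"z": 0,"wx": 0,"wy": 0,"wz": 0,"fingers": 0}
    - {"x": -25,"y": 0,"z": 0,"wx": 0,"wy": 0,"wz": 0,"fingers": 0}
    - {"x": -29,"y": 0,"z": 0,"wx": 0,"wy": 0,"wz": 0,"fingers": 0}
    - {"x": -29,"y": 0,"z": 0,"wx": 0,"wy": 0,"wz": 0,"fingers": 0}
    - {"x": -29,"y": 0,"z": -10,"wx": 0,"wy": 0,"wz": 0,"fingers": 0}
    - {"x": -29,"y": 0,"z": -50,"wx": 0,"wy": 0,"wz": 0,"fingers": 0}
    - {"x": -29,"y": 0,"z": -90,"wx": 0,"wy": 0,"wz": 0,"fingers": 0.8}

```text
time: 17.65
ee_pos: [0.5356, -0.2159, 0.1559]
ee_rot: [-0.0, 0.999, 0.038, -0.0]
contact_force: [-0.2, -0.2, 0.6]
width: 0.0047
```

```bash
python3 -c "
from h import *
go(.5848,-.2125,.066,4.4)
snap('scene','s12',(50,200,210,320),5);snap('top','t12',(290,110,450,230),5)"
```

```text
shift [49.3  0.4 89.9] rot [-0.01  0.    0.01] yaw now 4.41 pos [ 0.5356 -0.2159  0.1559] j [-24.5  -4.2  99.4   0.   84.8  61.1] t 17.65 w 0.0047 F [-0.2 -0.2  0.6]
```

View pics/s12.png

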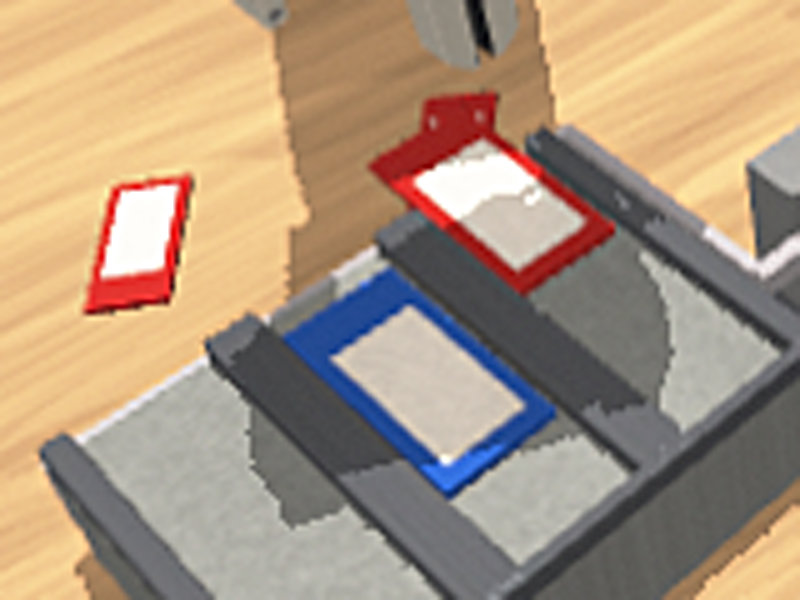

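View pics/t12.png

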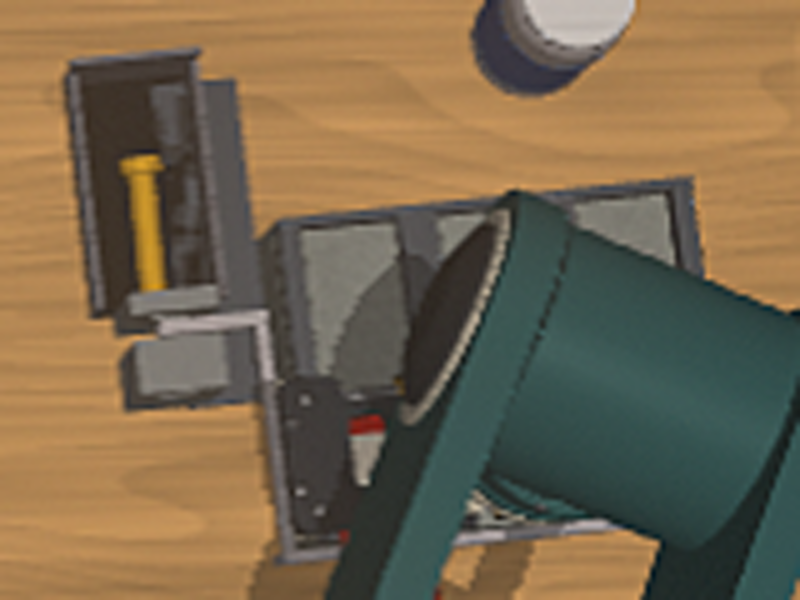

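```bash
python3 - <<'E'
from fit import *
a=C(50,200,5);b=C(50,215,5)
P=np.array([.6056,-.2873]);th=.0771;Rt=np.array([[np.cos(th),np.sin(th)],[-np.sin(th),np.cos(th)]])
for f,q in [(b,(690,212)),(b,(597,280)),(b,(535,82)),(b,(437,145)),(a,(614,228)),(a,(524,292)),(a,(370,168))]:
    w=p2w("scene",*f(*q),.066);print(w,Rt@(w[:2]-P)*1000)
go(.6056-.120*np.cos(th)-.076*np.sin(th),-.2873+.076*np.cos(th)-.12*np.sin(th),.16,4.4)
E
```

```text
[ 0.62449714 -0.18762173  0.066     ] [26.5185875  97.92662166]
[ 0.62770153 -0.23447412  0.066     ] [26.10470947 50.96661113]
[ 0.51656193 -0.19210506  0.066     ] [-81.44129832 101.77017713]
[ 0.52050052 -0.24240167  0.066     ] [-81.38843786  51.31962237]
[ 0.57590775 -0.19126606  0.066     ] [-22.20716398  98.03565217]
[ 0.58017427 -0.23751902  0.066     ] [-21.51588184  51.59147273]
[ 0.47289419 -0.24753078  0.066     ] [-129.24840676   49.87256142]
shift [-58.   -0.6   0.9] rot [ 0.25 -0.48  0.02] yaw now 4.42 pos [ 0.5379 -0.2169  0.1614] j [-24.5  -4.4  99.1   0.   84.7  61.1] t 17.75 w 0.0117 F [-0.   0.2  0.5]
```

Call:
apply_moves:
  series:
    - {"x": -59,"y": -0.6,"z": 0,"wx": 0,"wy": 0,"wz": 0,"fingers": 0.85}
    - {"x": -59,"y": -0.6,"z": 0,"wx": 0,"wy": 0,"wz": 0,"fingers": 0.85}
    - {"x": -59,"y": -0.6,"z": 20,"wx": 0,"wy": 0,"wz": 0,"fingers": 0.85}
    - {"x": -59,"y": -0.6,"z": 50,"wx": 0,"wy": 0,"wz": 0,"fingers": 0.85}
    - {"x": -59,"y": -0.6,"z": 70,"wx": 0,"wy": 0,"wz": 0,"fingers": 0.85}
    - {"x": -59,"y": -0.6,"z": 80,"wx": 0,"wy": 0,"wz": 0,"fingers": 0.85}
    - {"x": -59,"y": -0.6,"z": 80,"wx": 0,"wy": 0,"wz": 0,"fingers": 0.85}

```text
time: 18.45
ee_pos: [0.477, -0.2198, 0.0739]
ee_rot: [-0.0, 0.999, 0.038, -0.0]
contact_force: [0.3, 0.6, 0.4]
width: 0.0678
```

```bash
python3 - <<'E'
from fit import *
th=.0771
go(.6056-.121*np.cos(th)-.076*np.sin(th),-.2873+.076*np.cos(th)-.121*np.sin(th),.049,4.4)
snap('scene','s13',(50,180,210,300),5)
E
```

```text
shift [ 2.1  1.2 24.9] rot [-0.02  0.01  0.01] yaw now 4.41 pos [ 0.477  -0.2198  0.0739] j [-27.5  -7.8 110.6   0.   77.2  58.1] t 18.45 w 0.0678 F [0.3 0.6 0.4]
```

View pics/s13.png

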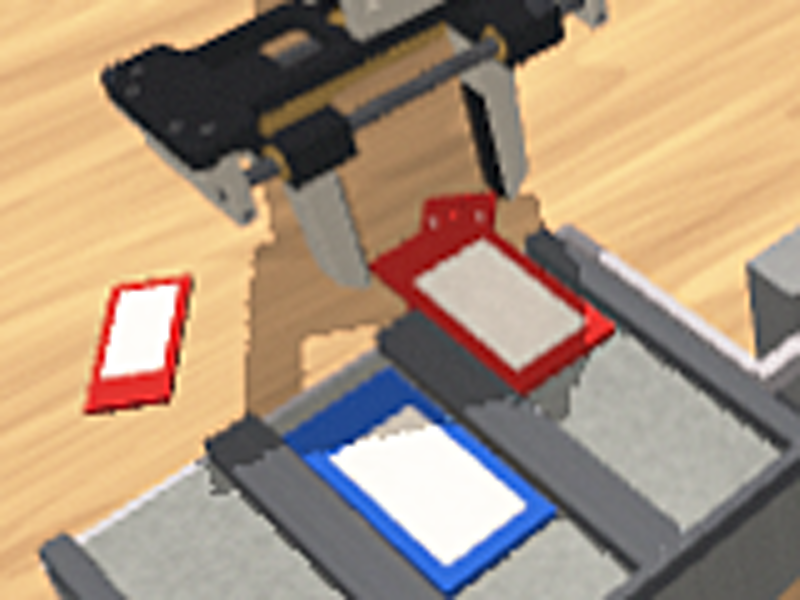

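Call:
apply_moves:
  series:
    - {"x": 1.5,"y": 1,"z": 15,"wx": 0,"wy": 0,"wz": 0,"fingers": 0.85}
    - {"x": 1.5,"y": 1,"z": 25,"wx": 0,"wy": 0,"wz": 0,"fingers": 0.85}
    - {"x": 1.5,"y": 1,"z": 25,"wx": 0,"wy": 0,"wz": 0,"fingers": 0.85}
    - {"x": 1.5,"y": 1,"z": 25,"wx": 0,"wy": 0,"wz": 0,"fingers": 0}
    - {"x": 1.5,"y": 1,"z": 25,"wx": 0,"wy": 0,"wz": 0,"fingers": 0}
    - {"x": 1.5,"y": 1,"z": 25,"wx": 0,"wy": 0,"wz": 0,"fingers": 0}
    - {"x": 1.5,"y": 1,"z": 25,"wx": 0,"wy": 0,"wz": 0,"fingers": 0}
    - {"x": 1.5,"y": 1,"z": 25,"wx": 0,"wy": 0,"wz": 0,"fingers": 0}
    - {"x": 1.5,"y": 1,"z": 25,"wx": 0,"wy": 0,"wz": 0,"fingers": 0}
  grip_force: 25

```text
time: 19.4
ee_pos: [0.4791, -0.2211, 0.0501]
ee_rot: [0.0, 0.999, 0.038, 0.001]
contact_force: [0.5, -0.4, 0.9]
width: 0.0497
```

```bash
python3 - <<'E'
from fit import *
go(.5,-.2,.1,4.4)
snap('scene','s14',(50,180,210,300),5)
E
```

```text
shift [ 22.6 -19.4 -49.9] rot [ 0.05 -0.1   0.01] yaw now 4.41 pos [ 0.4791 -0.2211  0.0501] j [-27.5  -6.3 111.6   0.   74.6  58. ] t 19.4 w 0.0497 F [ 0.5 -0.4  0.9]
```

View pics/s14.png

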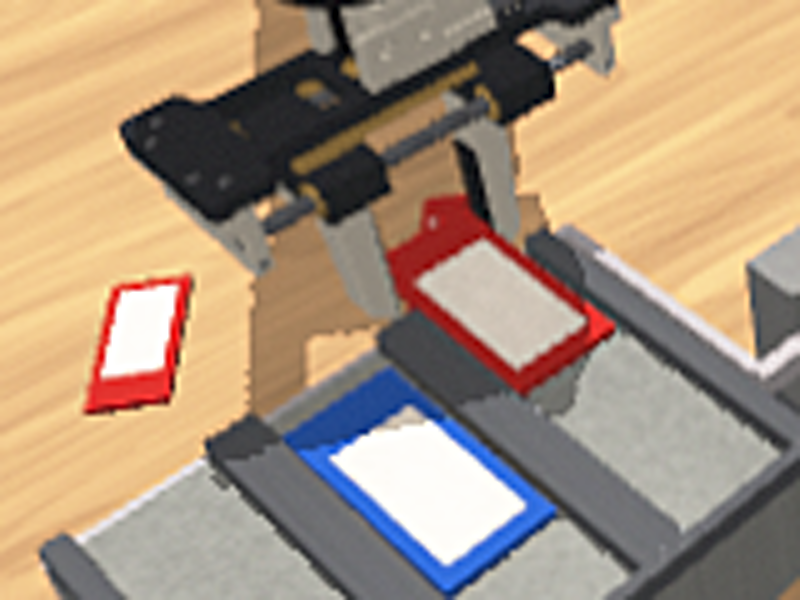

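Gripped at 49.7 mm. I'll lift, and carry it at height to above the red pocket.

Call:
apply_moves:
  series:
    - {"x": 0,"y": 0,"z": -10,"wx": 0,"wy": 0,"wz": 0,"fingers": 0}
    - {"x": 0,"y": 0,"z": -30,"wx": 0,"wy": 0,"wz": 0,"fingers": 0}
    - {"x": 0,"y": 0,"z": -60,"wx": 0,"wy": 0,"wz": 0,"fingers": 0}
    - {"x": 0,"y": 0,"z": -90,"wx": 0,"wy": 0,"wz": 0,"fingers": 0}
    - {"x": 0,"y": 0,"z": -110,"wx": 0,"wy": 0,"wz": 0,"fingers": 0}
    - {"x": 0,"y": 0,"z": -110,"wx": 0,"wy": 0,"wz": 0,"fingers": 0}

```text
time: 20.05
ee_pos: [0.4798, -0.2214, 0.1635]
ee_rot: [0.001, 0.999, 0.038, 0.003]
contact_force: [-0.0, -0.1, -0.8]
width: 0.0501
```

```bash
python3 - <<'E'
from fit import *
go(.5696,.1766,.16,-3.04)
snap('scene','s15')
E
```

```text
shift [ 120.2 -389.9    2.9] rot [ 0.16 -0.32  7.45] yaw now 4.41 pos [ 0.4798 -0.2214  0.1635] j [-27.5 -11.  104.8   0.   85.8  58. ] t 20.05 w 0.0501 F [-0.  -0.1 -0.8]
```

View pics/s15.png

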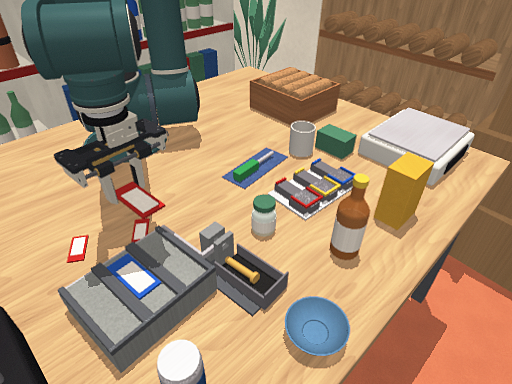

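Call:
apply_moves:
  series:
    - {"x": 12,"y": -40,"z": 0,"wx": 0,"wy": 0,"wz": 2,"fingers": 0}
    - {"x": 24,"y": -80,"z": 0,"wx": 0,"wy": 0,"wz": 4,"fingers": 0}
    - {"x": 36,"y": -120,"z": 0,"wx": 0,"wy": 0,"wz": 6,"fingers": 0}
    - {"x": 49,"y": -160,"z": 0,"wx": 0,"wy": 0,"wz": 7.5,"fingers": 0}
    - {"x": 61,"y": -200,"z": 0,"wx": 0,"wy": 0,"wz": 7.5,"fingers": 0}
    - {"x": 74,"y": -240,"z": 0,"wx": 0,"wy": 0,"wz": 7.5,"fingers": 0}
    - {"x": 86,"y": -280,"z": 0,"wx": 0,"wy": 0,"wz": 7.5,"fingers": 0}
    - {"x": 98,"y": -320,"z": 0,"wx": 0,"wy": 0,"wz": 7.5,"fingers": 0}
    - {"x": 110,"y": -360,"z": 0,"wx": 0,"wy": 0,"wz": 7.5,"fingers": 0}
    - {"x": 120,"y": -390,"z": 0,"wx": 0,"wy": 0,"wz": 7.5,"fingers": 0}
    - {"x": 120,"y": -390,"z": 30,"wx": 0,"wy": 0,"wz": 7.5,"fingers": 0}
    - {"x": 120,"y": -390,"z": 60,"wx": 0,"wy": 0,"wz": 7.5,"fingers": 0}

```text
time: 21.3
ee_pos: [0.5682, 0.1781, 0.0978]
ee_rot: [0.0, 1.0, -0.026, 0.0]
contact_force: [0.7, -0.1, -1.4]
width: 0.0498
```

```bash
python3 - <<'E'
from fit import *
go(.5696,.1766,.055,-3.04)
E
```

```text
shift [ 1.5  1.4 42.8] rot [ 0.04 -0.04  0.05] yaw now -2.99 pos [0.5682 0.1781 0.0978] j [ 1.500e+01  1.000e-01  1.008e+02 -1.000e-01  7.910e+01  1.080e+02] t 21.3 w 0.0498 F [ 0.7 -0.1 -1.4]
```

Call:
apply_moves:
  series:
    - {"x": 1.5,"y": 1.4,"z": 20,"wx": 0,"wy": 0,"wz": 0,"fingers": 0}
    - {"x": 1.5,"y": 1.4,"z": 40,"wx": 0,"wy": 0,"wz": 0,"fingers": 0}
    - {"x": 1.5,"y": 1.4,"z": 51,"wx": 0,"wy": 0,"wz": 0,"fingers": 0}
    - {"x": 1.5,"y": 1.4,"z": 53,"wx": 0,"wy": 0,"wz": 0,"fingers": 0}
    - {"x": 1.5,"y": 1.4,"z": 53,"wx": 0,"wy": 0,"wz": 0,"fingers": 0}

```text
time: 21.8
ee_pos: [0.57, 0.1755, 0.0467]
ee_rot: [0.0, 1.0, -0.027, 0.001]
contact_force: [0.3, -0.2, 0.1]
width: 0.0491
```

```bash
python3 - <<'E'
from fit import *
go(.5696,.1766,.055,-3.04)
snap('scene','s16',(260,145,370,225),7);snap('top','t16',(150,150,250,220),8)
E
```

```text
shift [-0.5 -1.  -8.3] rot [ 0.04 -0.06 -0.06] yaw now -3.1 pos [0.57   0.1755 0.0467] j [ 1.470e+01  2.600e+00  1.032e+02 -1.000e-01  7.410e+01  1.078e+02] t 21.8 w 0.0491 F [ 0.3 -0.2  0.1]
```

View pics/s16.png

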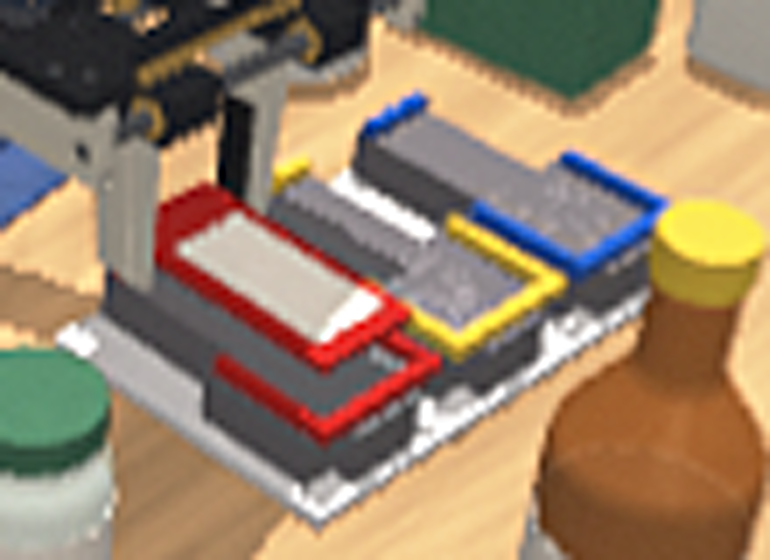

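View pics/t16.png

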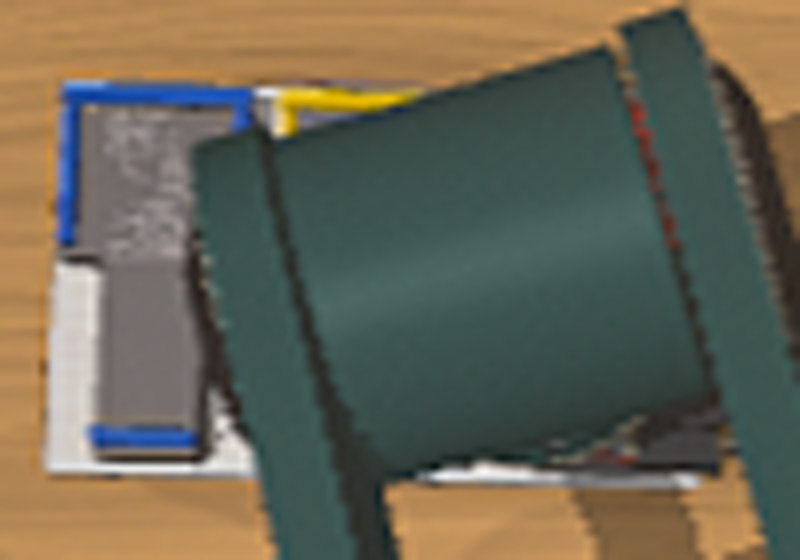

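```bash
python3 - <<'E'
import cv2
im=cv2.imread("pics/s16_full.png")
cv2.imwrite("pics/e1.png",cv2.resize(im[170:215,270:330],None,fx=13,fy=13,interpolation=cv2.INTER_CUBIC))
im=cv2.imread("pics/scene0.png")
cv2.imwrite("pics/e0.png",cv2.resize(im[165:215,275:335],None,fx=12,fy=12,interpolation=cv2.INTER_CUBIC))
E
```

```text
(no output)
```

View pics/e1.png

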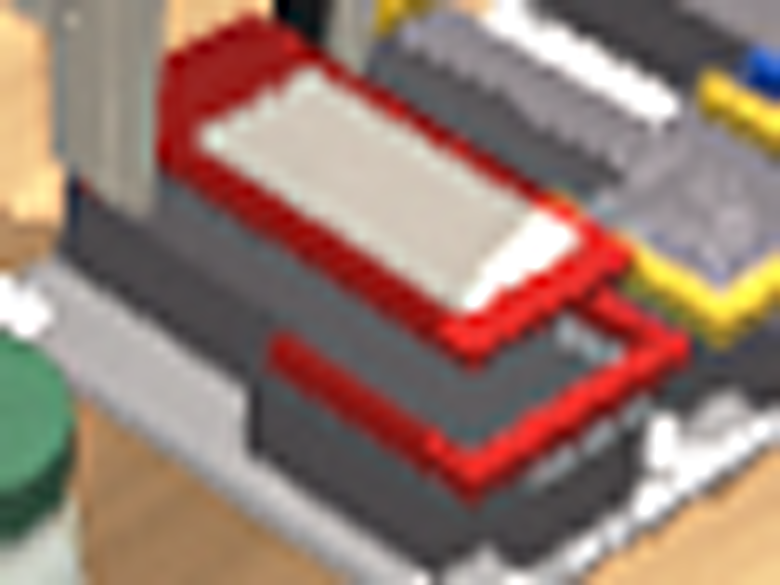

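View pics/e0.png

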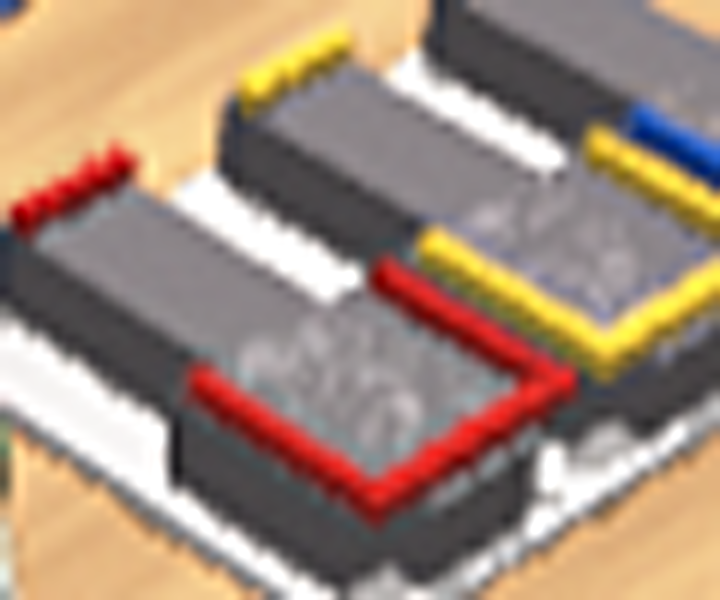

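```bash
python3 - <<'E'
from fit import *
a=C(270,170,13)
th=np.radians(-3.04);Rt=np.array([[np.cos(th),np.sin(th)],[-np.sin(th),np.cos(th)]]);P=np.array([.6115,.1744])
for nm,q,z in [("ribFR",(475,481),.039),("ribFL",(690,345),.039),("ribNR",(270,347),.039),("plFR",(472,346),.0626),("plFL",(634,252),.0626),("plFRbot",(472,372),.0566),("plNL",(255,12),.0626)]:
    w=p2w("scene",*a(*q),z);print(nm,(Rt@(w[:2]-P)*1000).round(1))
E
```

```text
ribFR [ 64.9 -33.2]
ribFL [65.  31.5]
ribNR [ 10.  -33.7]
plFR [ 54.4 -26.1]
plFL [55.5 20.7]
plFRbot [ 55.2 -26.1]
plNL [-51.6  23.3]
```

Call:
apply_moves:
  series:
    - {"x": 3,"y": -0.4,"z": 5,"wx": 0,"wy": 0,"wz": 0,"fingers": 0}
    - {"x": 3,"y": -0.4,"z": 10,"wx": 0,"wy": 0,"wz": 0,"fingers": 0}
    - {"x": 3,"y": -0.4,"z": 13,"wx": 0,"wy": 0,"wz": 0,"fingers": 0}
    - {"x": 3,"y": -0.4,"z": 13,"wx": 0,"wy": 0,"wz": 0,"fingers": 0}

```text
time: 22.3
ee_pos: [0.5728, 0.1757, 0.0332]
ee_rot: [0.0, 1.0, -0.027, 0.0]
contact_force: [-0.2, 0.5, -0.7]
width: 0.0499
```

```bash
python3 - <<'E'
from fit import *
go(.5696,.1766,.022,-3.04)
snap('scene','s17',(270,170,330,215),13)
E
```

```text
shift [-3.3 -0.7 11.2] rot [ 0.04 -0.04 -0.05] yaw now -3.09 pos [0.5728 0.1757 0.0332] j [ 1.460e+01  3.700e+00  1.034e+02 -1.000e-01  7.280e+01  1.078e+02] t 22.3 w 0.0499 F [-0.2  0.5 -0.7]
```

View pics/s17.png

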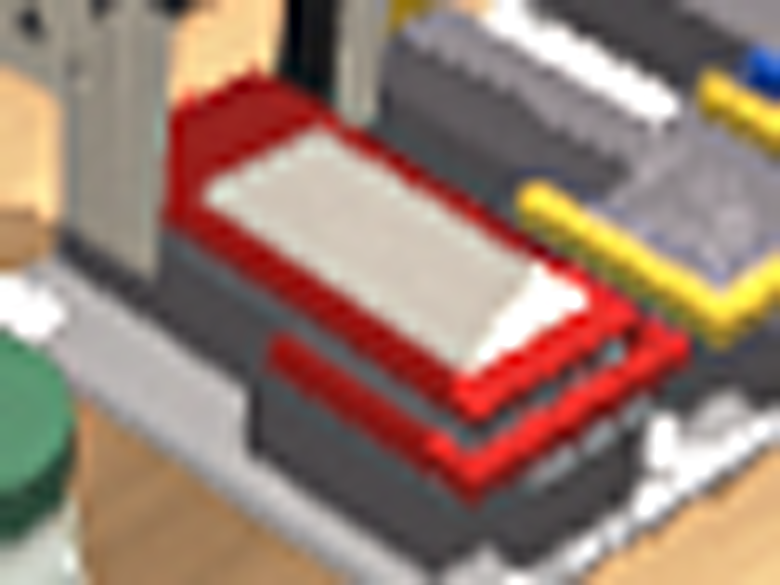

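```bash
python3 - <<'E'
from fit import *
a=C(270,170,13)
th=np.radians(-3.04);Rt=np.array([[np.cos(th),np.sin(th)],[-np.sin(th),np.cos(th)]]);P=np.array([.6115,.1744])
for nm,q,z in [("ribFR",(475,481),.039),("ribFL",(690,345),.039),("plFR",(476,402),.0491),("plFL",(638,312),.0491),("plFRbot",(474,422),.0431),("plNL",(257,70),.0491)]:
    w=p2w("scene",*a(*q),z);print(nm,(Rt@(w[:2]-P)*1000).round(1))
for X in [(55+3.3,-25-.9),(55+3.3,25-.9),(-55+3.3,25-.9)]:
    w=P*1000+Rt.T@np.array(X);u=w2p("scene",[w[0]/1000,w[1]/1000,.0491]);print((u-[270,170])*13)
E
```

```text
ribFR [ 64.9 -33.2]
ribFL [65.  31.5]
plFR [ 56.3 -25. ]
plFL [58.6 21. ]
plFRbot [ 55.7 -24. ]
plNL [-49.1  22.7]
[474.46003    402.93959416]
[641.08244748 298.96045709]
[246.72733895  56.15372538]
```

Call:
apply_moves:
  series:
    - {"x": 0.3,"y": -0.5,"z": 3,"wx": 0,"wy": 0,"wz": 0,"fingers": 0}
    - {"x": 0.3,"y": -0.5,"z": 6,"wx": 0,"wy": 0,"wz": 0,"fingers": 0}
    - {"x": 0.3,"y": -0.5,"z": 8.5,"wx": 0,"wy": 0,"wz": 0,"fingers": 0}
    - {"x": 0.3,"y": -0.5,"z": 10,"wx": 0,"wy": 0,"wz": 0,"fingers": 0}
    - {"x": 0.3,"y": -0.5,"z": 10,"wx": 0,"wy": 0,"wz": 0,"fingers": 0}

```text
time: 22.85
ee_pos: [0.5735, 0.1763, 0.0236]
ee_rot: [0.0, 1.0, -0.027, 0.001]
contact_force: [-1.2, 0.0, 1.5]
width: 0.0496
```

```bash
python3 - <<'E'
from fit import *
go(.5696,.1766,.022,-3.04)
snap('scene','s18',(270,170,330,215),13)
E
```

```text
shift [-3.9 -0.1  1.6] rot [ 0.03 -0.08 -0.06] yaw now -3.1 pos [0.5735 0.1763 0.0236] j [ 1.470e+01  4.300e+00  1.038e+02 -1.000e-01  7.180e+01  1.078e+02] t 22.85 w 0.0496 F [-1.2  0.   1.5]
```

View pics/s18.png

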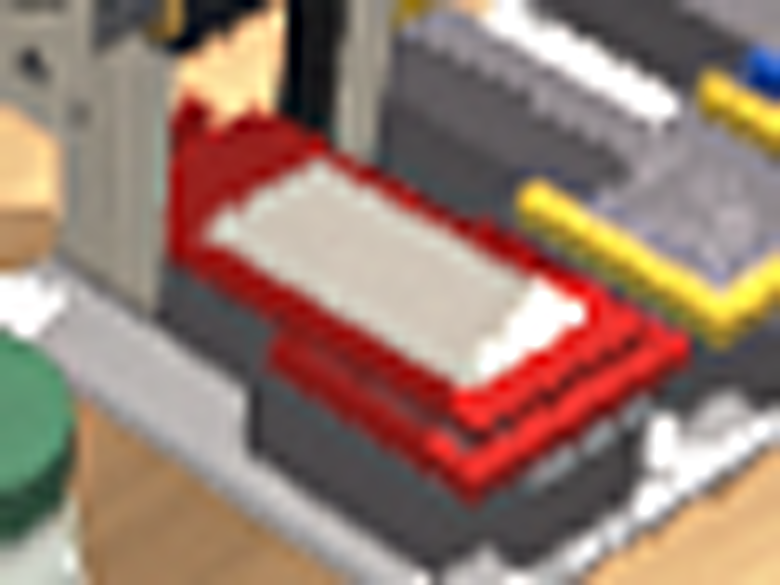

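Call:
apply_moves:
  series:
    - {"x": 0,"y": 0,"z": 1,"wx": 0,"wy": 0,"wz": 0,"fingers": 0}
    - {"x": 0,"y": 0,"z": 1.8,"wx": 0,"wy": 0,"wz": 0,"fingers": 0}
    - {"x": 0,"y": 0,"z": 1.8,"wx": 0,"wy": 0,"wz": 0,"fingers": 0}

```text
time: 23.2
ee_pos: [0.5737, 0.1764, 0.0228]
ee_rot: [0.0, 1.0, -0.027, 0.001]
contact_force: [-3.2, -0.9, 9.7]
width: 0.0496
```

```bash
python3 - <<'E'
from fit import *
go(.5696,.1766,.022,-3.04)
snap('scene','s19',(270,170,330,215),13)
E
```

```text
shift [-4.1 -0.   0.8] rot [ 0.02 -0.12 -0.05] yaw now -3.09 pos [0.5737 0.1764 0.0228] j [ 1.470e+01  4.400e+00  1.038e+02 -1.000e-01  7.170e+01  1.078e+02] t 23.2 w 0.0496 F [-3.2 -0.9  9.7]
```

View pics/s19.png

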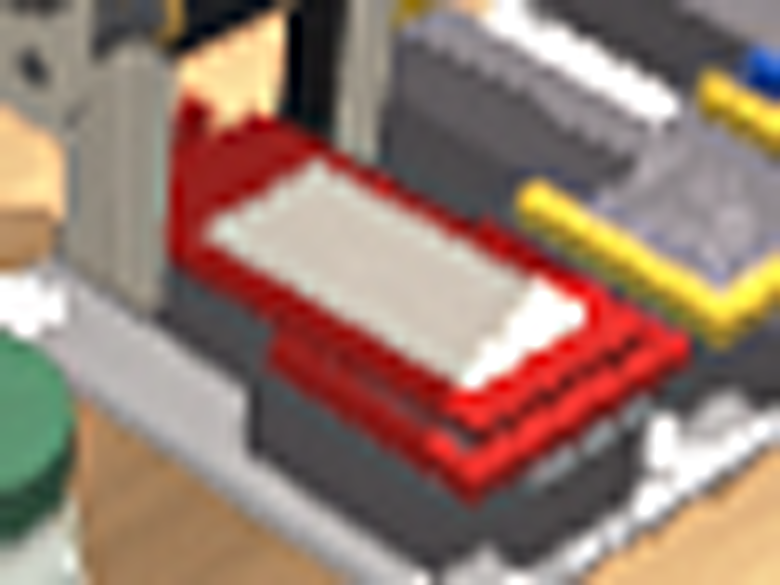

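Contact is about 10 N at the height for a plaque on the floor. I'll release and lift.

Call:
apply_moves:
  series:
    - {"x": 0,"y": 0,"z": -0.5,"wx": 0,"wy": 0,"wz": 0,"fingers": 0.65}
    - {"x": 0,"y": 0,"z": -0.5,"wx": 0,"wy": 0,"wz": 0,"fingers": 0.65}
    - {"x": 0,"y": 0,"z": -0.5,"wx": 0,"wy": 0,"wz": 0,"fingers": 0.65}
    - {"x": 0,"y": 0,"z": -0.5,"wx": 0,"wy": 0,"wz": 0,"fingers": 0.65}
    - {"x": 0,"y": 0,"z": -20,"wx": 0,"wy": 0,"wz": 0,"fingers": 0.65}
    - {"x": 0,"y": 0,"z": -60,"wx": 0,"wy": 0,"wz": 0,"fingers": 0.65}
    - {"x": 0,"y": 0,"z": -100,"wx": 0,"wy": 0,"wz": 0,"fingers": 0.65}
    - {"x": 0,"y": 0,"z": -135,"wx": 0,"wy": 0,"wz": 0,"fingers": 0.3}

```text
time: 24.05
ee_pos: [0.5732, 0.1764, 0.159]
ee_rot: [0.0, 1.0, -0.027, 0.001]
contact_force: [0.1, 0.6, -0.6]
width: 0.0562
```

```bash
python3 - <<'E'
from fit import *
th=.0771
go(.6056-.005*np.cos(th)-.0*np.sin(th),-.2873-.005*np.sin(th),.16,4.4)
snap('scene','s20',(260,145,370,225),7)
E
```

```text
shift [ 52.4 461.9  -0.7] rot [ 0.03 -0.12 -7.49] yaw now -3.09 pos [0.5732 0.1764 0.159 ] j [ 1.470e+01 -1.500e+00  9.660e+01 -1.000e-01  8.480e+01  1.078e+02] t 24.05 w 0.0562 F [ 0.1  0.6 -0.6]
```

View pics/s20.png

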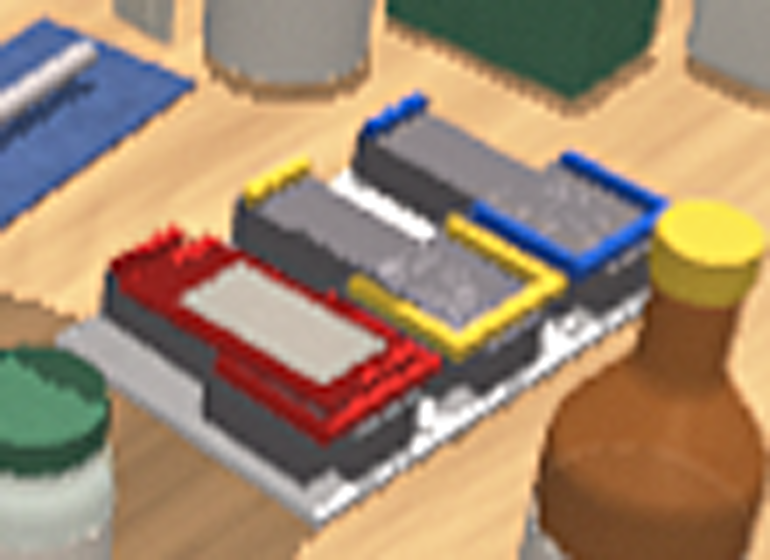

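The red plaque looks seated. On to the blue plaque.

Call:
apply_moves:
  series:
    - {"x": 6,"y": 45,"z": 0,"wx": 0,"wy": 0,"wz": -2,"fingers": 0}
    - {"x": 11,"y": 90,"z": 0,"wx": 0,"wy": 0,"wz": -4,"fingers": 0}
    - {"x": 16,"y": 135,"z": 0,"wx": 0,"wy": 0,"wz": -6,"fingers": 0}
    - {"x": 21,"y": 180,"z": 0,"wx": 0,"wy": 0,"wz": -7.5,"fingers": 0}
    - {"x": 26,"y": 225,"z": 0,"wx": 0,"wy": 0,"wz": -7.5,"fingers": 0}
    - {"x": 31,"y": 270,"z": 0,"wx": 0,"wy": 0,"wz": -7.5,"fingers": 0}
    - {"x": 36,"y": 315,"z": 0,"wx": 0,"wy": 0,"wz": -7.5,"fingers": 0}
    - {"x": 41,"y": 360,"z": 0,"wx": 0,"wy": 0,"wz": -7.5,"fingers": 0}
    - {"x": 47,"y": 405,"z": 0,"wx": 0,"wy": 0,"wz": -7.5,"fingers": 0}
    - {"x": 52,"y": 450,"z": 0,"wx": 0,"wy": 0,"wz": -7.5,"fingers": 0}
    - {"x": 52,"y": 462,"z": 20,"wx": 0,"wy": 0,"wz": -7.5,"fingers": 0}
    - {"x": 52,"y": 462,"z": 50,"wx": 0,"wy": 0,"wz": -7.5,"fingers": 0}

```text
time: 25.3
ee_pos: [0.6007, -0.2905, 0.1078]
ee_rot: [0.001, 0.999, 0.037, 0.002]
contact_force: [1.2, 0.1, -0.2]
width: 0.0003
```

```bash
python3 - <<'E'
from fit import *
th=.0771
go(.6056-.005*np.cos(th)-.0*np.sin(th),-.2873-.005*np.sin(th),.072,4.4)
snap('top','t20',(150,150,250,220),8)
E
```

```text
shift [ 0.  -2.9 35.8] rot [ 0.13 -0.2  -0.13] yaw now 4.27 pos [ 0.6007 -0.2905  0.1078] j [-28.    8.4  91.1  -0.   80.3  57.7] t 25.3 w 0.0003 F [ 1.2  0.1 -0.2]
```

View pics/t20.png

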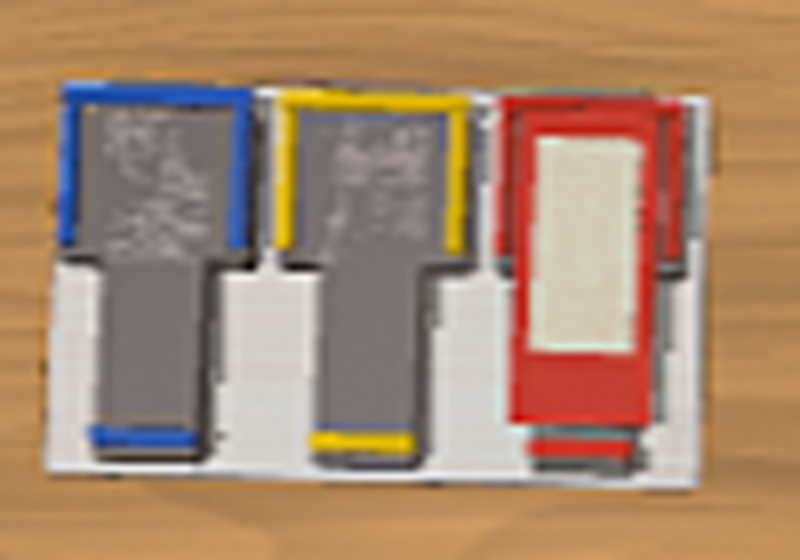

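```bash
python3 - <<'E'
import cv2
from fit import *
im=ctrl.get_image("scene")
cv2.imwrite("pics/e2.png",cv2.resize(im[170:215,270:330],None,fx=13,fy=13,interpolation=cv2.INTER_CUBIC))
im=cv2.imread("pics/t20_full.png")
cv2.imwrite("pics/e3.png",cv2.resize(im[157:212,205:242],None,fx=14,fy=10.5,interpolation=cv2.INTER_CUBIC))
E
```

```text
(no output)
```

View pics/e2.png

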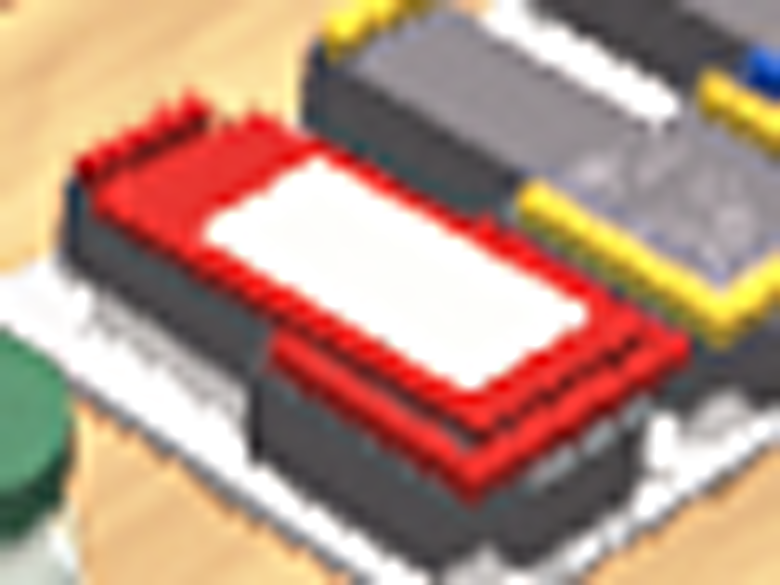

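View pics/e3.png

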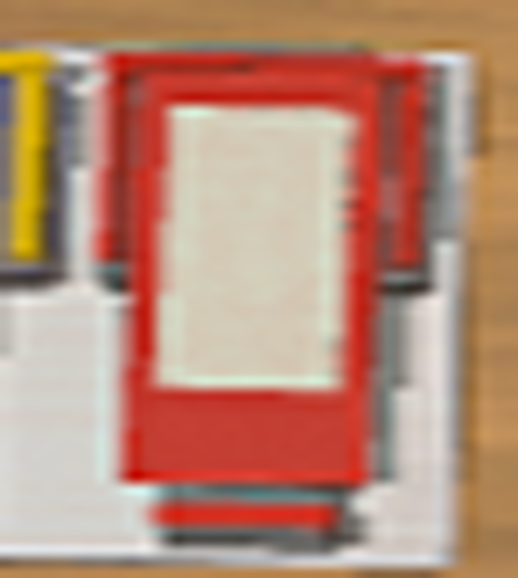

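```bash
python3 - <<'E'
from fit import *
th=np.radians(-3.04);c,s=np.cos(th),np.sin(th);P=np.array([.6115,.1744])
def pr(n,x,y,z,off,sx,sy):
    u=w2p(n,[P[0]+(c*x-s*y)/1000,P[1]+(s*x+c*y)/1000,z]);return ((u-off)*[sx,sy]).round()
for nm,x,y,z in [("FR",55,-25,.038),("FL",55,25,.038),("NL",-55,25,.038),("NR",-55,-25,.038),("FRup",55,-25,.045),("FLup",55,25,.045),("FR+2",57,-25,.038),("FR,y+2",55,-23,.038)]:
    print(nm,"scene",pr("scene",x+3.3,y-.9,z,np.array([270,170]),13,13),"top",pr("top",x,y,z,np.array([205,157]),14,10.5))
a=C(205,157,1)
E
```

```text
FR scene [468. 446.] top [385.  91.]
FL scene [634. 342.] top [135.  85.]
NL scene [243.  98.] top [115. 495.]
NR scene [ 77. 189.] top [367. 500.]
FRup scene [472. 419.] top [383.  86.]
FLup scene [638. 315.] top [132.  80.]
FR+2 scene [476. 451.] top [385.  83.]
FR,y+2 scene [475. 442.] top [375.  90.]
```

Checking both views against projections, the red plaque's far end is on the far rib: raised about 7 mm and about 3.5 mm too far forward. I'll mend it after the blue drag, since the arm is already over the blue plaque.

Call:
apply_moves:
  series:
    - {"x": 0,"y": -2.9,"z": 20,"wx": 0,"wy": 0,"wz": 0,"fingers": 0}
    - {"x": 0,"y": -2.9,"z": 33,"wx": 0,"wy": 0,"wz": 0,"fingers": 0}
    - {"x": 0,"y": -2.9,"z": 38,"wx": 0,"wy": 0,"wz": 0,"fingers": 0}
    - {"x": 0,"y": -2.9,"z": 40.5,"wx": 0,"wy": 0,"wz": 0,"fingers": 0}
    - {"x": 0,"y": -2.9,"z": 41.5,"wx": 0,"wy": 0,"wz": 0,"fingers": 0}
    - {"x": 0,"y": -2.9,"z": 41.5,"wx": 0,"wy": 0,"wz": 0,"fingers": 0}
    - {"x": 0,"y": -2.9,"z": 41.5,"wx": 0,"wy": 0,"wz": 0,"fingers": 0}

```text
time: 26.1
ee_pos: [0.6004, -0.2851, 0.0665]
ee_rot: [0.001, 0.999, 0.038, 0.001]
contact_force: [0.1, -0.1, -0.6]
width: 0.0002
```

```bash
python3 - <<'E'
from fit import *
th=.0771
go(.6056-.005*np.cos(th)-.0*np.sin(th),-.2873-.005*np.sin(th),.066,4.4)
E
```

```text
shift [-0.   2.6  0.5] rot [ 0.07 -0.12  0.01] yaw now 4.41 pos [ 0.6004 -0.2851  0.0665] j [-27.6   9.8  93.5   0.   76.6  58. ] t 26.1 w 0.0002 F [ 0.1 -0.1 -0.6]
```

Call:
apply_moves:
  series:
    - {"x": 0,"y": 2,"z": 0.6,"wx": 0,"wy": 0,"wz": 0,"fingers": 0}
    - {"x": 0,"y": 2,"z": 0.9,"wx": 0,"wy": 0,"wz": 0,"fingers": 0}
    - {"x": 0,"y": 2,"z": 0.9,"wx": 0,"wy": 0,"wz": 0,"fingers": 0}

```text
time: 26.4
ee_pos: [0.6009, -0.2872, 0.0663]
ee_rot: [0.001, 0.999, 0.038, 0.002]
contact_force: [-1.6, 1.6, 7.0]
width: 0.0005
```

Call:
apply_moves:
  series:
    - {"x": -5,"y": 0,"z": 0.2,"wx": 0,"wy": 0,"wz": 0,"fingers": 0}
    - {"x": -10,"y": 0,"z": 0.2,"wx": 0,"wy": 0,"wz": 0,"fingers": 0}
    - {"x": -15,"y": 0,"z": 0.2,"wx": 0,"wy": 0,"wz": 0,"fingers": 0}
    - {"x": -20,"y": 0,"z": 0.2,"wx": 0,"wy": 0,"wz": 0,"fingers": 0}
    - {"x": -25,"y": 0,"z": 0.2,"wx": 0,"wy": 0,"wz": 0,"fingers": 0}
    - {"x": -30,"y": 0,"z": 0.2,"wx": 0,"wy": 0,"wz": 0,"fingers": 0}

```text
time: 27.0
ee_pos: [0.5712, -0.2897, 0.0662]
ee_rot: [0.001, 0.999, 0.038, 0.002]
contact_force: [1.8, 0.2, 7.5]
width: 0.0006
```

```bash
python3 - <<'E'
from fit import *
go(.6,-.28,.066,4.4)
snap('scene','s21',(50,200,210,320),5)
E
```

```text
shift [29.5 -7.4  0.3] rot [ 0.12 -0.23  0.01] yaw now 4.41 pos [ 0.5712 -0.2897  0.0662] j [-29.2   6.9  96.8   0.   76.1  56.4] t 27.0 w 0.0006 F [1.8 0.2 7.5]
```

View pics/s21.png

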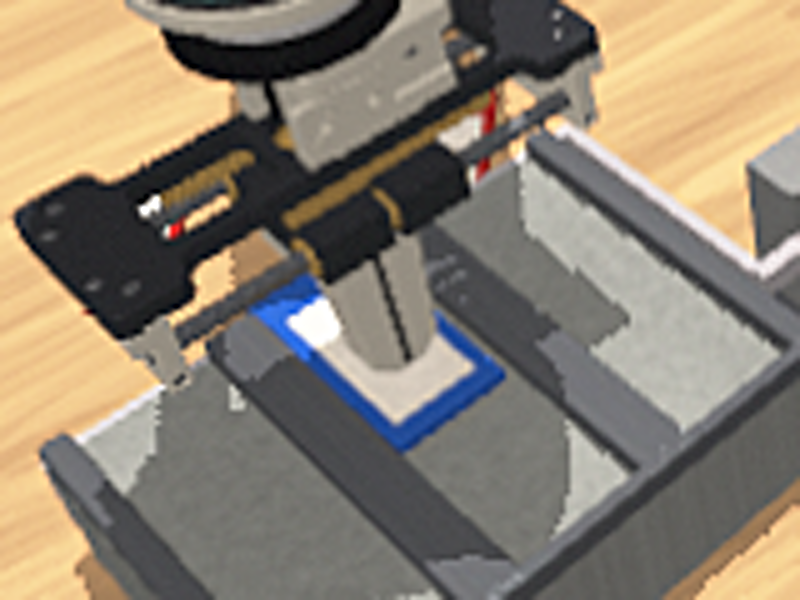

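It follows. I'll drag 27 mm more, then lift and back off.

Call:
apply_moves:
  series:
    - {"x": -5,"y": 0,"z": 0,"wx": 0,"wy": 0,"wz": 0,"fingers": 0}
    - {"x": -10,"y": 0,"z": 0,"wx": 0,"wy": 0,"wz": 0,"fingers": 0}
    - {"x": -15,"y": 0,"z": 0,"wx": 0,"wy": 0,"wz": 0,"fingers": 0}
    - {"x": -20,"y": 0,"z": 0,"wx": 0,"wy": 0,"wz": 0,"fingers": 0}
    - {"x": -25,"y": 0,"z": 0,"wx": 0,"wy": 0,"wz": 0,"fingers": 0}
    - {"x": -27,"y": 0,"z": 0,"wx": 0,"wy": 0,"wz": 0,"fingers": 0}
    - {"x": -27,"y": 0,"z": 0,"wx": 0,"wy": 0,"wz": 0,"fingers": 0}
    - {"x": -27,"y": 0,"z": -10,"wx": 0,"wy": 0,"wz": 0,"fingers": 0}
    - {"x": -27,"y": 0,"z": -50,"wx": 0,"wy": 0,"wz": 0,"fingers": 0}
    - {"x": -27,"y": 0,"z": -95,"wx": 0,"wy": 0,"wz": 0,"fingers": 0}
    - {"x": -27,"y": -40,"z": -95,"wx": 0,"wy": 0,"wz": 0,"fingers": 0.3}
    - {"x": -27,"y": -90,"z": -95,"wx": 0,"wy": 0,"wz": 0,"fingers": 0.5}

```text
time: 28.25
ee_pos: [0.5367, -0.2019, 0.1616]
ee_rot: [0.001, 0.999, 0.037, 0.002]
contact_force: [1.5, 0.5, 0.3]
width: 0.0119
```

```bash
python3 - <<'E'
from fit import *
go(.5735,.1763,.16,-3.04)
snap('scene','s22',(50,200,210,320),5);snap('top','t22')
E
```

```text
shift [  64.8 -374.4    1.2] rot [ 0.1  -0.22  7.3 ] yaw now 4.26 pos [ 0.5367 -0.2019  0.1616] j [-23.2  -5.   99.7  -0.   85.1  62.6] t 28.25 w 0.0119 F [1.5 0.5 0.3]
```

View pics/s22.png

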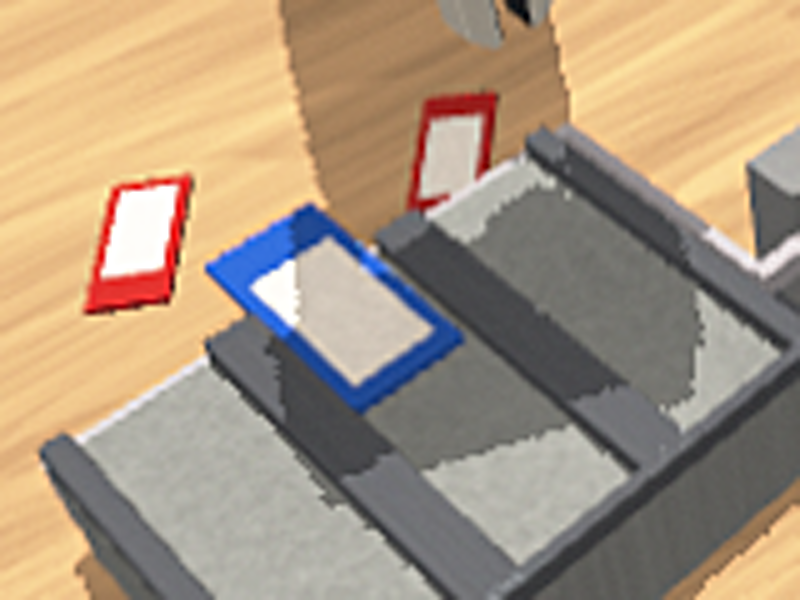

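View pics/t22.png

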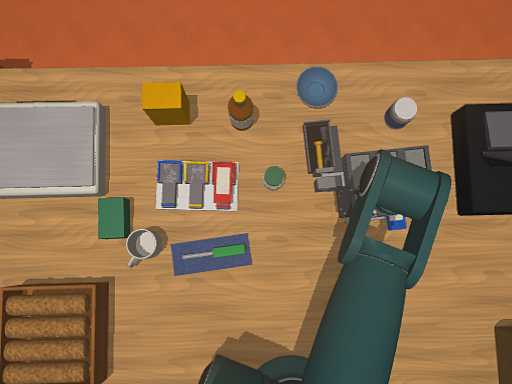

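Blue stands out about 45 mm and is stable. Now I'll go back to red and shift it towards the robot.

Call:
apply_moves:
  series:
    - {"x": 7,"y": -40,"z": 0,"wx": 0,"wy": 0,"wz": 2,"fingers": 0.65}
    - {"x": 14,"y": -80,"z": 0,"wx": 0,"wy": 0,"wz": 4,"fingers": 0.65}
    - {"x": 21,"y": -120,"z": 0,"wx": 0,"wy": 0,"wz": 6,"fingers": 0.65}
    - {"x": 28,"y": -165,"z": 0,"wx": 0,"wy": 0,"wz": 7.3,"fingers": 0.65}
    - {"x": 36,"y": -210,"z": 0,"wx": 0,"wy": 0,"wz": 7.3,"fingers": 0.65}
    - {"x": 43,"y": -250,"z": 0,"wx": 0,"wy": 0,"wz": 7.3,"fingers": 0.65}
    - {"x": 50,"y": -290,"z": 0,"wx": 0,"wy": 0,"wz": 7.3,"fingers": 0.65}
    - {"x": 58,"y": -330,"z": 0,"wx": 0,"wy": 0,"wz": 7.3,"fingers": 0.65}
    - {"x": 65,"y": -374,"z": 0,"wx": 0,"wy": 0,"wz": 7.3,"fingers": 0.65}
    - {"x": 65,"y": -374,"z": 20,"wx": 0,"wy": 0,"wz": 7.3,"fingers": 0.65}
    - {"x": 65,"y": -374,"z": 50,"wx": 0,"wy": 0,"wz": 7.3,"fingers": 0.65}
    - {"x": 65,"y": -374,"z": 50,"wx": 0,"wy": 0,"wz": 7.3,"fingers": 0.65}

```text
time: 29.55
ee_pos: [0.5711, 0.1761, 0.1061]
ee_rot: [0.001, 1.0, -0.025, -0.002]
contact_force: [-0.6, 0.5, 0.2]
width: 0.0606
```

```bash
python3 - <<'E'
from fit import *
go(.5735,.1763,.0235,-3.04)
E
```

```text
shift [ 2.7 -0.5 82.6] rot [0.12 0.2  0.18] yaw now -2.86 pos [0.5711 0.1761 0.1061] j [ 1.470e+01  2.000e-01  9.990e+01 -1.000e-01  8.010e+01  1.076e+02] t 29.55 w 0.0606 F [-0.6  0.5  0.2]
```

Call:
apply_moves:
  series:
    - {"x": 1,"y": 0,"z": 30,"wx": 0,"wy": 0,"wz": 0,"fingers": 0.65}
    - {"x": 1,"y": 0,"z": 60,"wx": 0,"wy": 0,"wz": 0,"fingers": 0.65}
    - {"x": 1,"y": 0,"z": 76,"wx": 0,"wy": 0,"wz": 0,"fingers": 0.65}
    - {"x": 1,"y": 0,"z": 81,"wx": 0,"wy": 0,"wz": 0,"fingers": 0.65}
    - {"x": 1,"y": 0,"z": 81,"wx": 0,"wy": 0,"wz": 0,"fingers": 0.65}

```text
time: 30.05
ee_pos: [0.5741, 0.1762, 0.0292]
ee_rot: [0.0, 1.0, -0.025, 0.001]
contact_force: [-0.3, -0.3, 0.4]
width: 0.0605
```

Call:
apply_moves:
  series:
    - {"x": 0,"y": 0,"z": 0,"wx": 0,"wy": 0,"wz": 0,"fingers": 0.3}
    - {"x": 0,"y": 0,"z": 0,"wx": 0,"wy": 0,"wz": 0,"fingers": 0.3}
    - {"x": 0,"y": 0,"z": 0,"wx": 0,"wy": 0,"wz": 0,"fingers": 0.3}
    - {"x": 0,"y": 0,"z": 0,"wx": 0,"wy": 0,"wz": 0,"fingers": 0.3}
  grip_force: 12

```text
time: 30.45
ee_pos: [0.5744, 0.1764, 0.0299]
ee_rot: [0.0, 1.0, -0.025, 0.002]
contact_force: [-1.0, 0.3, 7.5]
width: 0.0498
```

```bash
python3 - <<'E'
from fit import *
go(.5735-.0035,.1763,.0235,-3.04)
E
```

```text
shift [-4.5  0.4  6.4] rot [-0.   -0.2   0.15] yaw now -2.89 pos [0.5744 0.1764 0.0299] j [ 1.470e+01  4.000e+00  1.035e+02 -1.000e-01  7.230e+01  1.076e+02] t 30.45 w 0.0498 F [-1.   0.3  7.5]
```

Call:
apply_moves:
  series:
    - {"x": 0,"y": 0,"z": -3,"wx": 0,"wy": 0,"wz": 0,"fingers": 0.3}
    - {"x": -2,"y": 0,"z": -3,"wx": 0,"wy": 0,"wz": 0,"fingers": 0.3}
    - {"x": -3.7,"y": 0,"z": -3,"wx": 0,"wy": 0,"wz": 0,"fingers": 0.3}
    - {"x": -3.7,"y": 0,"z": -3,"wx": 0,"wy": 0,"wz": 0,"fingers": 0.3}

```text
time: 30.85
ee_pos: [0.5697, 0.1764, 0.0313]
ee_rot: [0.0, 1.0, -0.025, 0.001]
contact_force: [-0.7, -0.1, -0.9]
width: 0.0499
```

```bash
python3 - <<'E'
from fit import *
go(.5735-.0035,.1763,.0235,-3.04)
snap('scene','s23',(270,170,330,215),13)
E
```

```text
shift [0.3 0.1 7.8] rot [ 0.03 -0.07  0.15] yaw now -2.89 pos [0.5697 0.1764 0.0313] j [ 1.480e+01  3.500e+00  1.039e+02 -1.000e-01  7.260e+01  1.077e+02] t 30.85 w 0.0499 F [-0.7 -0.1 -0.9]
```

View pics/s23.png

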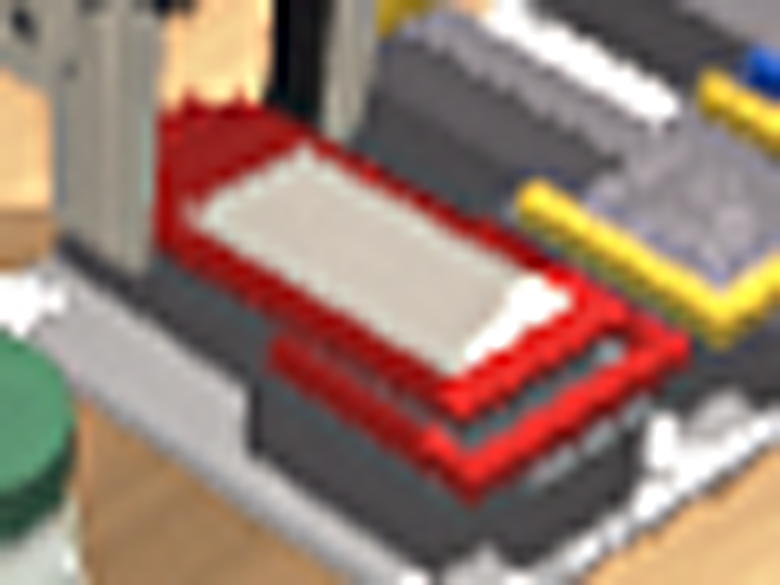

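Call:
apply_moves:
  series:
    - {"x": 0,"y": 0,"z": 2,"wx": 0,"wy": 0,"wz": 0,"fingers": 0.3}
    - {"x": 0,"y": 0,"z": 3.5,"wx": 0,"wy": 0,"wz": 0,"fingers": 0.3}
    - {"x": 0,"y": 0,"z": 3.5,"wx": 0,"wy": 0,"wz": 0,"fingers": 0.3}
    - {"x": 0,"y": 0,"z": 3.5,"wx": 0,"wy": 0,"wz": 0,"fingers": 0.65}
    - {"x": 0,"y": 0,"z": 3.5,"wx": 0,"wy": 0,"wz": 0,"fingers": 0.65}
    - {"x": 0,"y": 0,"z": 3.5,"wx": 0,"wy": 0,"wz": 0,"fingers": 0.65}

```text
time: 31.5
ee_pos: [0.5699, 0.1764, 0.0277]
ee_rot: [0.0, 1.0, -0.025, 0.001]
contact_force: [-0.2, -0.0, 0.2]
width: 0.0603
```

```bash
python3 - <<'E'
from fit import *
go(.5735-.0035,.1763,.0235,-3.04)
snap('scene','s24',(270,170,330,215),13)
E
```

```text
shift [0.1 0.1 4.2] rot [ 0.03 -0.07  0.15] yaw now -2.89 pos [0.5699 0.1764 0.0277] j [ 1.480e+01  3.700e+00  1.040e+02 -1.000e-01  7.220e+01  1.077e+02] t 31.5 w 0.0603 F [-0.2 -0.   0.2]
```

View pics/s24.png

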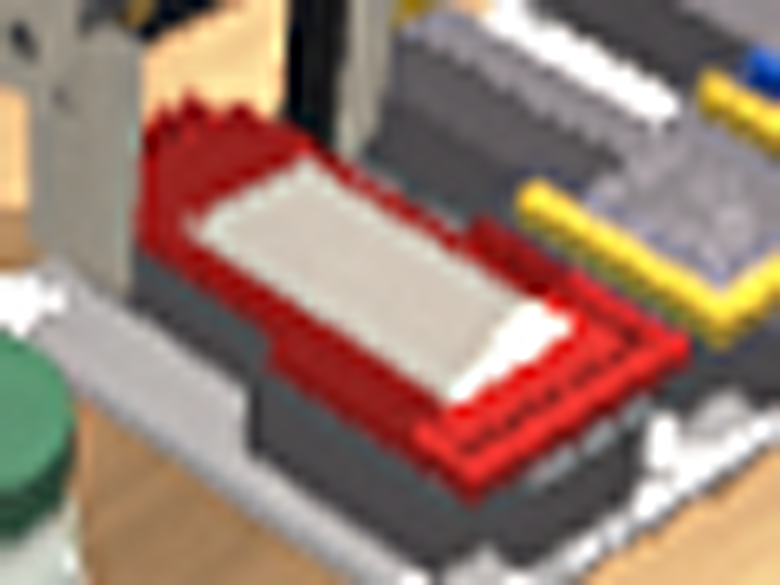

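The red plaque has dropped: its far corner is now at about (460,440), where I predict it seated. I'll lift and go for blue.

```bash
python3 - <<'E'
from fit import *
a=C(50,200,5)
P=np.array([.6056,-.2873]);th=.0771;Rt=np.array([[np.cos(th),np.sin(th)],[-np.sin(th),np.cos(th)]])
for q in [(464,338),(364,409),(206,268),(312,203)]:
    w=p2w("scene",*a(*q),.066);print(Rt@(w[:2]-P)*1000)
w=P+Rt.T@np.array([-.121,0]);print(w)
go(w[0],w[1],.16,4.4)
E
```

```text
[-19.6773331  21.5137525]
[-19.1067774 -23.8326833]
[-128.92956785  -27.16659867]
[-129.31534822   21.67451704]
[ 0.48495946 -0.29661986]
shift [ -60.8  476.8 -132.1] rot [ 0.04 -0.07 -7.29] yaw now -2.89 pos [0.5699 0.1764 0.0277] j [ 1.480e+01  3.700e+00  1.040e+02 -1.000e-01  7.220e+01  1.077e+02] t 31.55 w 0.0605 F [ 0.1 -0.5 -0.2]
```

Call:
apply_moves:
  series:
    - {"x": 0,"y": 0,"z": -20,"wx": 0,"wy": 0,"wz": 0,"fingers": 0.65}
    - {"x": 0,"y": 0,"z": -60,"wx": 0,"wy": 0,"wz": 0,"fingers": 0.65}
    - {"x": 0,"y": 0,"z": -100,"wx": 0,"wy": 0,"wz": 0,"fingers": 0.8}
    - {"x": 0,"y": 10,"z": -132,"wx": 0,"wy": 0,"wz": 0,"fingers": 0.85}
    - {"x": -5,"y": 55,"z": -132,"wx": 0,"wy": 0,"wz": -2,"fingers": 0.85}
    - {"x": -10,"y": 100,"z": -132,"wx": 0,"wy": 0,"wz": -4,"fingers": 0.85}
    - {"x": -16,"y": 145,"z": -132,"wx": 0,"wy": 0,"wz": -6,"fingers": 0.85}
    - {"x": -22,"y": 190,"z": -132,"wx": 0,"wy": 0,"wz": -7.3,"fingers": 0.85}
    - {"x": -28,"y": 235,"z": -132,"wx": 0,"wy": 0,"wz": -7.3,"fingers": 0.85}
    - {"x": -34,"y": 280,"z": -132,"wx": 0,"wy": 0,"wz": -7.3,"fingers": 0.85}
    - {"x": -40,"y": 325,"z": -132,"wx": 0,"wy": 0,"wz": -7.3,"fingers": 0.85}
    - {"x": -46,"y": 370,"z": -132,"wx": 0,"wy": 0,"wz": -7.3,"fingers": 0.85}

```text
time: 32.75
ee_pos: [0.5045, -0.1924, 0.1602]
ee_rot: [0.0, 0.999, 0.038, 0.001]
contact_force: [1.5, 0.0, 0.4]
width: 0.0792
```

```bash
python3 - <<'E'
from fit import *
go(.4850,-.2966,.11,4.4)
snap('top','t25');
import cv2
im=cv2.imread("pics/t25.png")
cv2.imwrite("pics/e4.png",cv2.resize(im[157:212,205:242],None,fx=14,fy=10.5,interpolation=cv2.INTER_CUBIC))
E
```

```text
shift [-27.6 102.3  50.2] rot [ 0.05 -0.11  0.01] yaw now 4.41 pos [ 0.5045 -0.1924  0.1602] j [-23.6  -9.2 103.6   0.   85.5  62. ] t 32.75 w 0.0792 F [1.5 0.  0.4]
```

View pics/e4.png

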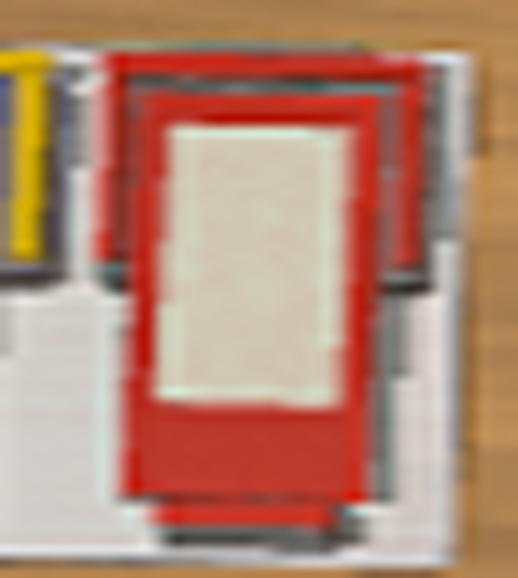

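Red is now seated: there are gaps all round and both stops are visible. Now I'll grip the blue plaque.

Call:
apply_moves:
  series:
    - {"x": -28,"y": 40,"z": 0,"wx": 0,"wy": 0,"wz": 0,"fingers": 0.85}
    - {"x": -28,"y": 80,"z": 0,"wx": 0,"wy": 0,"wz": 0,"fingers": 0.85}
    - {"x": -28,"y": 102,"z": 20,"wx": 0,"wy": 0,"wz": 0,"fingers": 0.85}
    - {"x": -28,"y": 102,"z": 50,"wx": 0,"wy": 0,"wz": 0,"fingers": 0.85}
    - {"x": -28,"y": 102,"z": 75,"wx": 0,"wy": 0,"wz": 0,"fingers": 0.85}
    - {"x": -28,"y": 102,"z": 82,"wx": 0,"wy": 0,"wz": 0,"fingers": 0.85}
    - {"x": -28,"y": 102,"z": 82,"wx": 0,"wy": 0,"wz": 0,"fingers": 0.85}

```text
time: 33.5
ee_pos: [0.485, -0.2943, 0.0775]
ee_rot: [-0.0, 0.999, 0.039, 0.0]
contact_force: [-0.4, 0.1, 0.0]
width: 0.0789
```

```bash
python3 - <<'E'
from fit import *
go(.4850,-.2966,.049,4.4)
snap('scene','s26',(50,180,210,300),5)
E
```

```text
shift [-0.2  2.3 28.5] rot [-0.02 -0.01  0.02] yaw now 4.42 pos [ 0.485  -0.2943  0.0775] j [-33.8  -2.5 105.3   0.   77.2  51.7] t 33.5 w 0.0789 F [-0.4  0.1  0. ]
```

View pics/s26.png

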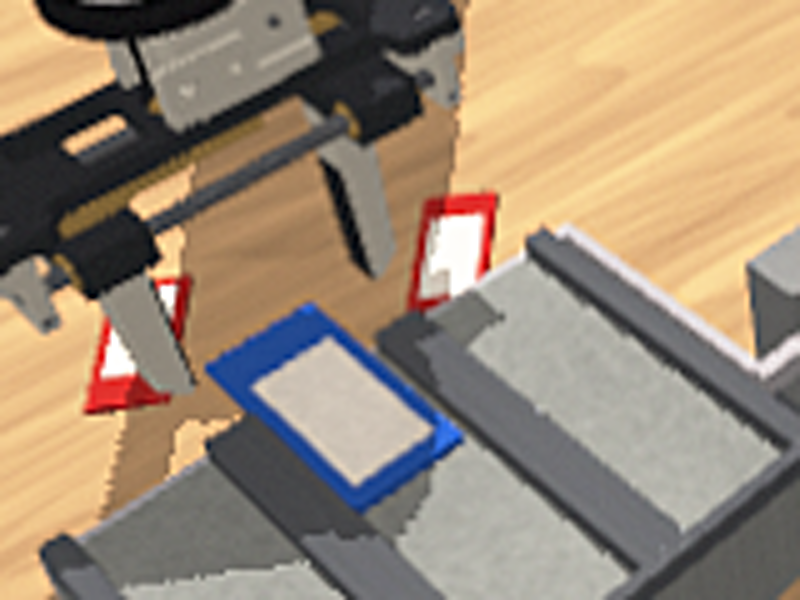

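Call:
apply_moves:
  series:
    - {"x": 0,"y": 2,"z": 15,"wx": 0,"wy": 0,"wz": 0,"fingers": 0.85}
    - {"x": 0,"y": 2,"z": 26,"wx": 0,"wy": 0,"wz": 0,"fingers": 0.85}
    - {"x": 0,"y": 2,"z": 28,"wx": 0,"wy": 0,"wz": 0,"fingers": 0.85}
    - {"x": 0,"y": 2,"z": 28,"wx": 0,"wy": 0,"wz": 0,"fingers": 0.85}
    - {"x": 0,"y": 2,"z": 28,"wx": 0,"wy": 0,"wz": 0,"fingers": 0.3}
    - {"x": 0,"y": 2,"z": 28,"wx": 0,"wy": 0,"wz": 0,"fingers": 0.3}
    - {"x": 0,"y": 2,"z": 28,"wx": 0,"wy": 0,"wz": 0,"fingers": 0.3}
    - {"x": 0,"y": 2,"z": 28,"wx": 0,"wy": 0,"wz": 0,"fingers": 0.3}
    - {"x": 0,"y": 2,"z": 28,"wx": 0,"wy": 0,"wz": 0,"fingers": 0.3}
  grip_force: 25

```text
time: 34.45
ee_pos: [0.4855, -0.2966, 0.0502]
ee_rot: [0.0, 0.999, 0.038, 0.001]
contact_force: [0.1, 0.4, 0.5]
width: 0.0496
```

```bash
python3 - <<'E'
from fit import *
go(.5783,.3281,.16,-3.04)
snap('scene','s27',(50,180,210,300),5)
E
```

```text
shift [ 140.7 -615.7 -110.1] rot [ 0.04 -0.1   7.45] yaw now 4.41 pos [ 0.4855 -0.2966  0.0502] j [-34.   -1.  106.5   0.   74.3  51.6] t 34.45 w 0.0496 F [0.1 0.4 0.5]
```

View pics/s27.png

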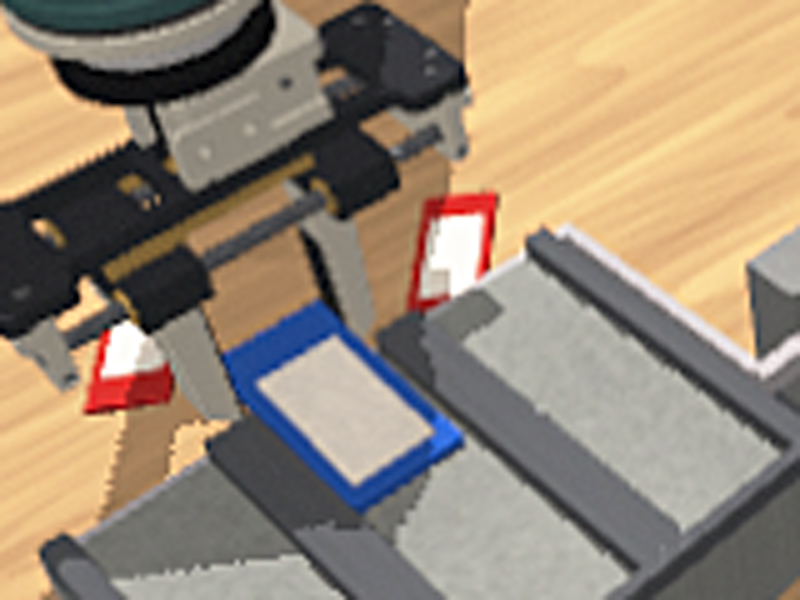

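Call:
apply_moves:
  series:
    - {"x": 0,"y": 0,"z": -10,"wx": 0,"wy": 0,"wz": 0,"fingers": 0.3}
    - {"x": 0,"y": 0,"z": -30,"wx": 0,"wy": 0,"wz": 0,"fingers": 0.3}
    - {"x": 0,"y": 0,"z": -60,"wx": 0,"wy": 0,"wz": 0,"fingers": 0.3}
    - {"x": 0,"y": 0,"z": -90,"wx": 0,"wy": 0,"wz": 0,"fingers": 0.3}
    - {"x": 0,"y": -10,"z": -110,"wx": 0,"wy": 0,"wz": 0,"fingers": 0.3}
    - {"x": 8,"y": -45,"z": -110,"wx": 0,"wy": 0,"wz": 1,"fingers": 0.3}
    - {"x": 18,"y": -85,"z": -110,"wx": 0,"wy": 0,"wz": 2,"fingers": 0.3}
    - {"x": 28,"y": -125,"z": -110,"wx": 0,"wy": 0,"wz": 3,"fingers": 0.3}
    - {"x": 38,"y": -165,"z": -110,"wx": 0,"wy": 0,"wz": 4,"fingers": 0.3}
    - {"x": 48,"y": -205,"z": -110,"wx": 0,"wy": 0,"wz": 5,"fingers": 0.3}
    - {"x": 58,"y": -245,"z": -110,"wx": 0,"wy": 0,"wz": 6,"fingers": 0.3}
    - {"x": 68,"y": -285,"z": -110,"wx": 0,"wy": 0,"wz": 7,"fingers": 0.3}

```text
time: 35.7
ee_pos: [0.5312, -0.0055, 0.1609]
ee_rot: [0.0, 1.0, -0.023, 0.001]
contact_force: [1.1, -1.3, -0.1]
width: 0.0495
```

```bash
python3 - <<'E'
from fit import *
go(.5777,.3281,.16,-3.04)
E
```

```text
shift [  31.2 -335.3    0.8] rot [ 0.03 -0.13  0.4 ] yaw now -2.64 pos [ 0.5312 -0.0055  0.1609] j [ -3.3 -10.4 104.6  -0.   85.7  89.3] t 35.7 w 0.0495 F [ 1.1 -1.3 -0.1]
```

Call:
apply_moves:
  series:
    - {"x": 4,"y": -40,"z": 0,"wx": 0,"wy": 0,"wz": 0.4,"fingers": 0.3}
    - {"x": 8,"y": -80,"z": 0,"wx": 0,"wy": 0,"wz": 0.4,"fingers": 0.3}
    - {"x": 12,"y": -120,"z": 0,"wx": 0,"wy": 0,"wz": 0.4,"fingers": 0.3}
    - {"x": 16,"y": -160,"z": 0,"wx": 0,"wy": 0,"wz": 0.4,"fingers": 0.3}
    - {"x": 20,"y": -200,"z": 0,"wx": 0,"wy": 0,"wz": 0.4,"fingers": 0.3}
    - {"x": 24,"y": -240,"z": 0,"wx": 0,"wy": 0,"wz": 0.4,"fingers": 0.3}
    - {"x": 28,"y": -280,"z": 0,"wx": 0,"wy": 0,"wz": 0.4,"fingers": 0.3}
    - {"x": 31,"y": -310,"z": 0,"wx": 0,"wy": 0,"wz": 0.4,"fingers": 0.3}
    - {"x": 31,"y": -330,"z": 0,"wx": 0,"wy": 0,"wz": 0.4,"fingers": 0.3}
    - {"x": 31,"y": -330,"z": 20,"wx": 0,"wy": 0,"wz": 0.4,"fingers": 0.3}
    - {"x": 31,"y": -330,"z": 50,"wx": 0,"wy": 0,"wz": 0.4,"fingers": 0.3}
    - {"x": 31,"y": -330,"z": 50,"wx": 0,"wy": 0,"wz": 0.4,"fingers": 0.3}

```text
time: 36.9
ee_pos: [0.5756, 0.3201, 0.1062]
ee_rot: [0.002, 1.0, -0.026, -0.002]
contact_force: [-1.5, -0.9, -1.5]
width: 0.0493
```

```bash
python3 - <<'E'
from fit import *
go(.5777,.3281,.045,-3.04)
E
```

```text
shift [ 1.9 -8.3 61.2] rot [0.19 0.19 0.05] yaw now -2.99 pos [0.5756 0.3201 0.1062] j [ 2.690e+01  7.700e+00  9.200e+01 -1.000e-01  8.060e+01  1.199e+02] t 36.9 w 0.0493 F [-1.5 -0.9 -1.5]
```

Call:
apply_moves:
  series:
    - {"x": 1,"y": -6,"z": 20,"wx": 0,"wy": 0,"wz": 0,"fingers": 0.3}
    - {"x": 1,"y": -6,"z": 40,"wx": 0,"wy": 0,"wz": 0,"fingers": 0.3}
    - {"x": 1,"y": -6,"z": 55,"wx": 0,"wy": 0,"wz": 0,"fingers": 0.3}
    - {"x": 1,"y": -6,"z": 57,"wx": 0,"wy": 0,"wz": 0,"fingers": 0.3}
    - {"x": 1,"y": -6,"z": 57,"wx": 0,"wy": 0,"wz": 0,"fingers": 0.3}
    - {"x": 1,"y": -6,"z": 57,"wx": 0,"wy": 0,"wz": 0,"fingers": 0.3}

```text
time: 37.5
ee_pos: [0.5791, 0.3271, 0.0543]
ee_rot: [-0.0, 1.0, -0.026, 0.001]
contact_force: [-0.3, 0.3, -0.1]
width: 0.0497
```

```bash
python3 - <<'E'
from fit import *
go(.5777,.3281,.045,-3.04)
E
```

```text
shift [-1.5 -0.9  9.3] rot [-0.01 -0.16  0.04] yaw now -3.0 pos [0.5791 0.3271 0.0543] j [ 2.730e+01  1.040e+01  9.400e+01 -1.000e-01  7.550e+01  1.203e+02] t 37.5 w 0.0497 F [-0.3  0.3 -0.1]
```

Call:
apply_moves:
  series:
    - {"x": -1.5,"y": -0.9,"z": 9,"wx": 0,"wy": 0,"wz": 0,"fingers": 0.3}
    - {"x": -1.5,"y": -0.9,"z": 18,"wx": 0,"wy": 0,"wz": 0,"fingers": 0.3}
    - {"x": -1.5,"y": -0.9,"z": 21,"wx": 0,"wy": 0,"wz": 0,"fingers": 0.3}
    - {"x": -1.5,"y": -0.9,"z": 21,"wx": 0,"wy": 0,"wz": 0,"fingers": 0.3}

```text
time: 37.9
ee_pos: [0.5767, 0.3278, 0.0308]
ee_rot: [0.001, 1.0, -0.026, 0.0]
contact_force: [0.3, -0.4, 0.5]
width: 0.0494
```

```bash
python3 - <<'E'
from fit import *
go(.5777,.3281,.022,-3.04)
snap('scene','s28',(305,155,365,200),13)
th=np.radians(-3.04);c,s=np.cos(th),np.sin(th);P=np.array([.6115+.0081,.1744+.1518])
z=ctrl.sense()["ee_pos"][2]+.0159
for nm,x,y in [("FR",55,-25),("FL",55,25),("NL",-55,25)]:
    X,Y=x+3.3,y-.9
    u=w2p("scene",[P[0]+(c*X-s*Y)/1000,P[1]+(s*X+c*Y)/1000,z]);print(nm,(u-[305,155])*13)
E
```

```text
shift [ 1.  -0.4  8.8] rot [ 0.07 -0.02  0.05] yaw now -2.99 pos [0.5767 0.3278 0.0308] j [ 2.740e+01  1.150e+01  9.510e+01 -1.000e-01  7.350e+01  1.204e+02] t 37.9 w 0.0494 F [ 0.3 -0.4  0.5]
FR [495.77440998 306.59853079]
FL [635.36559412 219.22796955]
NL [245.66527613  11.67967749]
```

View pics/s28.png

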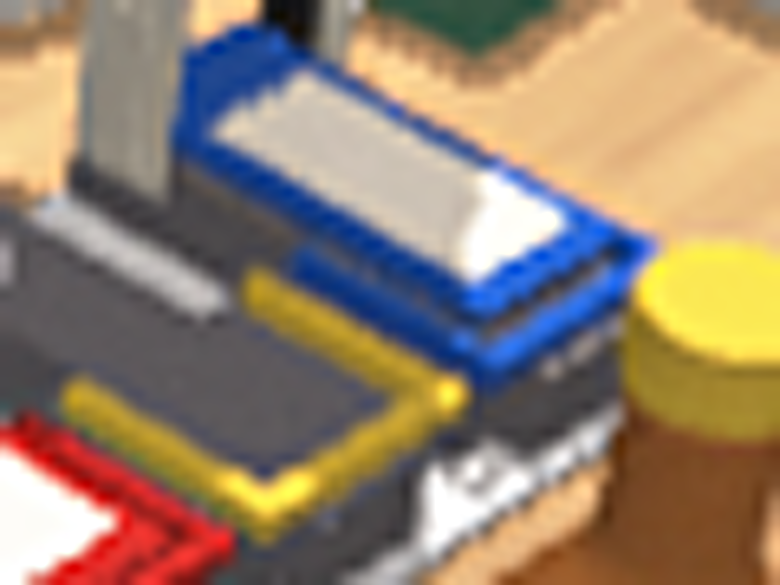

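Call:
apply_moves:
  series:
    - {"x": 0.8,"y": -0.2,"z": 3,"wx": 0,"wy": 0,"wz": 0,"fingers": 0.3}
    - {"x": 0.8,"y": -0.2,"z": 6,"wx": 0,"wy": 0,"wz": 0,"fingers": 0.3}
    - {"x": 0.8,"y": -0.2,"z": 8.5,"wx": 0,"wy": 0,"wz": 0,"fingers": 0.3}
    - {"x": 0.8,"y": -0.2,"z": 8.5,"wx": 0,"wy": 0,"wz": 0,"fingers": 0.3}

```text
time: 38.35
ee_pos: [0.5777, 0.328, 0.0228]
ee_rot: [0.0, 1.0, -0.026, 0.0]
contact_force: [-0.2, 0.1, -0.2]
width: 0.0497
```

```bash
python3 - <<'E'
from fit import *
go(.5777,.3281,.022,-3.04)
snap('scene','s29',(305,155,365,200),13)
E
```

```text
shift [-0.1 -0.1  0.8] rot [ 0.05 -0.06  0.05] yaw now -2.99 pos [0.5777 0.328  0.0228] j [ 2.740e+01  1.200e+01  9.530e+01 -1.000e-01  7.270e+01  1.204e+02] t 38.35 w 0.0497 F [-0.2  0.1 -0.2]
```

View pics/s29.png

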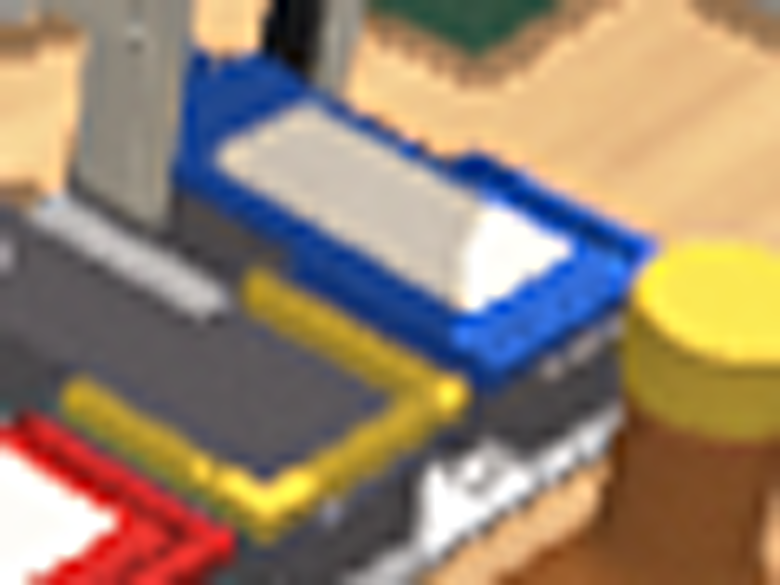

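The plaque is going in freely. I'll lower the last millimetre, release and lift.

Call:
apply_moves:
  series:
    - {"x": 0,"y": 0,"z": 0.6,"wx": 0,"wy": 0,"wz": 0,"fingers": 0.3}
    - {"x": 0,"y": 0,"z": 1,"wx": 0,"wy": 0,"wz": 0,"fingers": 0.3}
    - {"x": 0,"y": 0,"z": 1,"wx": 0,"wy": 0,"wz": 0,"fingers": 0.3}
    - {"x": 0,"y": 0,"z": 0.5,"wx": 0,"wy": 0,"wz": 0,"fingers": 0.65}
    - {"x": 0,"y": 0,"z": 0.5,"wx": 0,"wy": 0,"wz": 0,"fingers": 0.65}
    - {"x": 0,"y": 0,"z": 0.5,"wx": 0,"wy": 0,"wz": 0,"fingers": 0.65}
    - {"x": 0,"y": 0,"z": -20,"wx": 0,"wy": 0,"wz": 0,"fingers": 0.65}
    - {"x": 0,"y": 0,"z": -60,"wx": 0,"wy": 0,"wz": 0,"fingers": 0.65}
    - {"x": 0,"y": 0,"z": -100,"wx": 0,"wy": 0,"wz": 0,"fingers": 0.65}
    - {"x": 0,"y": 0,"z": -140,"wx": 0,"wy": 0,"wz": 0,"fingers": 0.65}

```text
time: 39.4
ee_pos: [0.5775, 0.3281, 0.1649]
ee_rot: [0.0, 1.0, -0.026, 0.001]
contact_force: [0.2, 0.2, -0.9]
width: 0.0606
```

```bash
python3 - <<'E'
from fit import *
go(.42,-.25,.25,-3.04)
E
```

```text
shift [-127.   585.6  -85. ] rot [ 0.03 -0.08  0.05] yaw now -2.99 pos [0.5775 0.3281 0.1649] j [ 2.740e+01  6.400e+00  8.790e+01 -1.000e-01  8.570e+01  1.204e+02] t 39.4 w 0.0606 F [ 0.2  0.2 -0.9]
```

Call:
apply_moves:
  series:
    - {"x": 0,"y": 30,"z": -40,"wx": 0,"wy": 0,"wz": 0,"fingers": 0.65}
    - {"x": -10,"y": 75,"z": -80,"wx": 0,"wy": 0,"wz": 0,"fingers": 0.65}
    - {"x": -20,"y": 120,"z": -85,"wx": 0,"wy": 0,"wz": 0,"fingers": 0.65}
    - {"x": -30,"y": 165,"z": -85,"wx": 0,"wy": 0,"wz": 0,"fingers": 0.65}
    - {"x": -40,"y": 210,"z": -85,"wx": 0,"wy": 0,"wz": 0,"fingers": 0.65}
    - {"x": -50,"y": 255,"z": -85,"wx": 0,"wy": 0,"wz": 0,"fingers": 0.65}
    - {"x": -60,"y": 300,"z": -85,"wx": 0,"wy": 0,"wz": 0,"fingers": 0.65}
    - {"x": -70,"y": 345,"z": -85,"wx": 0,"wy": 0,"wz": 0,"fingers": 0.65}
    - {"x": -80,"y": 390,"z": -85,"wx": 0,"wy": 0,"wz": 0,"fingers": 0.65}
    - {"x": -90,"y": 435,"z": -85,"wx": 0,"wy": 0,"wz": 0,"fingers": 0.65}
    - {"x": -100,"y": 480,"z": -85,"wx": 0,"wy": 0,"wz": 0,"fingers": 0.65}
    - {"x": -100,"y": 510,"z": -85,"wx": 0,"wy": 0,"wz": 0,"fingers": 0.65}

```text
time: 40.6
ee_pos: [0.4498, -0.1782, 0.2489]
ee_rot: [0.001, 1.0, -0.027, 0.001]
contact_force: [-0.4, 1.0, -0.6]
width: 0.0605
```

```bash
python3 - <<'E'
from fit import *
snap('top','t30',(150,150,250,220),8);snap('scene','s30',(260,145,370,225),7)
E
```

```text
(no output)
```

View pics/t30.png

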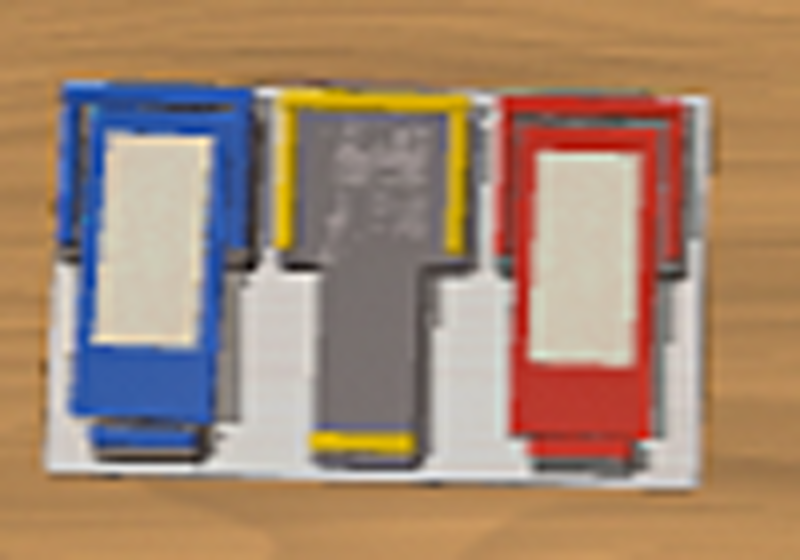

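View pics/s30.png

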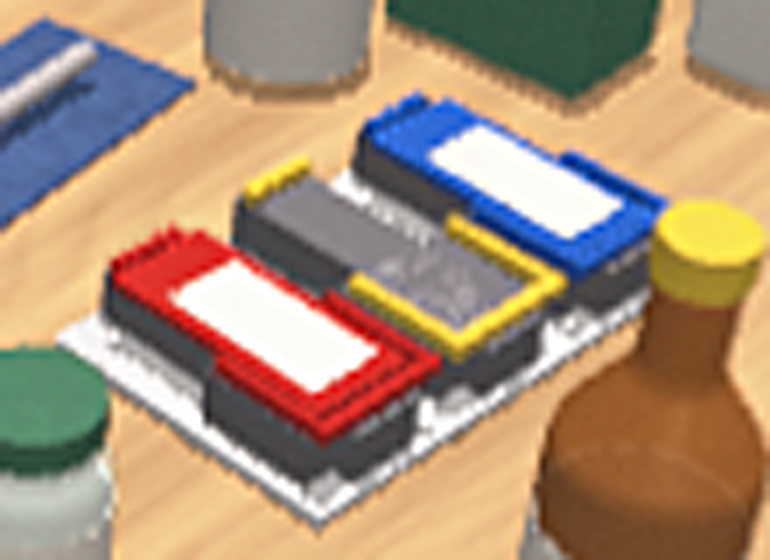

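View pics/s30_full.png

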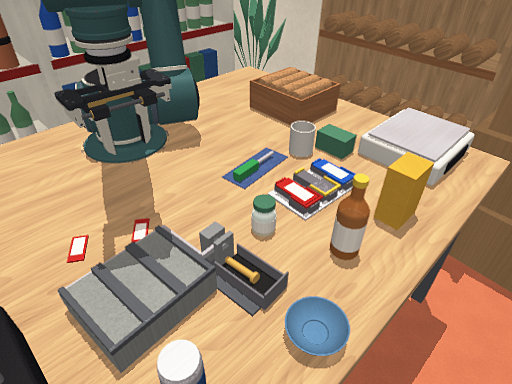

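View pics/t30_full.png

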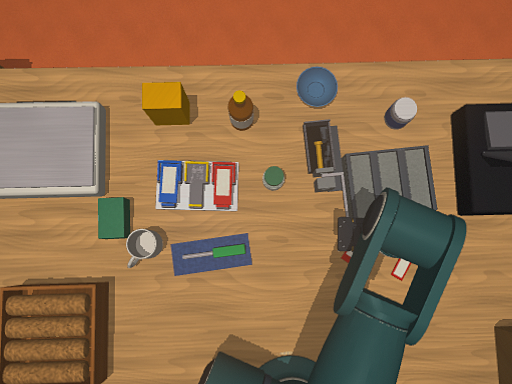

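```bash
python3 - <<'E'
from fit import *
im=cv2.imread("pics/t30_full.png")
cv2.imwrite("pics/e5.png",cv2.resize(im[155:215,152:190],None,fx=12,fy=10,interpolation=cv2.INTER_CUBIC))
hsv=cv2.cvtColor(im,cv2.COLOR_BGR2HSV)
# white field minAreaRect
for nm,(x0,y0,x1,y1) in dict(blue=(158,160,182,206),red=(212,160,236,208)).items():
    big=cv2.resize(im[y0:y1,x0:x1],None,fx=8,fy=8,interpolation=cv2.INTER_CUBIC)
    h=cv2.cvtColor(big,cv2.COLOR_BGR2HSV);m=((h[...,1]<70)&(h[...,2]>165)).astype(np.uint8)
    n,l,st,_=cv2.connectedComponentsWithStats(m)
    cs=[np.argwhere(l==i)[:,::-1].astype(np.float32) for i in range(1,n)]
    # field=component nearest centre
    best=min(cs,key=lambda p:np.linalg.norm(p.mean(0)-np.array([(x1-x0)*4,(y1-y0)*3.5])) if len(p)>1500 else 1e9)
    r=cv2.boxPoints(cv2.minAreaRect(best))
    w=np.array([p2w("top",x0+(q[0]+.5)/8-.5,y0+(q[1]+.5)/8-.5,.038)[:2] for q in r])
    e=[w[1]-w[0],w[2]-w[1]];k=max(e,key=np.linalg.norm);print(nm,len(best),w.mean(0),[np.linalg.norm(i) for i in e],np.degrees(np.arctan2(k[1],k[0])))
E
```

```text
blue 22234 [0.63010728 0.32552893] [np.float64(0.0759130797645696), np.float64(0.03827823958811482)] -4.296798633084629
red 20747 [0.61988851 0.17540637] [np.float64(0.07418316820403785), np.float64(0.03623499913088439)] -2.0969355836570998
```

View pics/e5.png

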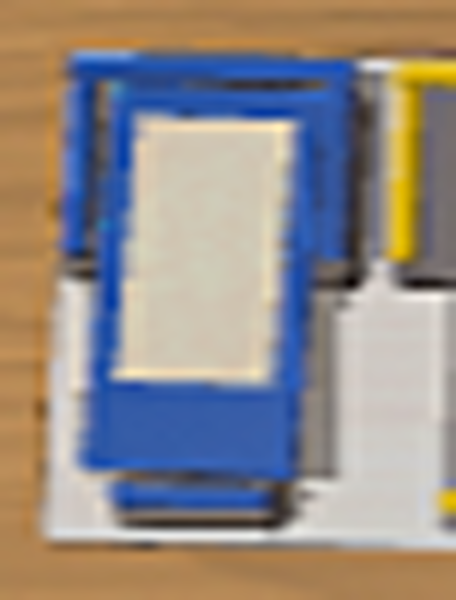

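```bash
python3 - <<'E'
from fit import *
def quad(im,x0,y0,x1,y1):
    big=cv2.resize(im[y0:y1,x0:x1],None,fx=8,fy=8,interpolation=cv2.INTER_CUBIC)
    h=cv2.cvtColor(big,cv2.COLOR_BGR2HSV);m=((h[...,1]<70)&(h[...,2]>165)).astype(np.uint8)
    n,l,st,ct=cv2.connectedComponentsWithStats(m)
    c=np.array([(x1-x0)*4,(y1-y0)*4])
    i=min(range(1,n),key=lambda i:np.linalg.norm(ct[i]-c) if st[i,4]>1500 else 1e9)
    cs,_=cv2.findContours((l==i).astype(np.uint8),cv2.RETR_EXTERNAL,cv2.CHAIN_APPROX_NONE)
    hull=cv2.convexHull(cs[0])
    for e in np.linspace(5,40,60):
        a=cv2.approxPolyDP(hull,e,True)
        if len(a)<=4: break
    return [((p[0][0]+.5)/8-.5+x0,(p[0][1]+.5)/8-.5+y0) for p in a]
T=cv2.imread("pics/t30_full.png");S=cv2.imread("pics/s30_full.png")
for nm,tb,sb in [("blue",(158,160,182,206),(318,158,352,184)),("red",(212,160,236,208),(280,178,318,204))]:
    t=quad(T,*tb);s=quad(S,*sb);print(nm,len(t),len(s))
    if len(t)==4 and len(s)==4:
        # match by world at z .038
        for q in s:
            w=p2w("scene",*q,.038)[:2]
            k=min(t,key=lambda r:np.linalg.norm(p2w("top",*r,.038)[:2]-w))
            X,e=tri(q,k);print(X.round(4),round(e*1000,1))
E
```

```text
blue 4 4
[0.5916 0.3108 0.0392] 0.7
[0.5946 0.3465 0.0381] 2.0
[0.6682 0.3394 0.0379] 1.8
[0.6649 0.3037 0.038 ] 0.0
red 4 4
[0.5821 0.1605 0.0384] 1.1
[0.5855 0.194  0.0396] 1.4
[0.6572 0.1894 0.0379] 0.7
[0.6545 0.1559 0.0367] 1.5
```

Triangulated field corners put both plaques at about 38 mm, so both are flat on their floors. Blue is 1 to 2 degrees off square. There is plenty of time, so I'll square it with one light re-grip.

```bash
python3 - <<'E'
from fit import *
go(.5777,.328,.16,-3.04)
E
```

```text
shift [  98.7 -513.1   88. ] rot [ 0.06 -0.08 -0.16] yaw now -3.2 pos [ 0.4504 -0.1787  0.2484] j [-24.6 -18.  102.7  -0.   95.2  68.6] t 40.7 w 0.0604 F [-0.6 -0.3  0.3]
```

Call:
apply_moves:
  series:
    - {"x": 9,"y": -45,"z": 0,"wx": 0,"wy": 0,"wz": 0,"fingers": 0.65}
    - {"x": 18,"y": -90,"z": 0,"wx": 0,"wy": 0,"wz": 0,"fingers": 0.65}
    - {"x": 27,"y": -135,"z": 0,"wx": 0,"wy": 0,"wz": 0,"fingers": 0.65}
    - {"x": 36,"y": -180,"z": 0,"wx": 0,"wy": 0,"wz": 0,"fingers": 0.65}
    - {"x": 45,"y": -225,"z": 0,"wx": 0,"wy": 0,"wz": 0,"fingers": 0.65}
    - {"x": 54,"y": -270,"z": 0,"wx": 0,"wy": 0,"wz": 0,"fingers": 0.65}
    - {"x": 63,"y": -315,"z": 0,"wx": 0,"wy": 0,"wz": 0,"fingers": 0.65}
    - {"x": 72,"y": -360,"z": 0,"wx": 0,"wy": 0,"wz": 0,"fingers": 0.65}
    - {"x": 81,"y": -405,"z": 0,"wx": 0,"wy": 0,"wz": 0,"fingers": 0.65}
    - {"x": 90,"y": -450,"z": 0,"wx": 0,"wy": 0,"wz": 0,"fingers": 0.65}
    - {"x": 98,"y": -495,"z": 40,"wx": 0,"wy": 0,"wz": 0,"fingers": 0.65}
    - {"x": 98,"y": -510,"z": 80,"wx": 0,"wy": 0,"wz": 0,"fingers": 0.65}

```text
time: 41.9
ee_pos: [0.576, 0.3312, 0.1714]
ee_rot: [-0.001, 1.0, -0.025, 0.002]
contact_force: [0.9, -0.0, -1.0]
width: 0.0603
```

Call:
apply_moves:
  series:
    - {"x": 0,"y": 0,"z": 0,"wx": 0,"wy": 0,"wz": 0,"fingers": 0.65}
    - {"x": 0,"y": 0,"z": 0,"wx": 0,"wy": 0,"wz": 0,"fingers": 0.65}

```text
time: 42.1
ee_pos: [0.5749, 0.3277, 0.1703]
ee_rot: [0.001, 1.0, -0.025, 0.0]
contact_force: [-0.0, -0.4, 0.6]
width: 0.0605
```

```bash
python3 - <<'E'
from fit import *
go(.5777,.328,.0245,-3.04)
E
```

```text
shift [  2.7  -0.6 145.8] rot [ 0.08 -0.02  0.12] yaw now -2.92 pos [0.5749 0.3277 0.1703] j [ 2.750e+01  6.000e+00  8.780e+01 -1.000e-01  8.620e+01  1.204e+02] t 42.1 w 0.0605 F [-0.  -0.4  0.6]
```

Call:
apply_moves:
  series:
    - {"x": 2,"y": -0.5,"z": 40,"wx": 0,"wy": 0,"wz": 0,"fingers": 0.65}
    - {"x": 2,"y": -0.5,"z": 80,"wx": 0,"wy": 0,"wz": 0,"fingers": 0.65}
    - {"x": 2,"y": -0.5,"z": 110,"wx": 0,"wy": 0,"wz": 0,"fingers": 0.65}
    - {"x": 2,"y": -0.5,"z": 130,"wx": 0,"wy": 0,"wz": 0,"fingers": 0.65}
    - {"x": 2,"y": -0.5,"z": 142,"wx": 0,"wy": 0,"wz": 0,"fingers": 0.65}
    - {"x": 2,"y": -0.5,"z": 145,"wx": 0,"wy": 0,"wz": 0,"fingers": 0.65}
    - {"x": 2,"y": -0.5,"z": 145,"wx": 0,"wy": 0,"wz": 0,"fingers": 0.65}
    - {"x": 2,"y": -0.5,"z": 145,"wx": 0,"wy": 0,"wz": 0,"fingers": 0.3}
    - {"x": 2,"y": -0.5,"z": 145,"wx": 0,"wy": 0,"wz": 0,"fingers": 0.3}
    - {"x": 2,"y": -0.5,"z": 145,"wx": 0,"wy": 0,"wz": 0,"fingers": 0.3}
    - {"x": 2,"y": -0.5,"z": 145,"wx": 0,"wy": 0,"wz": 0,"fingers": 0.3}
  grip_force: 12

```text
time: 43.2
ee_pos: [0.5785, 0.3278, 0.027]
ee_rot: [-0.0, 1.0, -0.026, 0.002]
contact_force: [-1.3, -0.4, 7.2]
width: 0.0493
```

```bash
python3 - <<'E'
from fit import *
go(.5777,.328,.0245,-3.04)
E
```

```text
shift [-0.8 -0.1  2.5] rot [-0.02 -0.19  0.05] yaw now -2.99 pos [0.5785 0.3278 0.027 ] j [ 2.740e+01  1.180e+01  9.510e+01 -1.000e-01  7.290e+01  1.204e+02] t 43.2 w 0.0493 F [-1.3 -0.4  7.2]
```

Call:
apply_moves:
  series:
    - {"x": -1,"y": 0,"z": 0,"wx": 0,"wy": 0,"wz": 0,"fingers": 0.3}
    - {"x": -1,"y": 0,"z": -0.5,"wx": 0,"wy": 0,"wz": 0,"fingers": 0.65}
    - {"x": -1,"y": 0,"z": -0.5,"wx": 0,"wy": 0,"wz": 0,"fingers": 0.65}
    - {"x": -1,"y": 0,"z": -0.5,"wx": 0,"wy": 0,"wz": 0,"fingers": 0.65}
    - {"x": -1,"y": 0,"z": -20,"wx": 0,"wy": 0,"wz": 0,"fingers": 0.65}
    - {"x": -1,"y": 0,"z": -60,"wx": 0,"wy": 0,"wz": 0,"fingers": 0.65}
    - {"x": -1,"y": 0,"z": -100,"wx": 0,"wy": 0,"wz": 0,"fingers": 0.65}
    - {"x": -1,"y": 0,"z": -140,"wx": 0,"wy": 0,"wz": 0,"fingers": 0.65}
    - {"x": -1,"y": 30,"z": -185,"wx": 0,"wy": 0,"wz": 0,"fingers": 0.65}
    - {"x": -10,"y": 75,"z": -210,"wx": 0,"wy": 0,"wz": 0,"fingers": 0.65}
    - {"x": -20,"y": 120,"z": -220,"wx": 0,"wy": 0,"wz": 0,"fingers": 0.65}
    - {"x": -30,"y": 165,"z": -220,"wx": 0,"wy": 0,"wz": 0,"fingers": 0.65}

```text
time: 44.4
ee_pos: [0.5387, 0.1633, 0.2477]
ee_rot: [-0.0, 1.0, -0.026, 0.002]
contact_force: [1.1, -0.5, -0.1]
width: 0.0606
```

Call:
apply_moves:
  series:
    - {"x": -10,"y": 45,"z": 0,"wx": 0,"wy": 0,"wz": 0,"fingers": 0.65}
    - {"x": -20,"y": 90,"z": 0,"wx": 0,"wy": 0,"wz": 0,"fingers": 0.65}
    - {"x": -30,"y": 135,"z": 0,"wx": 0,"wy": 0,"wz": 0,"fingers": 0.65}
    - {"x": -40,"y": 180,"z": 0,"wx": 0,"wy": 0,"wz": 0,"fingers": 0.65}
    - {"x": -50,"y": 225,"z": 0,"wx": 0,"wy": 0,"wz": 0,"fingers": 0.65}
    - {"x": -60,"y": 270,"z": 0,"wx": 0,"wy": 0,"wz": 0,"fingers": 0.65}
    - {"x": -70,"y": 315,"z": 0,"wx": 0,"wy": 0,"wz": 0,"fingers": 0.65}
    - {"x": -70,"y": 345,"z": 0,"wx": 0,"wy": 0,"wz": 0,"fingers": 0.65}
    - {"x": -70,"y": 345,"z": 0,"wx": 0,"wy": 0,"wz": 0,"fingers": 0.65}

```text
time: 45.3
ee_pos: [0.4503, -0.1792, 0.2454]
ee_rot: [0.0, 1.0, -0.028, 0.001]
contact_force: [0.7, -0.1, -0.2]
width: 0.0604
```

```bash
cat > chk.py <<'E'
from fit import *
def quad(im,x0,y0,x1,y1):
    big=cv2.resize(im[y0:y1,x0:x1],None,fx=8,fy=8,interpolation=cv2.INTER_CUBIC)
    h=cv2.cvtColor(big,cv2.COLOR_BGR2HSV);m=((h[...,1]<70)&(h[...,2]>165)).astype(np.uint8)
    n,l,st,ct=cv2.connectedComponentsWithStats(m)
    c=np.array([(x1-x0)*4,(y1-y0)*4])
    i=min(range(1,n),key=lambda i:np.linalg.norm(ct[i]-c) if st[i,4]>1500 else 1e9)
    cs,_=cv2.findContours((l==i).astype(np.uint8),cv2.RETR_EXTERNAL,cv2.CHAIN_APPROX_NONE)
    hull=cv2.convexHull(cs[0])
    for e in np.linspace(5,40,60):
        a=cv2.approxPolyDP(hull,e,True)
        if len(a)<=4: break
    return [((p[0][0]+.5)/8-.5+x0,(p[0][1]+.5)/8-.5+y0) for p in a]
snap('top','t40',(150,150,250,220),8);snap('scene','s40',(260,145,370,225),7)
T=cv2.imread("pics/t40_full.png");S=cv2.imread("pics/s40_full.png")
for nm,tb,sb in [("blue",(158,160,182,206),(318,158,352,184)),("red",(212,160,236,208),(280,178,318,204))]:
    t=quad(T,*tb);s=quad(S,*sb);print(nm,len(t),len(s))
    for q in s:
        w=p2w("scene",*q,.038)[:2]
        k=min(t,key=lambda r:np.linalg.norm(p2w("top",*r,.038)[:2]-w))
        X,e=tri(q,k);print(X.round(4),round(e*1000,1))
print(ctrl.sense()["time"],ctrl.sense()["ee_pos"])
E
python3 chk.py
```

```text
blue 4 4
[0.5905 0.3098 0.0397] 2.3
[0.5945 0.3457 0.0384] 1.1
[0.6667 0.3397 0.0375] 2.2
[0.6627 0.3042 0.0376] 1.0
red 4 4
[0.5817 0.1614 0.0373] 1.7
[0.5855 0.194  0.0396] 1.4
[0.6572 0.1891 0.0381] 0.5
[0.6545 0.1559 0.0367] 1.5
45.4 [ 0.45085501 -0.17665624  0.2454445 ]
```

View pics/t40.png

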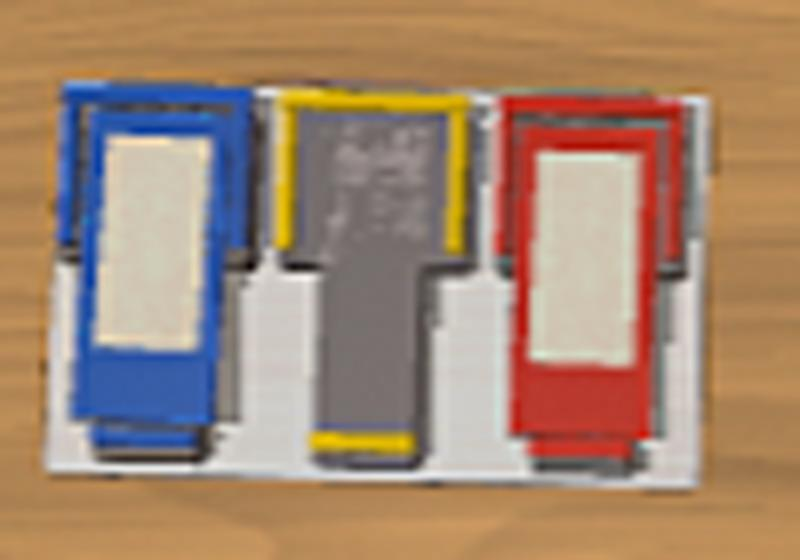

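View pics/s40.png

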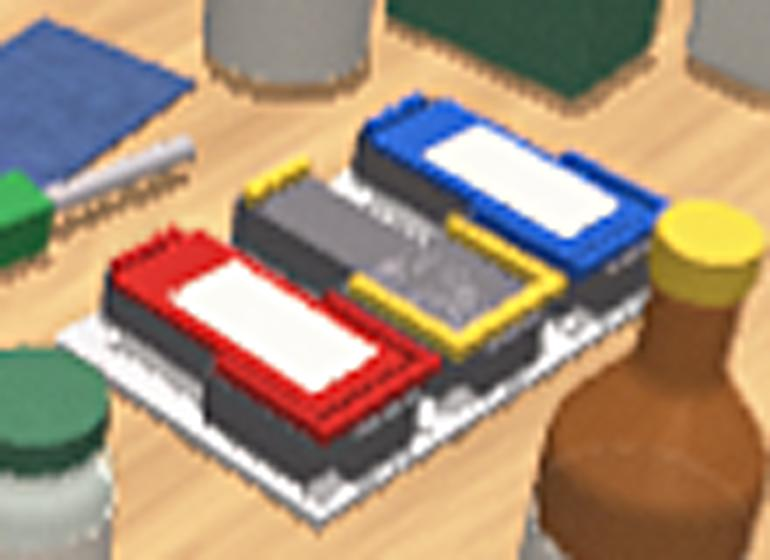

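View pics/t40_full.png

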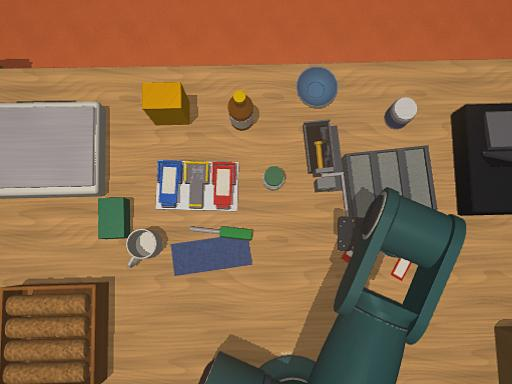

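The plaques are fine, with blue now within about 1° of red. The punch, though, has been knocked off the mat towards the board: its handle is at (237,233) in the top view. I'll measure it and put it back.

```bash
python3 - <<'E'
import cv2
im=cv2.imread("pics/t40_full.png")
cv2.imwrite("pics/e6.png",cv2.resize(im[215:255,180:265],None,fx=9,fy=9,interpolation=cv2.INTER_CUBIC))
E
```

```text
(no output)
```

View pics/e6.png

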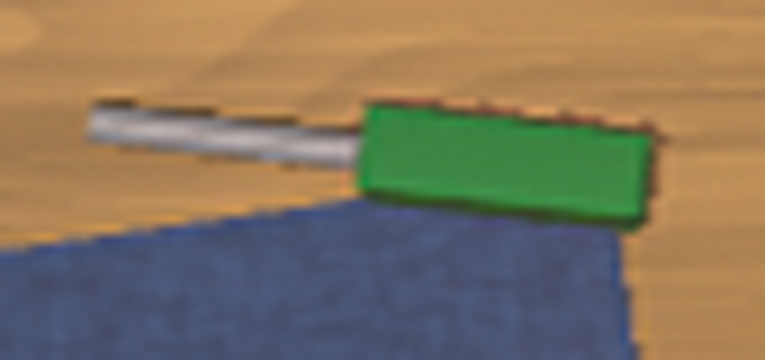

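View pics/s40_full.png

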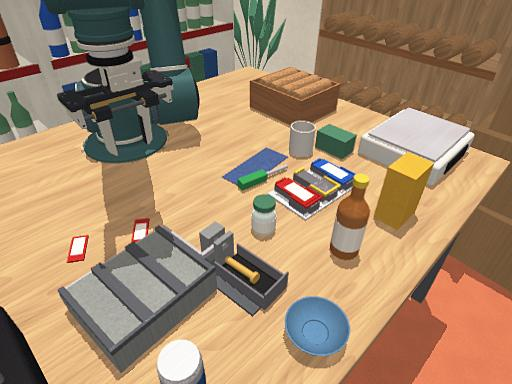

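```bash
python3 - <<'E'
from fit import *
c=C(180,215,9)
m=np.array([p2w("top",*c(*q),.029) for q in[(367,103),(653,130),(641,218),(358,193)]]);print(m.mean(0),[np.linalg.norm(m[i]-m[i-1]).round(4) for i in range(4)])
e=m[0]+m[3]-m[1]-m[2];a=np.degrees(np.arctan2(e[1],e[0]));print(a)
t=p2w("top",*c(92,120),.018);e=t-m.mean(0);print(t,np.linalg.norm(e),np.degrees(np.arctan2(e[1],e[0])))
# grasp 8mm ahead, camera bias -1.5mm x
d=np.array([np.cos(np.radians(a)),np.sin(np.radians(a))]);g=m.mean(0)[:2]+.008*d;print(g)
go(g[0]-.001,g[1],.11,a)
E
```

```text
[0.47798115 0.14200066 0.029     ] [np.float64(0.0279), np.float64(0.0889), np.float64(0.0274), np.float64(0.0877)]
83.25669570245013
[0.49463603 0.27071419 0.018     ] 0.13025190215941104 82.62717962366797
[0.47892052 0.14994532]
shift [   9.3 -327.6  135.4] rot [ 6.000e-02 -5.000e-02 -8.633e+01] yaw now -3.08 pos [ 0.4509 -0.1767  0.2454] j [-24.4 -18.  103.    0.   94.9  68.7] t 45.4 w 0.0608 F [ 0.5 -0.   0. ]
```

Call:
apply_moves:
  series:
    - {"x": 1,"y": -45,"z": 0,"wx": 0,"wy": 0,"wz": -8,"fingers": 0.65}
    - {"x": 2,"y": -90,"z": 0,"wx": 0,"wy": 0,"wz": -16,"fingers": 0.65}
    - {"x": 4,"y": -135,"z": 0,"wx": 0,"wy": 0,"wz": -24,"fingers": 0.65}
    - {"x": 5,"y": -180,"z": 0,"wx": 0,"wy": 0,"wz": -32,"fingers": 0.65}
    - {"x": 6,"y": -225,"z": 0,"wx": 0,"wy": 0,"wz": -40,"fingers": 0.65}
    - {"x": 7,"y": -270,"z": 0,"wx": 0,"wy": 0,"wz": -48,"fingers": 0.65}
    - {"x": 9,"y": -310,"z": 10,"wx": 0,"wy": 0,"wz": -56,"fingers": 0.65}
    - {"x": 9,"y": -327,"z": 40,"wx": 0,"wy": 0,"wz": -64,"fingers": 0.65}
    - {"x": 9,"y": -327,"z": 70,"wx": 0,"wy": 0,"wz": -72,"fingers": 0.65}
    - {"x": 9,"y": -327,"z": 100,"wx": 0,"wy": 0,"wz": -80,"fingers": 0.65}
    - {"x": 9,"y": -327,"z": 135,"wx": 0,"wy": 0,"wz": -86,"fingers": 0.65}
    - {"x": 9,"y": -327,"z": 135,"wx": 0,"wy": 0,"wz": -86,"fingers": 0.65}

```text
time: 46.6
ee_pos: [0.4748, 0.1503, 0.1063]
ee_rot: [-0.001, 0.748, 0.664, -0.002]
contact_force: [-0.4, -0.2, 0.6]
width: 0.0604
```

```bash
python3 - <<'E'
from fit import *
go(.4779,.1499,.008,83.2)
snap('scene','s41',(200,110,320,200),6)
E
```

```text
shift [ 0.2  3.6 98.3] rot [-0.25  0.15  0.01] yaw now 83.21 pos [0.4748 0.1503 0.1063] j [ 14.7 -12.7 111.7  -0.   81.3  21.5] t 46.6 w 0.0604 F [-0.4 -0.2  0.6]
```

View pics/s41.png

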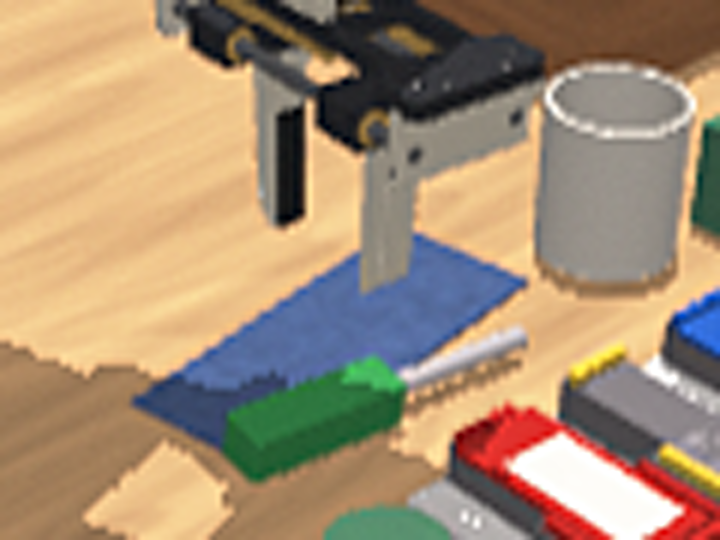

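Call:
apply_moves:
  series:
    - {"x": 0,"y": 2,"z": 35,"wx": 0,"wy": 0,"wz": 0,"fingers": 0.65}
    - {"x": 0,"y": 2,"z": 65,"wx": 0,"wy": 0,"wz": 0,"fingers": 0.65}
    - {"x": 0,"y": 2,"z": 85,"wx": 0,"wy": 0,"wz": 0,"fingers": 0.65}
    - {"x": 0,"y": 2,"z": 95,"wx": 0,"wy": 0,"wz": 0,"fingers": 0.65}
    - {"x": 0,"y": 2,"z": 98,"wx": 0,"wy": 0,"wz": 0,"fingers": 0.65}
    - {"x": 0,"y": 2,"z": 98,"wx": 0,"wy": 0,"wz": 0,"fingers": 0.65}

```text
time: 47.25
ee_pos: [0.4801, 0.1497, 0.0138]
ee_rot: [0.001, 0.749, 0.662, 0.001]
contact_force: [-0.3, 0.4, -0.5]
width: 0.0604
```

```bash
python3 - <<'E'
from fit import *
go(.4779,.1499,.008,83.2)
E
```

```text
shift [-0.1 -2.2  5.8] rot [ 0.16 -0.01 -0.24] yaw now 82.96 pos [0.4801 0.1497 0.0138] j [ 1.440e+01 -7.400e+00  1.163e+02 -1.000e-01  7.100e+01  2.150e+01] t 47.25 w 0.0604 F [-0.3  0.4 -0.5]
```

Call:
apply_moves:
  series:
    - {"x": 0,"y": -1.5,"z": 4.5,"wx": 0,"wy": 0,"wz": 0,"fingers": 0.65}
    - {"x": 0,"y": -1.5,"z": 4.5,"wx": 0,"wy": 0,"wz": 0,"fingers": 0}
    - {"x": 0,"y": -1.5,"z": 4.5,"wx": 0,"wy": 0,"wz": 0,"fingers": 0}
    - {"x": 0,"y": -1.5,"z": 4.5,"wx": 0,"wy": 0,"wz": 0,"fingers": 0}
    - {"x": 0,"y": -1.5,"z": 4.5,"wx": 0,"wy": 0,"wz": 0,"fingers": 0}
    - {"x": 0,"y": -1.5,"z": 4.5,"wx": 0,"wy": 0,"wz": 0,"fingers": 0}
    - {"x": 0,"y": -1.5,"z": 4.5,"wx": 0,"wy": 0,"wz": 0,"fingers": 0}
    - {"x": 0,"y": -1.5,"z": -25,"wx": 0,"wy": 0,"wz": 0,"fingers": 0}
    - {"x": 0,"y": -1.5,"z": -50,"wx": 0,"wy": 0,"wz": 0,"fingers": 0}
    - {"x": 0,"y": -1.5,"z": -50,"wx": 0,"wy": 0,"wz": 0,"fingers": 0}
  grip_force: 40

```text
time: 48.25
ee_pos: [0.4793, 0.1499, 0.0655]
ee_rot: [0.002, 0.749, 0.663, 0.002]
contact_force: [0.3, 0.1, -2.8]
width: 0.0282
```

```bash
python3 - <<'E'
from fit import *
go(.4251,.167,.05,95.9)
snap('scene','s42',(200,110,320,200),6)
E
```

```text
shift [ 10.4 -56.   15.2] rot [  0.34  -0.04 -12.89] yaw now 83.01 pos [0.4793 0.1499 0.0655] j [ 1.45e+01 -1.07e+01  1.14e+02 -1.00e-01  7.64e+01  2.15e+01] t 48.25 w 0.0282 F [ 0.3  0.1 -2.8]
```

View pics/s42.png

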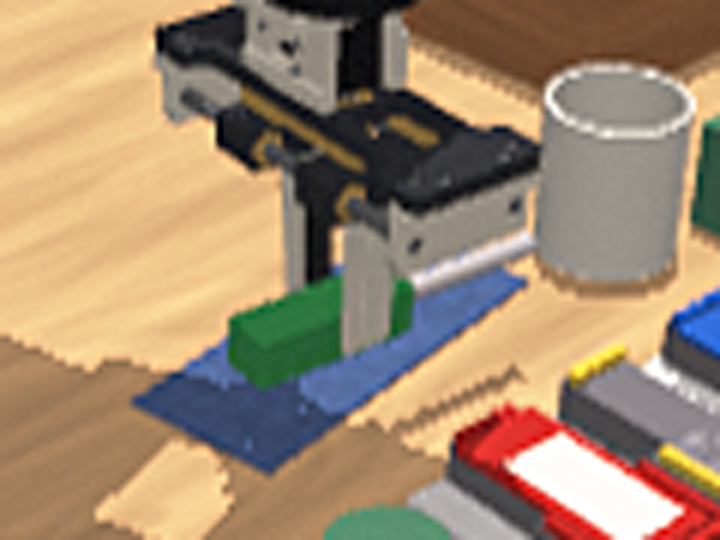

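Call:
apply_moves:
  series:
    - {"x": 5,"y": -28,"z": 0,"wx": 0,"wy": 0,"wz": -6.5,"fingers": 0}
    - {"x": 10,"y": -56,"z": 0,"wx": 0,"wy": 0,"wz": -13,"fingers": 0}
    - {"x": 10,"y": -56,"z": 20,"wx": 0,"wy": 0,"wz": -13,"fingers": 0}
    - {"x": 10,"y": -56,"z": 40,"wx": 0,"wy": 0,"wz": -13,"fingers": 0}
    - {"x": 10,"y": -56,"z": 49,"wx": 0,"wy": 0,"wz": -13,"fingers": 0}
    - {"x": 10,"y": -56,"z": 52,"wx": 0,"wy": 0,"wz": -13,"fingers": 0}
    - {"x": 10,"y": -56,"z": 52,"wx": 0,"wy": 0,"wz": -13,"fingers": 0}

```text
time: 49.0
ee_pos: [0.4233, 0.1661, 0.0099]
ee_rot: [0.0, 0.669, 0.743, -0.0]
contact_force: [0.2, -0.4, -2.6]
width: 0.0276
```

```bash
python3 - <<'E'
from fit import *
go(.4251,.167,.0085,95.9)
snap('scene','s43',(200,110,320,200),6)
E
```

```text
shift [0.7 1.9 1.4] rot [0.   0.06 0.1 ] yaw now 96.0 pos [0.4233 0.1661 0.0099] j [ 1.82e+01 -1.38e+01  1.22e+02 -1.00e-01  7.17e+01  1.23e+01] t 49.0 w 0.0276 F [ 0.2 -0.4 -2.6]
```

View pics/s43.png

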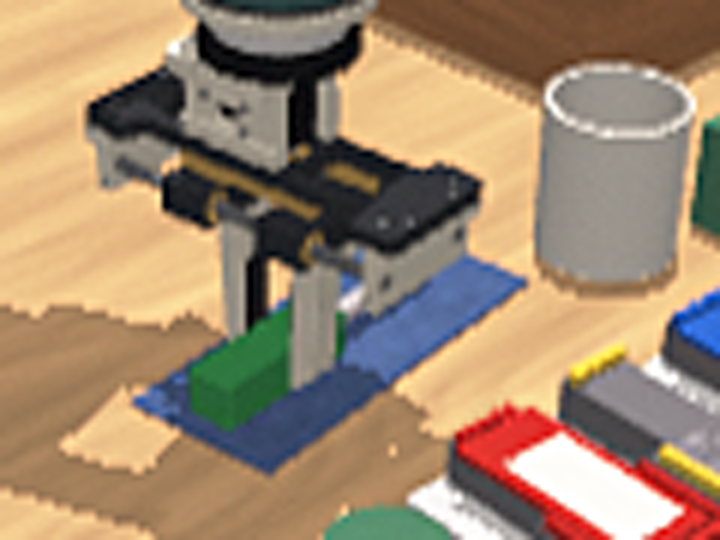

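Over the mat with no contact yet. I'll lower to contact, open and lift.

Call:
apply_moves:
  series:
    - {"x": 4,"y": 2,"z": 1,"wx": 0,"wy": 0,"wz": 0,"fingers": 0}
    - {"x": 4,"y": 2,"z": 2,"wx": 0,"wy": 0,"wz": 0,"fingers": 0}
    - {"x": 4,"y": 2,"z": 2,"wx": 0,"wy": 0,"wz": 0,"fingers": 0}

```text
time: 49.35
ee_pos: [0.4259, 0.1706, 0.0096]
ee_rot: [0.001, 0.669, 0.743, 0.001]
contact_force: [-5.3, -4.4, 15.6]
width: 0.0279
```

Call:
apply_moves:
  series:
    - {"x": 0,"y": 0,"z": 0,"wx": 0,"wy": 0,"wz": 0,"fingers": 0.6}
    - {"x": 0,"y": 0,"z": 0,"wx": 0,"wy": 0,"wz": 0,"fingers": 1}
    - {"x": 0,"y": 0,"z": 0,"wx": 0,"wy": 0,"wz": 0,"fingers": 1}
    - {"x": 0,"y": 0,"z": 0,"wx": 0,"wy": 0,"wz": 0,"fingers": 1}
    - {"x": 0,"y": 0,"z": -30,"wx": 0,"wy": 0,"wz": 0,"fingers": 1}
    - {"x": 0,"y": 0,"z": -75,"wx": 0,"wy": 0,"wz": 0,"fingers": 1}
    - {"x": 0,"y": 0,"z": -120,"wx": 0,"wy": 0,"wz": 0,"fingers": 1}
    - {"x": 0,"y": 0,"z": -165,"wx": 0,"wy": 0,"wz": 0,"fingers": 1}
    - {"x": -45,"y": 0,"z": -190,"wx": 0,"wy": 0,"wz": 0,"fingers": 1}
    - {"x": -90,"y": 0,"z": -190,"wx": 0,"wy": 0,"wz": 0,"fingers": 1}
    - {"x": -135,"y": 0,"z": -190,"wx": 0,"wy": 0,"wz": 0,"fingers": 1}
    - {"x": -180,"y": 0,"z": -190,"wx": 0,"wy": 0,"wz": 0,"fingers": 1}

```text
time: 50.55
ee_pos: [0.4436, -0.0101, 0.1988]
ee_rot: [0.001, 0.669, 0.743, 0.001]
contact_force: [0.4, -0.1, 0.2]
width: 0.0929
```

Call:
apply_moves:
  series:
    - {"x": -40,"y": 0,"z": 0,"wx": 0,"wy": 0,"wz": 0,"fingers": 1}
    - {"x": -80,"y": 0,"z": 0,"wx": 0,"wy": 0,"wz": 0,"fingers": 1}
    - {"x": -120,"y": 0,"z": 0,"wx": 0,"wy": 0,"wz": 0,"fingers": 1}
    - {"x": -160,"y": 0,"z": 0,"wx": 0,"wy": 0,"wz": 0,"fingers": 1}
    - {"x": -160,"y": 0,"z": 0,"wx": 0,"wy": 0,"wz": 0,"fingers": 1}
    - {"x": -160,"y": 0,"z": 0,"wx": 0,"wy": 0,"wz": 0,"fingers": 1}

```text
time: 51.15
ee_pos: [0.4603, -0.168, 0.1982]
ee_rot: [0.0, 0.67, 0.743, 0.0]
contact_force: [-0.2, 0.2, 0.6]
width: 0.0927
```

```bash
python3 chk.py; python3 - <<'E'
import cv2
im=cv2.imread("pics/t40_full.png")
cv2.imwrite("pics/t50.png",cv2.resize(im[90:290,90:350],None,fx=3,fy=3,interpolation=cv2.INTER_CUBIC))
im=cv2.imread("pics/s40_full.png")
cv2.imwrite("pics/s50.png",cv2.resize(im[110:330,50:370],None,fx=2.5,fy=2.5,interpolation=cv2.INTER_CUBIC))
E
```

```text
blue 4 4
[0.5902 0.3102 0.0393] 2.3
[0.5945 0.3457 0.0384] 1.1
[0.6667 0.3397 0.0375] 2.2
[0.6629 0.3041 0.0378] 1.3
red 4 4
[0.5821 0.1605 0.0384] 1.1
[0.5855 0.194  0.0396] 1.4
[0.6572 0.1891 0.0381] 0.5
[0.6545 0.1559 0.0367] 1.5
51.25 [ 0.46042387 -0.16687697  0.1985076 ]
```

View pics/t50.png

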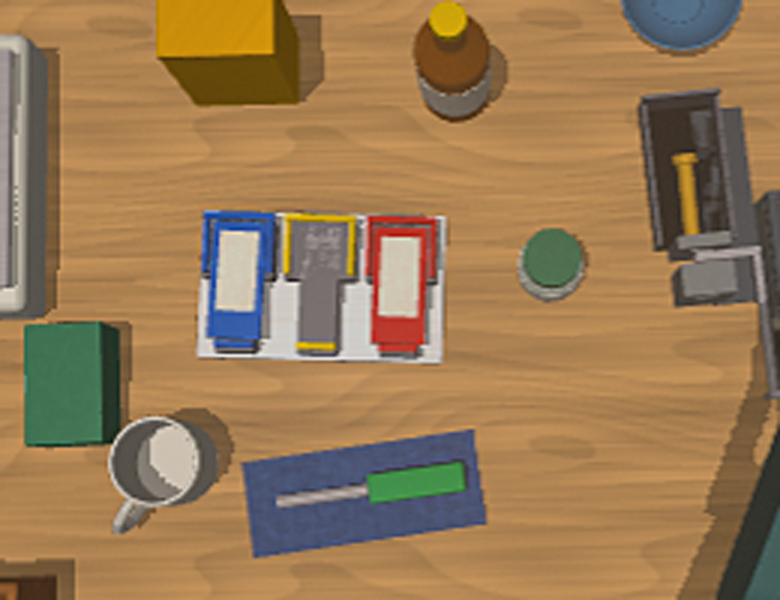

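View pics/s50.png

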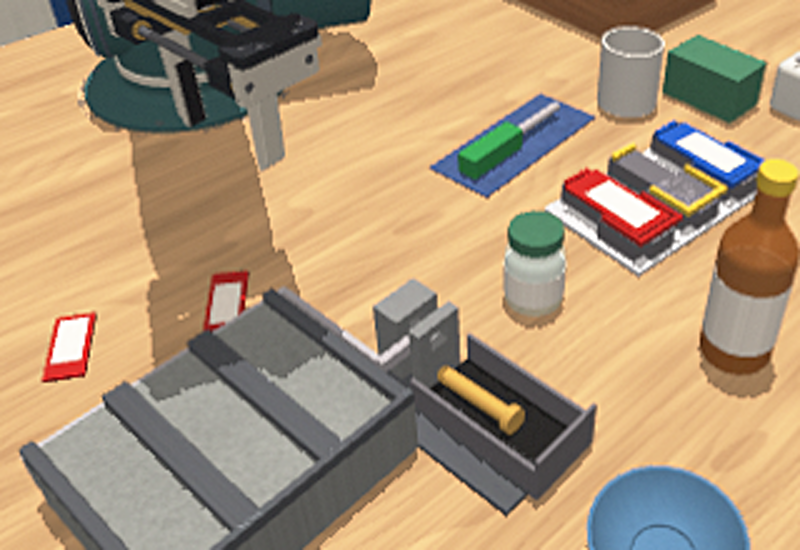

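The punch's handle is on the mat, and both plaques are flat in their own pockets. The pin is in the tray, the gate is down, and the jar, mug and box haven't moved. Handing in.

```bash
python3 -c "
from plant import ctrl
print(ctrl.finish_job())"
```

```text
the job is handed in; nothing more can be done
None
```

I handed the job in at about 51 s. The pin was driven out and the gate dropped. The red and blue plaques, the only two present, were placed in their own pockets.

**Mended on the way**
- **Red plaque:** on the first placing it sat with its far end on the far rib. I re-gripped it, moved it about 4 mm towards the robot, and it dropped in.
- **Blue plaque:** it looked 1–2° off square, so I re-gripped it lightly to straighten it.
- **Punch:** I first laid it on the mat right after the pin was out. It was later knocked off the mat, so I put it back, pressing it onto the mat with about 16 N before letting go.

**Last checks**
- **Plaques:** both cameras put the corners of the white fields at 37–40 mm. A seated plaque's top should be at 38 mm, so both appear flat and fully down. Measured angles vary by 1–2° between methods. The last check put blue about 1° from red, and both as much as about 1.5° off the board's fitted angle. Red sits nearer its front stop than the middle of the pocket.
- **Punch, pin and gate:** the punch handle is fully on the mat, the pin lies in the tray and the gate is down.
- **Bystanders:** the jar, mug and green box stand where they were, and the robot is clear of everything.

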